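# Change over the hanging sample scale

### The job

Get the hanging scale ready for the next weighing: move the sample tray from the scale's hook across to the hook of the loading stand, then, while the scale's hook is bare so that it can zero itself, plug the logger module fully home into the socket of the scale's base, and put every spool onto the tray as it hangs on the loading stand. Then hang the loaded tray back on the scale's hook. Never set the tray down or let it tip on the way, and leave the other things on the bench alone.

Things in the scene. Friction and masses are not known exactly. Their poses are not given: they have to be found in the camera images.
- weigh_stand: The hanging scale, fixed, on the robot's right: grey base 124 x 236 x 30 mm high (x = -44 to +80 mm), readout on its near end, column at the back (x = +52 to +72 mm, 30 mm wide) that with the load-cell beam is 202 mm high, and a hook that points to the front. Origin: on the worktop straight under the hook's seat; x to the back, z up. Its front (-x) faces the loading stand.
- weigh_seat (a point): Middle of the seat on top of the scale's hook, 195 mm over the worktop; axes as weigh_stand. The hook is a level flat bar along x, 10 mm wide (y), 5 mm thick. The seat lies between an upturned lip at its front end (x = -21 to -16 mm, 10 mm higher than the seat) and a stop 6 mm high (x = +17 to +23 mm).
- socket_hole0 (a point): Centre of the mouth of the logger socket, 52 mm over the worktop, in a black block 46 x 46 mm on the near part of the scale's base, 78 mm from the hook (-y of weigh_stand, same axes) and so under the tray while that hangs there. The hole is 24 x 24 mm, 18 mm deep, straight down.
- load_stand: The loading stand, a fixed laboratory stand to the left of the scale: base plate 138 x 130 x 17 mm high, round rod at x = +62 mm up to 198 mm, boss head with a hook that points to the front. Origin: on the worktop straight under the hook's seat; x to the back, y to the side, z up. Its front (-x) faces the scale.
- load_seat (a point): Middle of the seat on top of the loading stand's hook, 180 mm over the worktop; axes as load_stand. The hook has the same shape and sizes as the scale's.
- tray: The sample tray, loose, 0.6 to 0.8 kg sheet steel, 72 mm (x) x 272 mm (y): floor and walls 3 mm thick, walls 20 mm high. A bail stands in its middle; the rest is free for spools. Origin: centre of its underside; z up. To unhook it lift it by more than 10 mm and draw it to the hook's front; it can go up past the hook only when drawn 63 mm or more. Hangs either way round.
- tray_bar (a point): Centre of the underside of the bail's crossbar, 95 mm over the tray's underside: the place that rests on a hook's seat. The level bar is 34 mm long (y), 10 mm wide (x) and 10 mm high; two 5 mm rods at y = -13.5 and +13.5 mm (22 mm clear between them) carry it. The hook passes between the rods along x. Axes as tray.
- tray_grip (a point): Middle of the black grip on top of the bail, 124 mm over the tray's underside: a block 20 x 20 mm and 38 mm high, for lifting the tray from above. Axes as tray.
- module: The logger module, loose, 60 g: black block 36 mm (x) x 30 mm (y), 34 mm high, on a grey square plug foot 22 x 22 mm, 14 mm long (its lowest 5 mm taper to 17 mm); 48 mm high in all. Origin: centre of the foot's underside; z up. It starts standing on its foot left of the stands. It fits the socket in any quarter turn; fully home the block rests on the socket, the origin 14 mm below the mouth.
- balance_front (a point): Middle of the front edge of the laboratory balance behind the stands, a fixed bystander: 210 mm wide (world y) and 70 mm high at its front, reaching back from here (world +x).
- spool1: A spool of thread with two flat white flanges, loose, 45 g: 46 mm across, 42 mm high, standing upright in the gap between the two stands at first. Origin: centre of its underside; z along its axis. None from the start if it is absent in this run.
- spool2: A spool of thread with two flat white flanges, loose, 45 g: 46 mm across, 42 mm high, standing upright in the gap between the two stands at first. Origin: centre of its underside; z along its axis. None from the start if it is absent in this run.
- spool3: A spool of thread with two flat white flanges, loose, 45 g: 46 mm across, 42 mm high, standing upright in the gap between the two stands at first. Origin: centre of its underside; z along its axis. None from the start if it is absent in this run.
- tape_measure_1: Tape measure, 32 x 67 x 55 mm high, a bystander. Origin: centre of its underside.
- marker: Marker pen, lying, 14 x 133 x 16 mm, a bystander. Origin: centre of its underside, its length along y.
- calc: Calculator, 108 x 66 x 13 mm, a bystander. Origin: centre of its underside.

How it is judged:
On the way, in this order (a step that is already met when the one before it is completed fails the run):
1. the tray hangs on the loading stand's hook, let go (x of tray in the frame of load_seat between -0.018 and 0.018 m and y of tray in the frame of load_seat between -0.01 and 0.01 m and z of tray in the frame of load_seat between -0.1 and -0.089 m and angle between tray's own z axis and vertical below 0.2 rad and contact force between the fingers and tray below 0.5 N), for 0.2 s.
2. with the tray still hanging on the loading stand and the scale's hook bare, the module is fully home in its socket and every spool is on the tray (all of step 1 and x of module in the frame of socket_hole0 between -0.003 and 0.003 m and y of module in the frame of socket_hole0 between -0.003 and 0.003 m and z of module in the frame of socket_hole0 between -0.018 and -0.0115 m and angle between module's own z axis and vertical below 0.06 rad and x of spool1 in the frame of tray between -0.038 and 0.038 m and y of spool1 in the frame of tray between -0.136 and 0.136 m and z of spool1 in the frame of tray between -0.003 and 0.04 m and x of spool2 in the frame of tray between -0.038 and 0.038 m and y of spool2 in the frame of tray between -0.136 and 0.136 m and z of spool2 in the frame of tray between -0.003 and 0.04 m and x of spool3 in the frame of tray between -0.038 and 0.038 m and y of spool3 in the frame of tray between -0.136 and 0.136 m and z of spool3 in the frame of tray between -0.003 and 0.04 m), for 0.2 s.
At the end, for the whole second after the job is handed in: The tray hangs on the seat of the scale's hook between lip and stop, let go, at rest and level within 0.2 rad; every spool that is present is on it, within its walls; the module is fully home in its socket (foot at least 11.5 mm deep, upright) (x of tray in the frame of weigh_seat between -0.018 and 0.018 m and y of tray in the frame of weigh_seat between -0.01 and 0.01 m and z of tray in the frame of weigh_seat between -0.1 and -0.089 m and angle between tray's own z axis and vertical below 0.2 rad and contact force between the fingers and tray below 0.5 N and x of module in the frame of socket_hole0 between -0.003 and 0.003 m and y of module in the frame of socket_hole0 between -0.003 and 0.003 m and z of module in the frame of socket_hole0 between -0.018 and -0.0115 m and angle between module's own z axis and vertical below 0.06 rad and x of spool1 in the frame of tray between -0.038 and 0.038 m and y of spool1 in the frame of tray between -0.136 and 0.136 m and z of spool1 in the frame of tray between -0.003 and 0.04 m and x of spool2 in the frame of tray between -0.038 and 0.038 m and y of spool2 in the frame of tray between -0.136 and 0.136 m and z of spool2 in the frame of tray between -0.003 and 0.04 m and x of spool3 in the frame of tray between -0.038 and 0.038 m and y of spool3 in the frame of tray between -0.136 and 0.136 m and z of spool3 in the frame of tray between -0.003 and 0.04 m and linear speed of tray below 0.03 m/s); the robot touches nothing.
It fails at once if the tray is set down or dropped (its underside lower than 55 mm over the worktop) (height (world z) of tray below 0.055 m).
It fails at once if the tray tips by more than 0.4 rad (23 degrees) (angle between tray's own z axis and vertical above 0.4 rad).
It fails at once if the tape measure is pushed by more than 30 mm (distance of tape_measure_1 from where it was at the start of the episode above 0.03 m).
It fails at once if the marker pen is pushed by more than 30 mm (distance of marker from where it was at the start of the episode above 0.03 m).
It fails at once if the calculator is pushed by more than 30 mm (distance of calc from where it was at the start of the episode above 0.03 m).
Of spool1, spool2, spool3 only 2 to 3 are there at a start; the rules pass over those that are not, and their reading is None.
At some moment in a run one of spool1, spool2, spool3 may be knocked a few centimetres aside while the robot is not near it.
It also fails if it takes over 208 s, if anything falls off the work surface, if the arm or the gripper's body presses on something with over 40 N, if the wrist force passes 120 N, or if a joint passes its speed limit or range.

### The arm

A 6-joint arm with a two-finger parallel gripper is mounted at the origin on a cart in front of the work surface, level with it; the furniture and walls round the work are solid. World frame = base frame: x ahead of the robot, y to its left, z up, the work surface at z = 0. Lengths are in m, angles in rad, forces in N, time in s.
With the tool pointing down it reaches from about 0.375 to 0.975 m from the base axis. Payload 3.8 kg.
Tool frame: the origin (TCP) lies at the very end of the fingers, on their centre line; the grasp point (between the pads) lies 19 mm behind it (bot.grip_point_offset is the distance from the TCP to the grasp point, in m); z points along the fingers, x is the direction in which the jaws open and shut, and the axes are right-handed (so a half turn about z gives the same grasp; the last joint's range is limited). The gripper opens to 85 mm and grips with 20 to 120 N. Pads are 22 mm wide; open, the fingers measure 114 mm over their backs; the gripper's body (76 mm by 85 mm) begins 54 mm behind the grasp point. The pads swing forward as they close: fully open they stand 13 mm farther back than shut.
Start: joints at [1.223, 0.264, 1.604, -0, 1.274, -0.037], TCP at [0.206, 0.643, 0.191] pointing down, gripper open.
Joint ranges: [-2.63, 2.63], [-0.94, 2.18], [0.31, 2.57], [-1.31, 4.45], [0, 2.66], [-2.55, 2.55]. Speed limits (rad/s): [2.57, 2.57, 3.14, 3.14, 3.14, 3.14].

### API

Orientations are given as a rotation vector (axis times angle).
In Python, from workcell import bot, read_camera gives the robot as it stands.
- The arm moves only by the tool arm_command, never from a script. Its argument "rows" is a list of rows, each an object with "delta_rot": the turn, a rotation vector about the tool's x, y, z in rad, a list of three; "xyz": the shift along the tool's x, y, z in m, a list of three; "gripper": the finger opening in m, from 0 to 0.0854. A call has 1 to 12 rows; each row shifts and turns the commanded pose from where the row before left it, along the tool's axes as they then stand; what a row does not reach is not made up. A row lasts 1/10 s, in which the tool goes at most 50 mm and 8.59 degrees, less where a joint would pass 70% of its speed; a pose out of reach is approached as far as the arm can. A call is refused whole if a number of a shift passes 0.05 or a number of a turn 0.15, either way. A call with a gripper value outside its range is refused whole. The fingers move at their own pace and stop on an object; "force" is the grip in N (left out, the last holds). Time passes only in rows, so rows that do not move let the fingers close. It gives the time, the measured TCP pose, the force and the opening at its end, in the units of the state.
- bot.read_state(): the state, without advancing time (a new reading comes with each control period).
- read_camera(name): name is "scene" or "side" or "wrist"; returns a dict with "pixels" (480x640x3 uint8, red, green, blue), "range_z" (480x640 float32, m along the optical axis (not along the pixel's ray), 0 where there is no reading), "intrinsics" (3x3 intrinsics, pixels), "dist_coeffs" ([k1, k2, p1, p2, k3] as OpenCV has them; the pictures are not rectified), "camera_from_world" (4x4, takes a point from world to camera coordinates). Camera axes: x right, y up, looking along -z (the intrinsics and any distortion apply to the point x, -y, -z); pixel columns grow to the right and rows downward; lengths in m; the calibration is good to about 2 mm. A picture is of the moment at which its call begins.
- bot.finish_job(): hands the job in, once; it reports no verdict.
The state is a dict: "time": time; "q": joint angles; "joint_vel": joint speeds; "joint_torque": joint torques, N m; "tool_pos": TCP position; "tcp_rot": TCP orientation; "wrist_force": force on the tool from outside, world axes, zero at the start; "torque": the same for the moment, N m; "width": opening from 0.0 (shut) to 1.0 (fully open).
Only numpy, scipy, OpenCV 4.12 (cv2) and the standard library are available. Lean on these libraries where they do the work, as an engineer would, in place of code of your own. Each camera call takes 0.05 s, during which the arm holds its last target.

## Working session

There is one attempt and no reset: what is moved stays moved. The work goes in short steps, Python scripts to look and compute and a tool call to move; the robot and the scene stay as the last step left them, time stands still between calls to the robot, and variables do not carry over. Pictures are saved under pics/ and viewed, and the job is handed in when it is done.

Besides the shell and the picture viewer there is one more tool, called as name(argument=value, ...) on one line, values as JSON. arm_command: Moves the arm, as the interface text tells. Its arguments: {"type":"object","properties":{"rows":{"type":"array","items":{"type":"object","properties":{"delta_rot":{"type":"array","items":{"type":"number"}},"xyz":{"type":"array","items":{"type":"number"}},"gripper":{"type":"number"}}}},"force":{"type":"number"}},"required":["rows"]}

```bash
ls -la; mkdir -p pics
cat > h.py <<'E'
import numpy as np, cv2
from workcell import bot, read_camera
def snap(n,f):
    d=read_camera(n); cv2.imwrite('pics/'+f,d['pixels'][:,:,::-1]); np.savez(''+f[:-4]+'.npz',**{k:np.array(v) for k,v in d.items()}); return d
def world(d):
    K=np.array(d['intrinsics'],float);D=np.array(d['dist_coeffs'],float);T=np.array(d['camera_from_world'])
    v,u=np.mgrid[0:480,0:640].astype(np.float32)
    p=cv2.undistortPoints(np.stack([u.ravel(),v.ravel()],1)[:,None],K,D)[:,0].reshape(480,640,2)
    z=d['range_z'];P=np.stack([p[...,0]*z,-p[...,1]*z,-z,np.ones_like(z)],-1)
    W=P@np.linalg.inv(T).T
    W=W[...,:3];W[z==0]=np.nan
    return W
def load(f): return dict(np.load(''+f))
E
python3 - <<'E'
from h import *
s=bot.read_state();print(s);print(bot.grip_point_offset)
for n in['scene','side','wrist']:
    d=snap(n,n+'0.png');print(n,np.linalg.inv(d['camera_from_world']).round(3).tolist(),d['intrinsics'])
E
```

```text
total 12
drwxr-xr-x  3 agent agent 4096 Dec  7 15:22 .
drwxr-xr-x 23 root  root  4096 Dec  7 15:22 ..
drwxr-xr-x  2 agent agent 4096 Dec  7 15:22 pics
{'time': 0.0, 'q': array([ 1.22310121e+00,  2.64744011e-01,  1.60541255e+00, -1.81325273e-05,
        1.27369098e+00, -3.68855190e-02]), 'joint_vel': array([-0.00088337,  0.00091851,  0.00081243,  0.00108204, -0.00146586,
        0.00100824]), 'joint_torque': array([-1.07764536e-03, -5.15120423e+01, -3.67316759e+01, -8.14097393e-05,
        1.29376526e-02,  8.23865093e-06]), 'tool_pos': array([0.20614828, 0.6418708 , 0.19014747]), 'tcp_rot': array([ 2.53746953,  1.85009097, -0.00292061]), 'wrist_force': array([0.64340079, 0.82243955, 1.07643591]), 'torque': array([-0.00083452, -0.00816987, -0.01857522]), 'width': 1.0022275595232797}
0.0187
scene [[-0.744, 0.535, -0.401, 0.192], [-0.669, -0.586, 0.457, 0.313], [0.01, 0.608, 0.794, 0.818], [0.0, 0.0, 0.0, 1.0]] [[435.52755491   0.         318.3675639 ]
 [  0.         435.52755491 230.91120118]
 [  0.           0.           1.        ]]
side [[-0.97, 0.105, -0.22, 0.347], [-0.244, -0.439, 0.865, 0.707], [-0.006, 0.892, 0.451, 0.579], [0.0, 0.0, 0.0, 1.0]] [[480.07445129   0.         317.09519236]
 [  0.         480.07445129 242.32664028]
 [  0.           0.           1.        ]]
wrist [[0.306, -0.917, -0.258, 0.14], [0.952, 0.293, 0.085, 0.664], [-0.003, -0.271, 0.962, 0.372], [0.0, 0.0, 0.0, 1.0]] [[389.31290697   0.         322.87937997]
 [  0.         389.31290697 241.88514428]
 [  0.           0.           1.        ]]
```

View pics/scene0.png

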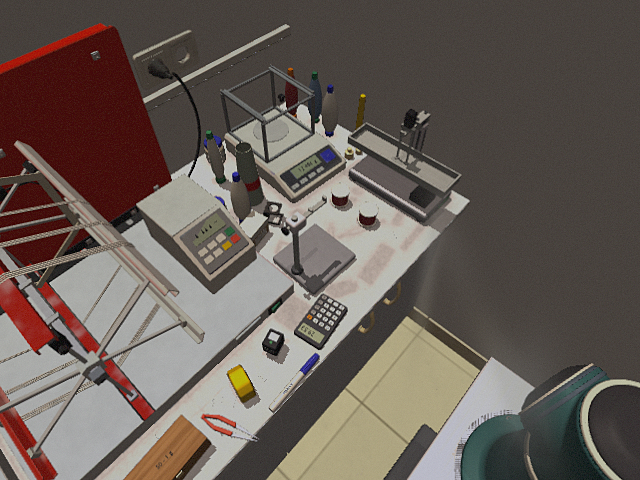

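View pics/side0.png

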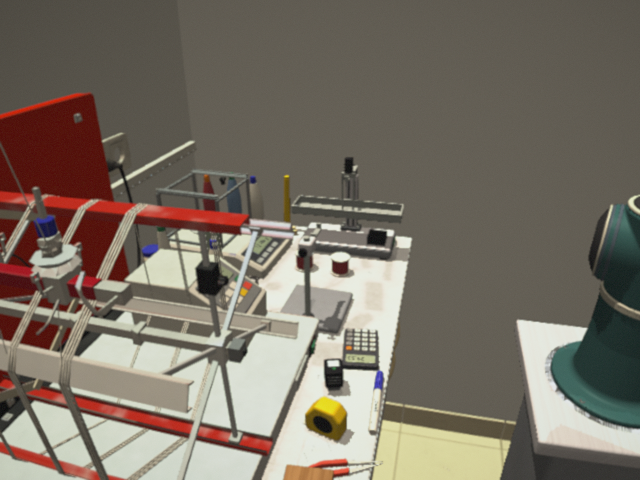

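View pics/wrist0.png

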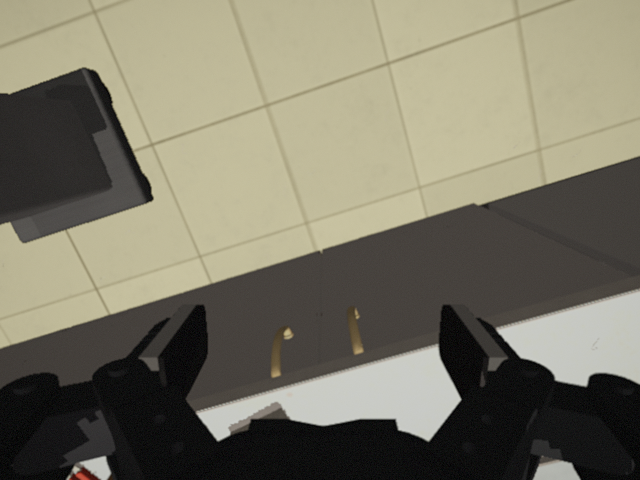

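The scene view shows the scale with tray at (405,165), two spools at (340,195) and (368,213), the loading stand at (300,255), the module at (273,342), calculator at (322,318), and the marker and tape. Next, a fused height map.

Run:
```python
from h import *
x0,x1,y0,y1,r=0.25,0.95,-0.55,0.75,0.002
H=np.zeros((int((x1-x0)/r),int((y1-y0)/r)));C=np.zeros(H.shape+(3,),np.uint8)
for n in['scene0','side0']:
    d=load(n+'.npz');W=world(d);m=np.isfinite(W[...,0])&(W[...,2]>-0.01)&(W[...,2]<0.4)
    P=W[m];c=d['pixels'][m]
    i=((P[:,0]-x0)/r).astype(int);j=((P[:,1]-y0)/r).astype(int)
    k=(i>=0)&(i<H.shape[0])&(j>=0)&(j<H.shape[1])
    for a,b,z,cc in zip(i[k],j[k],P[k,2],c[k]):
        if z>H[a,b] or not C[a,b].any(): H[a,b]=z;C[a,b]=cc
# image: up=+x, left=+y
cv2.imwrite('pics/top_c.png',C[::-1,::-1,::-1]);
h=cv2.applyColorMap((np.clip(H/0.25,0,1)*255).astype(np.uint8),cv2.COLORMAP_JET);h[C.sum(-1)==0]=0
cv2.imwrite('pics/top_h.png',h[::-1,::-1])
for n in['scene0','side0']:
    im=cv2.imread(f'pics/{n}.png')
    a=im[90:390,210:470] if n=='scene0' else im[140:450,250:420]
    cv2.imwrite(f'pics/{n}_z.png',cv2.resize(a,None,fx=2,fy=2 if n=='scene0' else 1.9) if n=='scene0' else cv2.resize(a,None,fx=1.9,fy=1.9))
```

```text
(no output)
```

View pics/top_c.png

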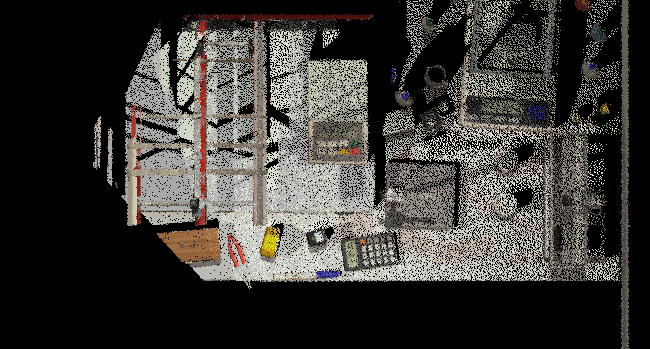

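View pics/scene0_z.png

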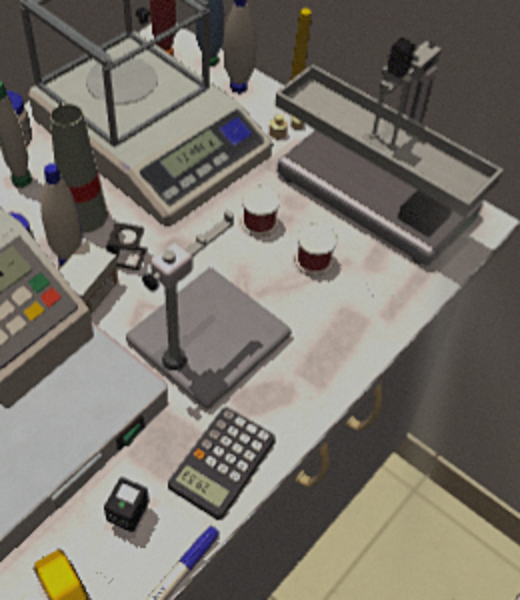

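View pics/side0_z.png

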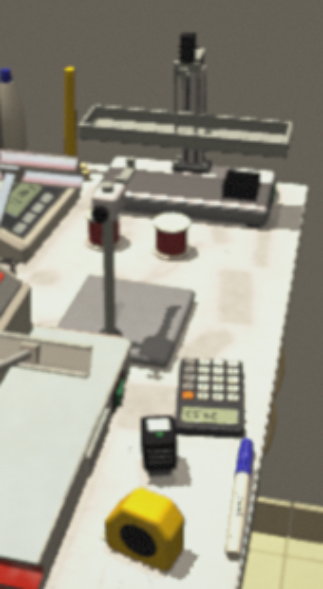

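arm_command(rows=[{"xyz": [0, 0, -0.05], "gripper": 0.0854}, {"xyz": [0, 0, -0.05], "delta_rot": [0, 0, 0.14]}, {"xyz": [0, 0, -0.05], "delta_rot": [0, 0, 0.14]}, {"xyz": [0, 0, -0.05], "delta_rot": [0, 0, 0.14]}, {"delta_rot": [0, 0, 0.14]}, {"delta_rot": [0, 0, 0.14]}, {"delta_rot": [0, 0, 0.14]}, {"delta_rot": [0, 0, 0.14]}, {"delta_rot": [0, 0, 0.14]}, {"delta_rot": [0, 0, 0.14]}, {}])

```text
invalid input
```

arm_command(rows=[{"xyz": [0.02, 0.04, 0]}, {"xyz": [0.02, 0.04, 0]}, {"xyz": [0.02, 0.04, 0]}, {"xyz": [0.02, 0.04, 0]}, {"xyz": [0.02, 0.04, 0]}, {"xyz": [0.02, 0.045, 0]}, {"xyz": [0.02, 0.045, 0]}, {"xyz": [0.02, 0.045, 0]}, {"xyz": [0.02, 0.045, 0]}, {"xyz": [0.02, 0.045, 0]}, {"xyz": [0.02, 0.045, 0]}, {"xyz": [0.02, 0.045, 0]}])

```text
invalid input
```

arm_command(rows=[{"xyz": [0.02, 0.045, 0]}, {"xyz": [0.02, 0.045, 0]}, {"xyz": [0.01, 0.045, 0]}, {"xyz": [0, 0.045, 0]}, {}])

```text
invalid input
```

Run:
```python
from h import *
s=bot.read_state();print(s['time'],s['tool_pos'],s['tcp_rot'],s['q'])
snap('wrist','w1.png')
```

```text
0.15 [0.20620365 0.64203578 0.19040757] [ 2.53768899e+00  1.85021903e+00 -2.39720215e-03] [ 1.22309425e+00  2.64615211e-01  1.60509155e+00  5.75857128e-06
  1.27372322e+00 -3.68830557e-02]
```

View pics/w1.png

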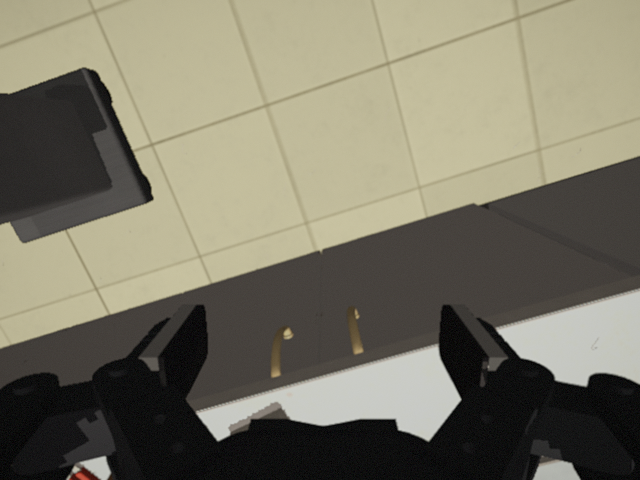

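The picture is unchanged because the calls were refused. Rows need every field, so I'm filling them all in.

arm_command(rows=[{"xyz": [0, 0, -0.05], "delta_rot": [0, 0, 0.14], "gripper": 0.085}, {"xyz": [0, 0, -0.05], "delta_rot": [0, 0, 0.14], "gripper": 0.085}, {"xyz": [0, 0, -0.05], "delta_rot": [0, 0, 0.14], "gripper": 0.085}, {"xyz": [0, 0, -0.05], "delta_rot": [0, 0, 0.14], "gripper": 0.085}, {"xyz": [0, 0, 0], "delta_rot": [0, 0, 0.14], "gripper": 0.085}, {"xyz": [0, 0, 0], "delta_rot": [0, 0, 0.14], "gripper": 0.085}, {"xyz": [0, 0, 0], "delta_rot": [0, 0, 0.14], "gripper": 0.085}, {"xyz": [0, 0, 0], "delta_rot": [0, 0, 0.14], "gripper": 0.085}, {"xyz": [0, 0, 0], "delta_rot": [0, 0, 0.14], "gripper": 0.085}, {"xyz": [0, 0, 0], "delta_rot": [0, 0, 0], "gripper": 0.085}])

```text
time: 1.2
tool_pos: [0.2064, 0.6425, 0.3911]
tcp_rot: [3.141, -0.001, -0.0]
wrist_force: [0.3, -0.9, 0.2]
width: 0.995
```

arm_command(rows=[{"xyz": [0.02, 0.045, 0], "delta_rot": [0, 0, 0], "gripper": 0.085}, {"xyz": [0.02, 0.045, 0], "delta_rot": [0, 0, 0], "gripper": 0.085}, {"xyz": [0.02, 0.045, 0], "delta_rot": [0, 0, 0], "gripper": 0.085}, {"xyz": [0.02, 0.045, 0], "delta_rot": [0, 0, 0], "gripper": 0.085}, {"xyz": [0.02, 0.045, 0], "delta_rot": [0, 0, 0], "gripper": 0.085}, {"xyz": [0.02, 0.045, 0], "delta_rot": [0, 0, 0], "gripper": 0.085}, {"xyz": [0.02, 0.045, 0], "delta_rot": [0, 0, 0], "gripper": 0.085}, {"xyz": [0.02, 0.045, 0], "delta_rot": [0, 0, 0], "gripper": 0.085}, {"xyz": [0.02, 0.045, 0], "delta_rot": [0, 0, 0], "gripper": 0.085}, {"xyz": [0.02, 0.045, 0], "delta_rot": [0, 0, 0], "gripper": 0.085}, {"xyz": [0.02, 0.045, 0], "delta_rot": [0, 0, 0], "gripper": 0.085}, {"xyz": [0.02, 0.045, 0], "delta_rot": [0, 0, 0], "gripper": 0.085}])

```text
time: 2.4
tool_pos: [0.4467, 0.1007, 0.3917]
tcp_rot: [-3.141, -0.006, -0.001]
wrist_force: [1.4, 0.6, -0.3]
width: 0.996
```

arm_command(rows=[{"xyz": [0.02, 0.045, 0], "delta_rot": [0, 0, 0], "gripper": 0.085}, {"xyz": [0.02, 0.045, 0], "delta_rot": [0, 0, 0], "gripper": 0.085}, {"xyz": [0.02, 0.045, 0], "delta_rot": [0, 0, 0], "gripper": 0.085}, {"xyz": [0.0, 0.045, 0], "delta_rot": [0, 0, 0], "gripper": 0.085}, {"xyz": [0.0, 0.045, 0], "delta_rot": [0, 0, 0], "gripper": 0.085}, {"xyz": [0, 0, 0], "delta_rot": [0, 0, 0], "gripper": 0.085}, {"xyz": [0, 0, 0], "delta_rot": [0, 0, 0], "gripper": 0.085}])

```text
time: 3.1
tool_pos: [0.5062, -0.1232, 0.3911]
tcp_rot: [-3.141, 0.0, 0.001]
wrist_force: [0.2, 0.2, 0.3]
width: 0.993
```

Run:
```python
from h import *
s=bot.read_state();print(s['time'],s['tool_pos'],s['tcp_rot'],s['q'])
snap('wrist','w2.png')
```

```text
3.1 [ 0.50616858 -0.12321668  0.39114808] [-3.14080851e+00  4.31880101e-04  1.00467459e-03] [-2.87026389e-01 -8.85591953e-02  1.62711118e+00  5.71189804e-04
  1.60387611e+00 -2.86732724e-01]
```

View pics/w2.png

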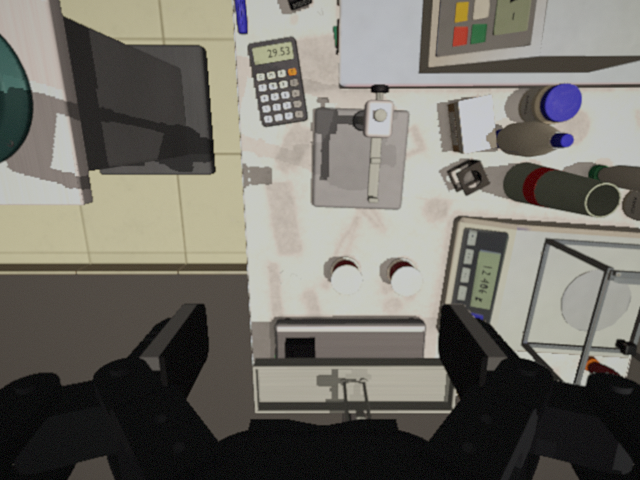

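The wrist view shows the load hook at (375,170), boss head at (380,118), spools at (346,275) and (404,277), and the tray from (255,362) to (450,410) with the bail at (352,400). The balance front is at u≈455. I'm measuring them now.

```bash
python3 - <<'E'
from h import *
d=load('w2.npz');W=world(d);z=W[...,2]
def reg(n,u0,u1,v0,v1,zl,zh):
    m=np.zeros(z.shape,bool);m[v0:v1,u0:u1]=1;m&=(z>zl)&(z<zh)
    P=W[m];
    if len(P)<5: print(n,len(P));return
    r=cv2.minAreaRect((P[:,:2]*1000).astype(np.float32))
    print(n,len(P),'min',P.min(0).round(4),'max',P.max(0).round(4),'rect',np.round(r[0],1),np.round(r[1],1),round(r[2],2))
reg('loadhook',360,392,135,205,.165,.2)
reg('loadhook>184',360,392,130,210,.184,.2)
reg('boss',355,400,95,140,.15,.25)
reg('loadbase',300,420,95,215,.01,.025)
reg('sp1',325,370,250,300,.036,.05)
reg('sp2',380,430,250,300,.036,.05)
reg('tray',240,470,350,420,.105,.13)
reg('bar',300,400,370,440,.19,.21)
reg('grip',300,400,370,440,.21,.26)
reg('wbase',250,440,310,380,.02,.04)
reg('socket',270,330,330,365,.045,.06)
reg('bal',440,480,210,320,.05,.09)
reg('clip',440,490,155,200,.01,.1)
reg('bott',495,600,150,220,.01,.3)
reg('box',440,500,90,160,.01,.3)
reg('calc',245,310,35,130,.008,.03)
E
python3 - <<'E'
from h import *
cv2.imwrite('pics/w2z.png',cv2.resize(cv2.imread('pics/w2.png')[300:440,240:470],None,fx=3,fy=3))
cv2.imwrite('pics/w2y.png',cv2.resize(cv2.imread('pics/w2.png')[80:220,300:440],None,fx=4,fy=4))
E
```

```text
loadhook 738 min [ 0.5451 -0.1213  0.1723] max [ 0.5685 -0.0567  0.1914] rect [556.8 -89. ] [23.4 64.6] 0.02
loadhook>184 313 min [ 0.5445 -0.1213  0.184 ] max [ 0.5696 -0.0522  0.1928] rect [557.  -86.7] [69.1 25. ] 89.95
boss 1151 min [ 0.5442 -0.0606  0.1675] max [ 0.5718 -0.0202  0.1996] rect [558.2 -40.4] [40.6 27.1] 87.83
loadbase 7600 min [ 0.4738 -0.1623  0.01  ] max [ 0.624  -0.0058  0.025 ] rect [546.2 -84.8] [151.2 151.1] 87.26
sp1 735 min [ 0.5172 -0.2839  0.0379] max [ 0.5612 -0.2381  0.0445] rect [ 539.1 -261.1] [43.9 45.6] 1.54
sp2 733 min [ 0.6043 -0.2859  0.038 ] max [ 0.6493 -0.2401  0.044 ] rect [ 626.6 -262.8] [44.9 44.8] 19.25
tray 4011 min [ 0.4111 -0.4436  0.105 ] max [ 0.6849 -0.3508  0.1296] rect [ 548.  -397.2] [273.7  92.5] 0.49
bar 95 min [ 0.5425 -0.3739  0.1904] max [ 0.5522 -0.3612  0.2053] rect [ 544.6 -365.6] [14.9  8.1] 48.87
grip 0
wbase 5063 min [ 0.4277 -0.3996  0.02  ] max [ 0.6867 -0.3279  0.0399] rect [ 557.6 -368.8] [260.3  70.9] 2.42
socket 367 min [ 0.4465 -0.3844  0.0451] max [ 0.4921 -0.3583  0.0544] rect [ 469.3 -371.4] [45.8 25.6] 0.92
bal 410 min [ 0.7165 -0.3141  0.05  ] max [ 0.7329 -0.1987  0.0577] rect [ 720.9 -256.6] [ 14.7 115.9] 4.65
clip 547 min [ 0.686  -0.1375  0.01  ] max [ 0.7325 -0.09    0.0427] rect [ 709.9 -113.9] [37.8 36.2] 27.47
bott 3946 min [ 0.7393 -0.1769  0.0101] max [ 0.8976 -0.0734  0.1696] rect [ 816.4 -127.7] [100.3 161. ] 86.01
box 2319 min [ 0.6764 -0.0908  0.0101] max [ 0.7498 -0.0083  0.0515] rect [715.4 -49.3] [63.5 81.1] 12.76
calc 3951 min [ 0.4055 -0.0447  0.008 ] max [0.4822 0.0655 0.0161] rect [444.1  10.2] [ 64.5 105.7] 8.77
```

View pics/w2z.png

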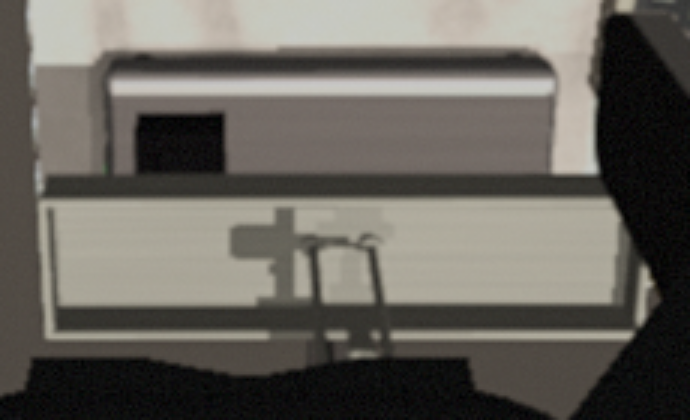

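View pics/w2y.png

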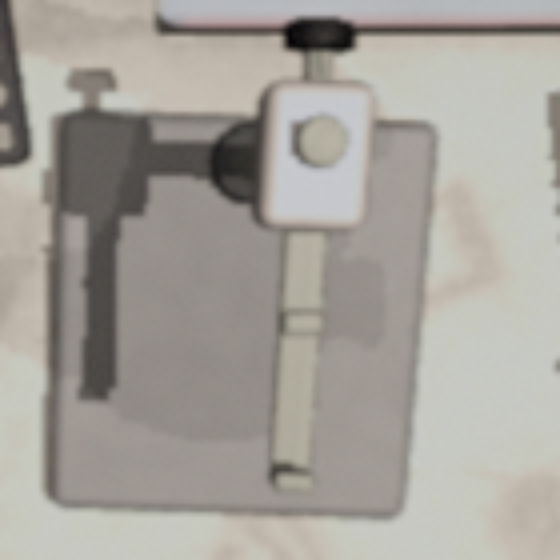

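arm_command(rows=[{"xyz": [0.01, 0.04, -0.01], "delta_rot": [0, 0, 0], "gripper": 0.085}, {"xyz": [0.01, 0.04, -0.01], "delta_rot": [0, 0, 0], "gripper": 0.085}, {"xyz": [0.01, 0.04, -0.01], "delta_rot": [0, 0, 0], "gripper": 0.085}, {"xyz": [0.01, 0.03, 0], "delta_rot": [0, 0, 0], "gripper": 0.085}, {"xyz": [0, 0, 0], "delta_rot": [0, 0, 0], "gripper": 0.085}, {"xyz": [0, 0, 0], "delta_rot": [0, 0, 0], "gripper": 0.085}])

```text
time: 3.75
tool_pos: [0.5468, -0.2709, 0.421]
tcp_rot: [-3.14, -0.003, 0.001]
wrist_force: [0.3, -0.4, -0.3]
width: 0.993
```

```bash
cat >> h.py <<'E'
def ray(d,uv,zp):
    K=np.array(d['intrinsics'],float);D=np.array(d['dist_coeffs'],float);Ti=np.linalg.inv(d['camera_from_world'])
    p=cv2.undistortPoints(np.array(uv,np.float32).reshape(-1,1,2),K,D)[:,0]
    r=np.c_[p[:,0],-p[:,1],-np.ones(len(p))]@Ti[:3,:3].T
    o=Ti[:3,3];zp=np.broadcast_to(zp,len(p));return o+r*((zp-o[2])/r[:,2])[:,None]
E
python3 - <<'E'
from h import *
s=bot.read_state();print(s['time'],s['tool_pos'],s['tcp_rot'])
snap('wrist','w3.png')
d=load('w2.npz')
print('hook load',ray(d,[(372.5,200.5),(372.7,198.5),(375.7,160),(376.2,139)],[.18,.19,.186,.18]).round(4).tolist())
print('base edges',ray(d,[(317.5,108.75),(407.5,111.3),(409.2,113.7),(401.3,207.5),(390,208.5),(318,206),(315,111),(312,204)],.017).round(4).tolist())
print('wbase front edge z.03',ray(d,[(277+3,318),(423,318)],.03).round(4).tolist())
E
```

```text
3.75 [ 0.54684334 -0.27089323  0.42096214] [-3.14016880e+00 -3.37657430e-03  1.32919587e-03]
hook load [[0.5561, -0.1211, 0.18], [0.5549, -0.1174, 0.19], [0.5571, -0.0802, 0.186], [0.5576, -0.0606, 0.18]]
base edges [[0.4981, -0.0238, 0.017], [0.6199, -0.0271, 0.017], [0.6224, -0.0302, 0.017], [0.6189, -0.1591, 0.017], [0.6026, -0.1605, 0.017], [0.4983, -0.1569, 0.017], [0.4947, -0.0266, 0.017], [0.4897, -0.154, 0.017]]
wbase front edge z.03 [[0.4396, -0.3285, 0.03], [0.6588, -0.3283, 0.03]]
```

View pics/w3.png

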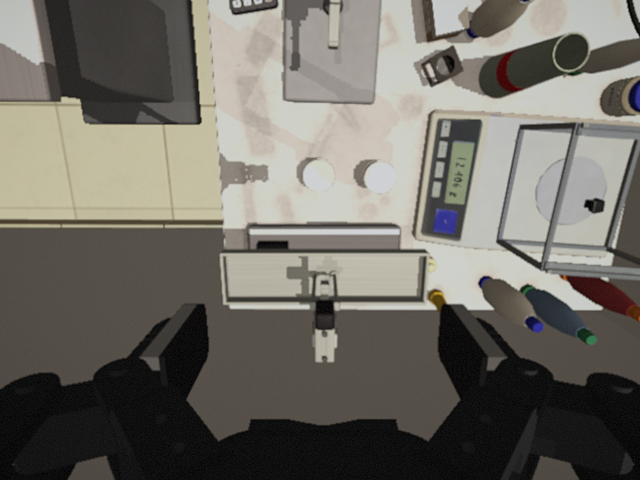

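Run:
```python
from h import *
cv2.imwrite('pics/w3z.png',cv2.resize(cv2.imread('pics/w3.png')[215:375,210:440],None,fx=3.4,fy=3.4,interpolation=cv2.INTER_CUBIC))
cv2.imwrite('pics/w3zz.png',cv2.resize(cv2.imread('pics/w3.png')[260:370,290:360],None,fx=5.4,fy=5.4,interpolation=cv2.INTER_CUBIC))
```

```text
(no output)
```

View pics/w3z.png

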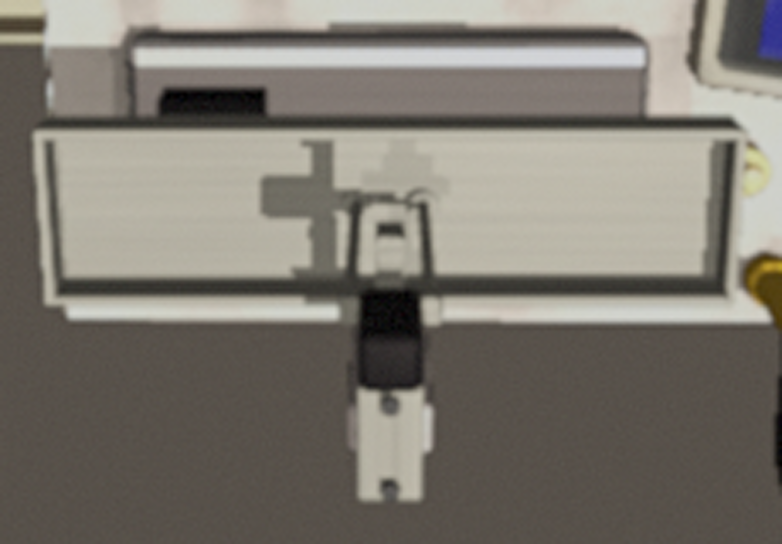

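View pics/w3zz.png

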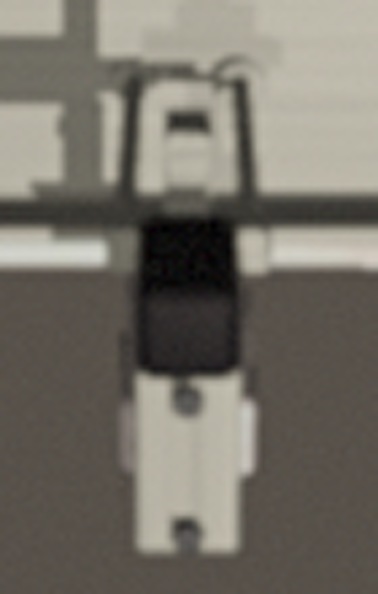

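Run:
```python
from h import *
d=load('w3.npz');W=world(d);q=lambda a,b:(290+a/5.4,260+b/5.4)
print('grip top corners',ray(d,[q(137,290),q(240,290),q(240,372),q(137,372),q(188,331)],.243).round(4).tolist())
for u in (322,325,327):
  print([W[v,u].round(3).tolist() for v in (317,320,324,327)])
q2=lambda a,b:(210+a/3.4,215+b/3.4)
print('tray rim',ray(d,[q2(35,132),q2(748,132),q2(46,303),q2(735,300)],.120).round(4).tolist())
print('lip top',ray(d,[q(187,110)],.205).round(4).tolist(), 'stop?',ray(d,[q(187,190)],.201).round(4).tolist())
print('beam',ray(d,[q(137,400),q(240,400),q(137,550),q(240,550)],.202).round(4).tolist())
print('socket',ray(d,[q2(160,90),q2(266,90)],.052).round(4).tolist())
print('base front',ray(d,[q2(140,45),q2(640,45)],.03).round(4).tolist())
for u in (320,325,330): print([W[v,u].round(3).tolist() for v in (340,350,358)])
```

```text
grip top corners [[0.5389, -0.3788, 0.243], [0.5582, -0.3787, 0.243], [0.5584, -0.3957, 0.243], [0.5388, -0.3958, 0.243], [0.5485, -0.3872, 0.243]]
[[0.546, -0.382, 0.244], [0.546, -0.386, 0.243], [0.546, -0.39, 0.244], [0.546, -0.394, 0.242]]
[[0.549, -0.383, 0.243], [0.549, -0.386, 0.243], [0.549, -0.39, 0.243], [0.549, -0.394, 0.242]]
[[0.551, -0.383, 0.242], [0.551, -0.386, 0.243], [0.551, -0.39, 0.243], [0.551, -0.394, 0.243]]
tray rim [[0.4129, -0.3542, 0.12], [0.6854, -0.3534, 0.12], [0.4124, -0.4253, 0.12], [0.6856, -0.4232, 0.12]]
lip top [[0.5483, -0.3575, 0.205]] stop? [[0.5484, -0.3767, 0.201]]
beam [[0.5379, -0.4244, 0.202], [0.5598, -0.4244, 0.202], [0.5378, -0.4606, 0.202], [0.5601, -0.4605, 0.202]]
socket [[0.4494, -0.3565, 0.052], [0.4952, -0.3564, 0.052]]
base front [[0.4375, -0.3419, 0.03], [0.6602, -0.3413, 0.03]]
[[0.543, -0.432, 0.202], [0.543, -0.446, 0.201], [0.543, -0.456, 0.201]]
[[0.549, -0.432, 0.202], [0.549, -0.445, 0.202], [0.549, -0.454, 0.204]]
[[0.555, -0.433, 0.2], [0.555, -0.445, 0.202], [0.555, -0.456, 0.201]]
```

The grip top is centred at (324.6,321), which gives (0.5487,-0.387) with yaw about 0. The weigh seat is near (0.5485,-0.386). Going down to grip.

arm_command(rows=[{"xyz": [0.001, 0.04, 0], "delta_rot": [0, 0, 0], "gripper": 0.07}, {"xyz": [0.001, 0.04, 0], "delta_rot": [0, 0, 0], "gripper": 0.07}, {"xyz": [0, 0.036, 0], "delta_rot": [0, 0, 0], "gripper": 0.07}, {"xyz": [0, 0, 0.04], "delta_rot": [0, 0, 0], "gripper": 0.07}, {"xyz": [0, 0, 0.04], "delta_rot": [0, 0, 0], "gripper": 0.07}, {"xyz": [0, 0, 0.04], "delta_rot": [0, 0, 0], "gripper": 0.07}, {"xyz": [0, 0, 0.03], "delta_rot": [0, 0, 0], "gripper": 0.07}, {"xyz": [0, 0, 0], "delta_rot": [0, 0, 0], "gripper": 0.07}, {"xyz": [0, 0, 0], "delta_rot": [0, 0, 0], "gripper": 0.07}])

```text
time: 4.7
tool_pos: [0.5488, -0.3866, 0.2721]
tcp_rot: [-3.141, -0.003, 0.0]
wrist_force: [-0.3, 0.3, 0.6]
width: 0.819
```

Run:
```python
from h import *
s=bot.read_state();print(s['time'],s['tool_pos'],s['tcp_rot'])
snap('wrist','w4.png');snap('side','s4.png')
cv2.imwrite('pics/s4z.png',cv2.resize(cv2.imread('pics/s4.png')[130:280,270:430],None,fx=4,fy=4))
```

```text
4.7 [ 0.54877138 -0.38664947  0.27211345] [-3.14111548e+00 -3.34783595e-03  3.45616006e-04]
```

View pics/w4.png

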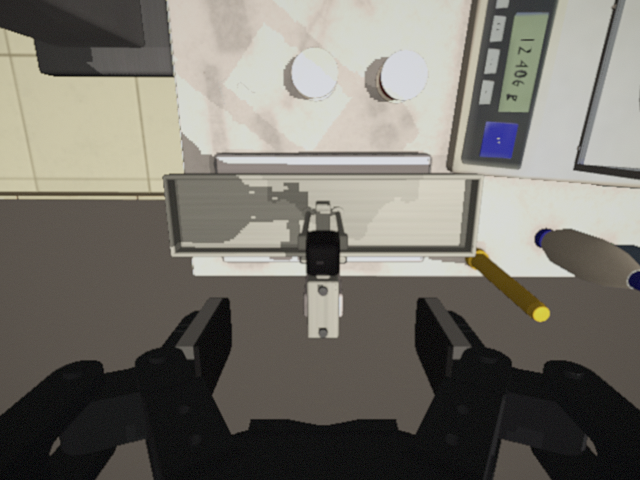

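View pics/s4z.png

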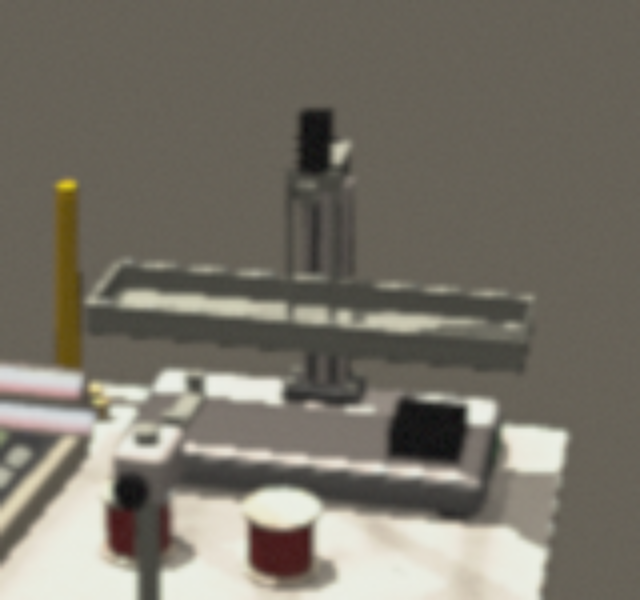

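View pics/s4.png

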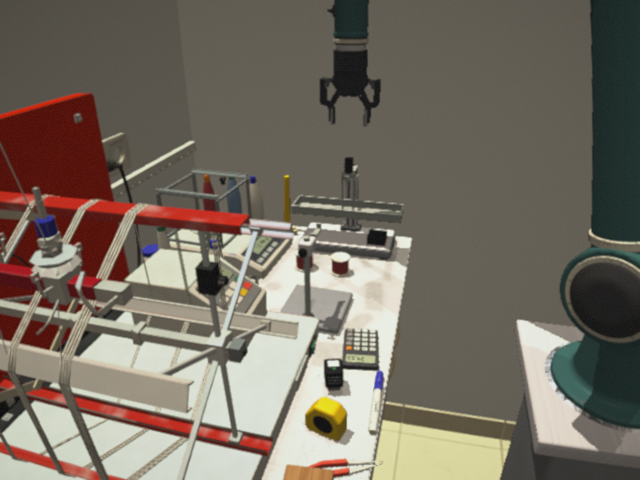

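```bash
cat >> h.py <<'E'
def proj(d,P):
    T=np.array(d['camera_from_world']);p=np.c_[np.atleast_2d(P),np.ones(len(np.atleast_2d(P)))]@T.T
    q=p[:,:3]*[1,-1,-1]
    return cv2.projectPoints(q,np.zeros(3),np.zeros(3),np.array(d['intrinsics'],float),np.array(d['dist_coeffs'],float))[0][:,0].round(1)
E
python3 - <<'E'
from h import *
d=load('s4.npz');print(proj(d,[[.5488,-.3866,.272],[.5488,-.3866,.243],[.5488,-.3866,.31],[.5488,-.387,.326]]))
W=world(d);print([W[v,u].round(3).tolist() for v,u in ((118,333),(118,334),(120,366),(100,322),(160,349))])
w=load('w4.npz');Ww=world(w);print([Ww[v,u].round(3).tolist() for v,u in ((325,200),(320,215),(310,435),(255,322),(330,225))])
print(proj(w,[[.5488,-.3866,.272],[.5488,-.3866,.243]]))
E
```

```text
[[348.  145.9]
 [347.7 157.8]
 [348.3 130. ]
 [348.5 123.1]]
[[0.584, -0.381, 0.337], [0.585, -0.393, 0.335], [0.507, -0.379, 0.337], [0.608, -0.373, 0.379], [0.544, -0.378, 0.241]]
[[0.51, -0.375, 0.345], [0.513, -0.376, 0.34], [0.586, -0.375, 0.334], [0.548, -0.385, 0.242], [0.513, -0.387, 0.327]]
[[323.8 276.1]
 [323.7 258. ]]
```

Run:
```python
from h import *
for n in ('w2','w3','w4'):
    w=load(n+'.npz');Ww=world(w)
    m=w['range_z']<0.2; m[400:]=0
    P=Ww[m];P=P[np.isfinite(P[:,0])]
    print(n,'cam z',np.linalg.inv(w['camera_from_world'])[:3,3].round(3),len(P),np.percentile(P,[0,1,50,100],axis=0).round(3).tolist())
for k in range(2):
    s=bot.read_state();print(s['time'],s['tool_pos'],s['q'],s['width'])
snap('wrist','w5.png');d=snap('side','s5.png');print(bot.read_state()['tool_pos'],bot.read_state()['time'],np.linalg.inv(load('w5.npz')['camera_from_world'])[:3,3])
print(np.abs(load('s4.npz')['pixels'].astype(int)-load('s5.npz')['pixels']).mean())
```

```text
w2 cam z [ 0.506 -0.054  0.573] 18018 [[0.431, -0.135, 0.442], [0.435, -0.133, 0.446], [0.476, -0.112, 0.486], [0.58, -0.105, 0.507]]
w3 cam z [ 0.546 -0.202  0.603] 18042 [[0.472, -0.282, 0.473], [0.476, -0.28, 0.476], [0.517, -0.26, 0.516], [0.621, -0.252, 0.538]]
w4 cam z [ 0.548 -0.317  0.454] 20255 [[0.481, -0.398, 0.319], [0.483, -0.396, 0.322], [0.571, -0.375, 0.368], [0.617, -0.368, 0.388]]
4.8 [ 0.54995674 -0.38827386  0.27501401] [-6.51840222e-01  2.19922593e-01  1.50616965e+00  1.72145930e-04
  1.41064794e+00 -6.53236656e-01] 0.8182480164697378
4.8 [ 0.54995674 -0.38827386  0.27501401] [-6.51840222e-01  2.19922593e-01  1.50616965e+00  1.72145930e-04
  1.41064794e+00 -6.53236656e-01] 0.8182480164697378
[ 0.54987607 -0.38882132  0.27500903] 4.9 [ 0.54879299 -0.31840449  0.45696104]
1.28392578125
```

Both cameras place the open fingertips about 45-50 mm above the reported TCP, where I expected about 10. I'll shut the fingers to 20 mm here in free air and look again.

arm_command(rows=[{"xyz": [0, 0, 0], "delta_rot": [0, 0, 0], "gripper": 0.02}, {"xyz": [0, 0, 0], "delta_rot": [0, 0, 0], "gripper": 0.02}, {"xyz": [0, 0, 0], "delta_rot": [0, 0, 0], "gripper": 0.02}, {"xyz": [0, 0, 0], "delta_rot": [0, 0, 0], "gripper": 0.02}, {"xyz": [0, 0, 0], "delta_rot": [0, 0, 0], "gripper": 0.02}, {"xyz": [0, 0, 0], "delta_rot": [0, 0, 0], "gripper": 0.02}])

```text
time: 5.5
tool_pos: [0.5483, -0.3884, 0.2713]
tcp_rot: [-3.141, 0.0, 0.0]
wrist_force: [-0.2, 0.8, -0.9]
width: 0.238
```

Run:
```python
from h import *
w=snap('wrist','w6.png');d=snap('side','s6.png');s=bot.read_state();print(s['tool_pos'],s['width'],s['time'])
cv2.imwrite('pics/s6z.png',cv2.resize(d['pixels'][60:200,280:420,::-1],None,fx=4,fy=4))
for w in (w,d):
    W=world(w);P=W[(abs(W[...,0]-.55)<.02)&(abs(W[...,1]+.388)<.03)&(W[...,2]>.25)&(W[...,2]<.42)]
    print(len(P),np.percentile(P,[0,1,5],axis=0).round(3).tolist() if len(P) else '')
```

```text
[ 0.54838574 -0.38833402  0.27134243] 0.232149712955271 5.6
25760 [[0.53, -0.4, 0.311], [0.53, -0.396, 0.318], [0.532, -0.387, 0.331]]
576 [[0.53, -0.402, 0.314], [0.53, -0.398, 0.315], [0.531, -0.392, 0.322]]
```

View pics/s6z.png

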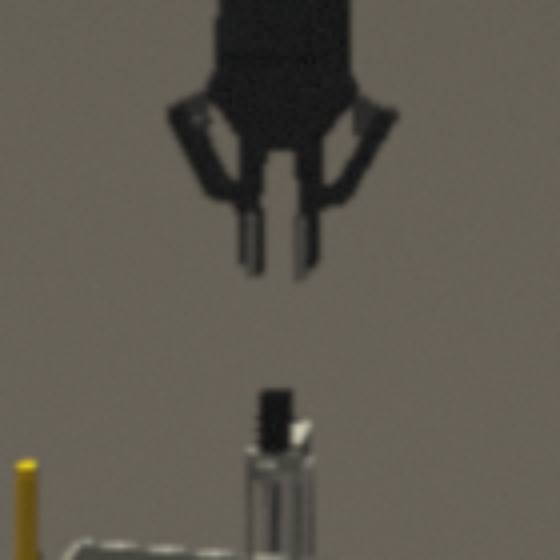

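View pics/w6.png

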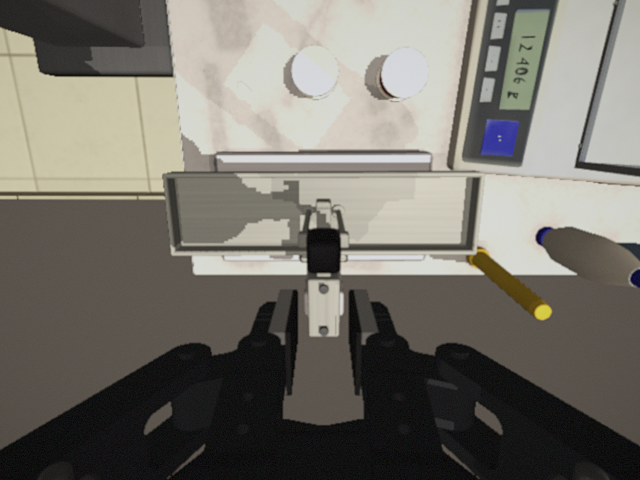

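In the side view the tips sit at v≈129, z≈0.312, while the reported TCP is 0.271. So the real finger end lies 40 mm above the reported value, and I'll use tip = reported z + 0.040 and check it by picture. Descending part way.

arm_command(rows=[{"xyz": [0, 0, 0], "delta_rot": [0, 0, 0], "gripper": 0.06}, {"xyz": [0, 0, 0], "delta_rot": [0, 0, 0], "gripper": 0.06}, {"xyz": [0, 0, 0], "delta_rot": [0, 0, 0], "gripper": 0.06}, {"xyz": [0, 0, 0], "delta_rot": [0, 0, 0], "gripper": 0.06}, {"xyz": [0, 0, 0.03], "delta_rot": [0, 0, 0], "gripper": 0.06}, {"xyz": [0, 0, 0.03], "delta_rot": [0, 0, 0], "gripper": 0.06}, {"xyz": [0, 0, 0.02], "delta_rot": [0, 0, 0], "gripper": 0.06}, {"xyz": [0, 0, 0], "delta_rot": [0, 0, 0], "gripper": 0.06}, {"xyz": [0, 0, 0], "delta_rot": [0, 0, 0], "gripper": 0.06}])

```text
time: 6.5
tool_pos: [0.5484, -0.3883, 0.1915]
tcp_rot: [-3.141, 0.0, 0.001]
wrist_force: [0.2, -0.2, 0.3]
width: 0.7
```

Run:
```python
from h import *
w=snap('wrist','w7.png');d=snap('side','s7.png');s=bot.read_state();print(s['tool_pos'],s['width'],s['time'],s['wrist_force'])
cv2.imwrite('pics/s7z.png',cv2.resize(d['pixels'][90:230,280:420,::-1],None,fx=4,fy=4))
W=world(w);P=W[(w['range_z']<.22)&(W[...,1]<-.37)&(abs(W[...,0]-.5487)>.02)];print(np.percentile(P,[0,1,5],axis=0).round(3).tolist())
```

```text
[ 0.54946741 -0.38911929  0.19363206] 0.7021736249895758 6.6 [1.02514076 0.38576264 0.83662436]
[[0.434, -0.501, 0.196], [0.454, -0.5, 0.2], [0.489, -0.397, 0.246]]
```

View pics/s7z.png

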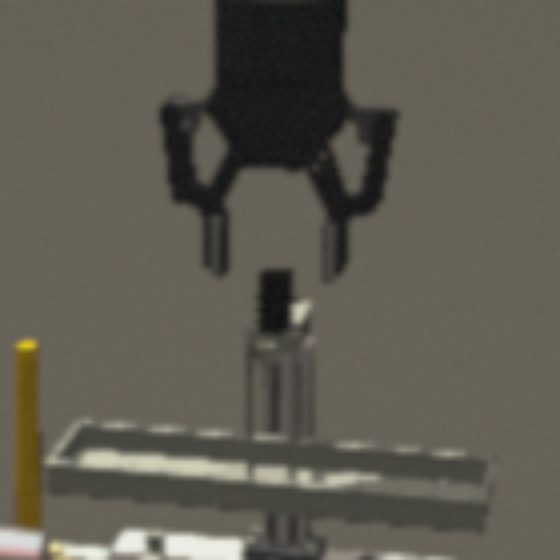

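View pics/w7.png

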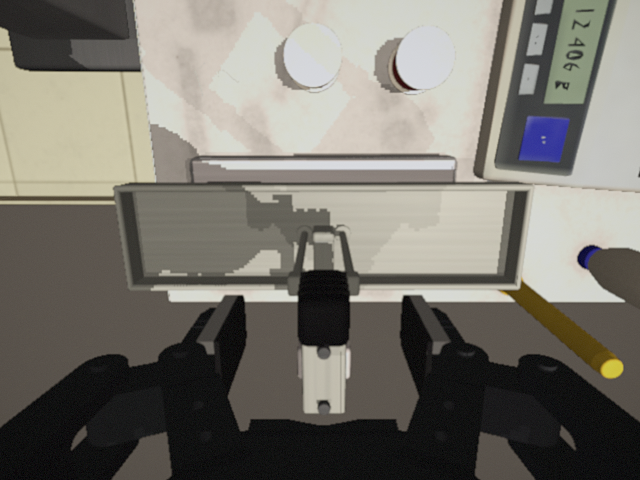

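Confirmed: at reported z=0.192 the tips are level with the grip top. Descending 22 mm, closing and checking.

arm_command(force=90, rows=[{"xyz": [0, 0, 0.011], "delta_rot": [0, 0, 0], "gripper": 0.06}, {"xyz": [0, 0, 0.011], "delta_rot": [0, 0, 0], "gripper": 0.06}, {"xyz": [0, 0, 0], "delta_rot": [0, 0, 0], "gripper": 0.06}, {"xyz": [0, 0, 0], "delta_rot": [0, 0, 0], "gripper": 0.03}, {"xyz": [0, 0, 0], "delta_rot": [0, 0, 0], "gripper": 0.02}, {"xyz": [0, 0, 0], "delta_rot": [0, 0, 0], "gripper": 0.01}, {"xyz": [0, 0, 0], "delta_rot": [0, 0, 0], "gripper": 0.005}, {"xyz": [0, 0, 0], "delta_rot": [0, 0, 0], "gripper": 0.005}, {"xyz": [0, 0, 0], "delta_rot": [0, 0, 0], "gripper": 0.005}, {"xyz": [0, 0, 0], "delta_rot": [0, 0, 0], "gripper": 0.005}])

```text
time: 7.6
tool_pos: [0.5488, -0.3886, 0.1701]
tcp_rot: [3.141, -0.0, 0.001]
wrist_force: [-0.0, 0.7, 3.2]
width: 0.221
```

Run:
```python
from h import *
w=snap('wrist','w8.png');d=snap('side','s8.png');s=bot.read_state();print(s['tool_pos'],s['width'],s['time'],s['wrist_force'])
cv2.imwrite('pics/s8z.png',cv2.resize(d['pixels'][90:230,280:420,::-1],None,fx=4,fy=4))
```

```text
[ 0.54874628 -0.38857718  0.17010105] 0.2176912329999364 7.7 [-0.52891685  0.67332454  4.41772187]
```

View pics/s8z.png

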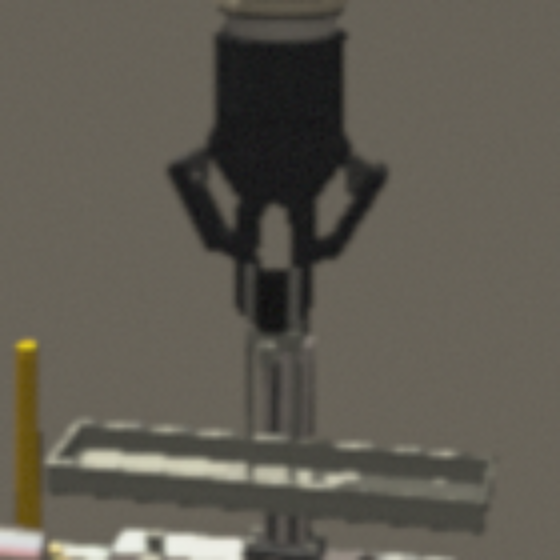

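Gripped at 18.7 mm. Lifting 18 mm, then drawing 75 mm to the front.

arm_command(rows=[{"xyz": [0, 0, -0.004], "delta_rot": [0, 0, 0], "gripper": 0.005}, {"xyz": [0, 0, -0.007], "delta_rot": [0, 0, 0], "gripper": 0.005}, {"xyz": [0, 0, -0.007], "delta_rot": [0, 0, 0], "gripper": 0.005}, {"xyz": [0, 0, 0], "delta_rot": [0, 0, 0], "gripper": 0.005}, {"xyz": [0, 0, 0], "delta_rot": [0, 0, 0], "gripper": 0.005}])

```text
time: 8.2
tool_pos: [0.5485, -0.3884, 0.1875]
tcp_rot: [3.142, -0.0, 0.0]
wrist_force: [0.0, -0.1, -5.9]
width: 0.221
```

Run:
```python
from h import *
w=snap('wrist','w9.png');d=snap('side','s9.png');s=bot.read_state();print(s['tool_pos'],s['width'],s['time'],s['wrist_force'],s['torque'])
cv2.imwrite('pics/s9z.png',cv2.resize(d['pixels'][90:230,280:420,::-1],None,fx=4,fy=4))
W=world(w);P=W[(W[...,2]>.1)&(W[...,2]<.16)];print(np.percentile(P,[1,50,99],axis=0).round(4))
```

```text
[ 0.54817642 -0.38817065  0.18704523] 0.21820171493901672 8.3 [-0.56487039  0.36890046 -6.53831895] [ 0.0167366  -0.04283852 -0.06554011]
[[ 0.324  -0.5004  0.1031]
 [ 0.5565 -0.3982  0.1205]
 [ 0.7615 -0.352   0.1575]]
```

View pics/s9z.png

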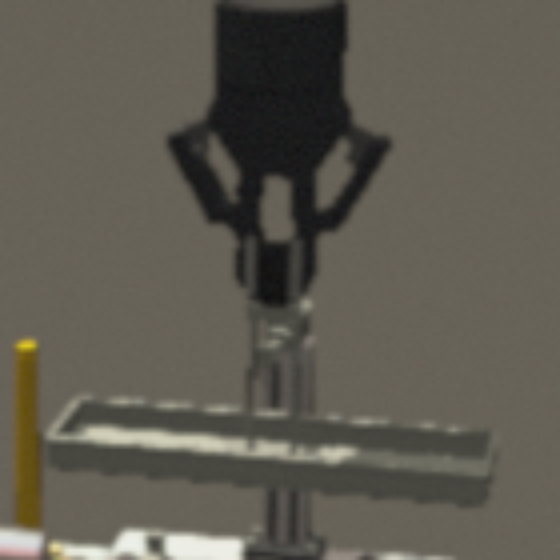

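View pics/w9.png

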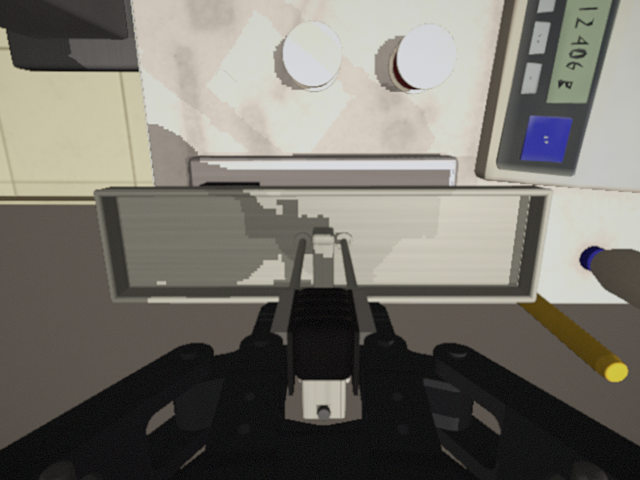

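The tray is up (about 6 N) and level, bar seen above the lip in side view. Drawing it forward now.

arm_command(rows=[{"xyz": [0, 0, -0.003], "delta_rot": [0, 0, 0], "gripper": 0.005}, {"xyz": [0, -0.01, 0], "delta_rot": [0, 0, 0], "gripper": 0.005}, {"xyz": [0, -0.015, 0], "delta_rot": [0, 0, 0], "gripper": 0.005}, {"xyz": [0, -0.015, 0], "delta_rot": [0, 0, 0], "gripper": 0.005}, {"xyz": [0, -0.015, 0], "delta_rot": [0, 0, 0], "gripper": 0.005}, {"xyz": [0, -0.015, 0], "delta_rot": [0, 0, 0], "gripper": 0.005}, {"xyz": [0, -0.01, 0], "delta_rot": [0, 0, 0], "gripper": 0.005}, {"xyz": [0, 0, 0], "delta_rot": [0, 0, 0], "gripper": 0.005}, {"xyz": [0, 0, 0], "delta_rot": [0, 0, 0], "gripper": 0.005}])

```text
time: 9.2
tool_pos: [0.5486, -0.3083, 0.1907]
tcp_rot: [3.141, 0.001, 0.001]
wrist_force: [0.1, 0.3, -5.2]
width: 0.219
```

Run:
```python
from h import *
w=snap('wrist','w10.png');d=snap('side','s10.png');s=bot.read_state();print(s['tool_pos'],s['width'],s['time'],s['wrist_force'],s['torque'])
cv2.imwrite('pics/s10z.png',cv2.resize(d['pixels'][90:290,260:420,::-1],None,fx=3.5,fy=3))
```

```text
[ 0.54855367 -0.30897265  0.19065838] 0.21762858811778507 9.3 [ 0.10821152  0.36830346 -5.93802502] [0.00572123 0.01793524 0.00098111]
```

View pics/s10z.png

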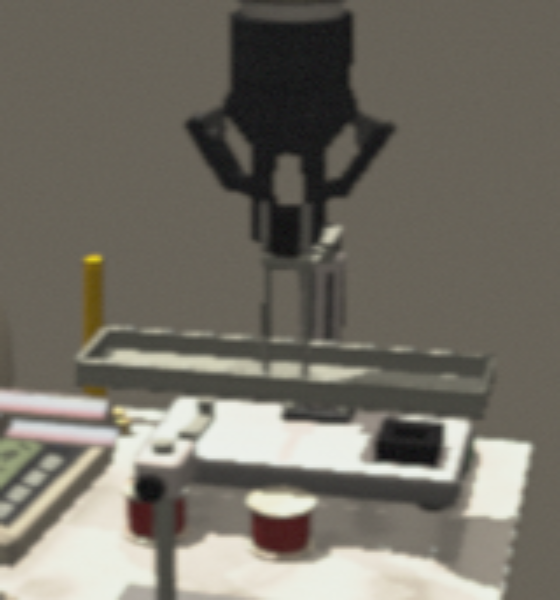

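View pics/w10.png

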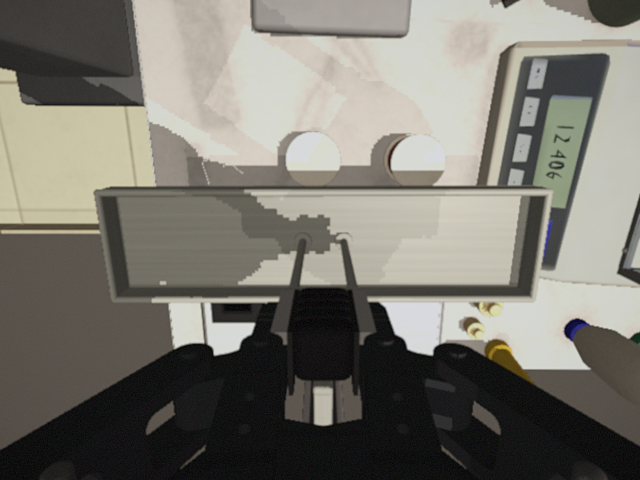

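Tray drawn clear and level. Carrying it to in front of the load hook.

arm_command(rows=[{"xyz": [0.002, -0.01, 0], "delta_rot": [0, 0, 0.01], "gripper": 0.005}, {"xyz": [0.002, -0.015, 0], "delta_rot": [0, 0, 0.01], "gripper": 0.005}, {"xyz": [0.002, -0.02, 0], "delta_rot": [0, 0, 0.01], "gripper": 0.005}, {"xyz": [0.002, -0.02, 0], "delta_rot": [0, 0, 0], "gripper": 0.005}, {"xyz": [0, -0.02, 0], "delta_rot": [0, 0, 0], "gripper": 0.005}, {"xyz": [0, -0.015, 0], "delta_rot": [0, 0, 0], "gripper": 0.005}, {"xyz": [0, -0.01, 0], "delta_rot": [0, 0, 0], "gripper": 0.005}, {"xyz": [0, 0, 0], "delta_rot": [0, 0, 0], "gripper": 0.005}, {"xyz": [0, 0, 0], "delta_rot": [0, 0, 0], "gripper": 0.005}])

```text
time: 10.2
tool_pos: [0.559, -0.1989, 0.1906]
tcp_rot: [3.14, -0.047, 0.0]
wrist_force: [-0.2, 0.0, -6.3]
width: 0.222
```

Run:
```python
from h import *
w=snap('wrist','w11.png');d=snap('side','s11.png');s=bot.read_state();print(s['tool_pos'],s['tcp_rot'],s['time'],s['wrist_force'],s['torque'])
cv2.imwrite('pics/w11z.png',cv2.resize(w['pixels'][60:340,230:430,::-1],None,fx=3,fy=2.1))
cv2.imwrite('pics/s11z.png',cv2.resize(d['pixels'][90:350,240:420,::-1],None,fx=3,fy=2.3))
```

```text
[ 0.55899898 -0.19934897  0.19057555] [ 3.14055985e+00 -4.80933871e-02  3.38079135e-04] 10.3 [ 0.88177177  0.14984641 -5.2907905 ] [ 0.00577866 -0.03452356  0.01152168]
```

View pics/w11.png

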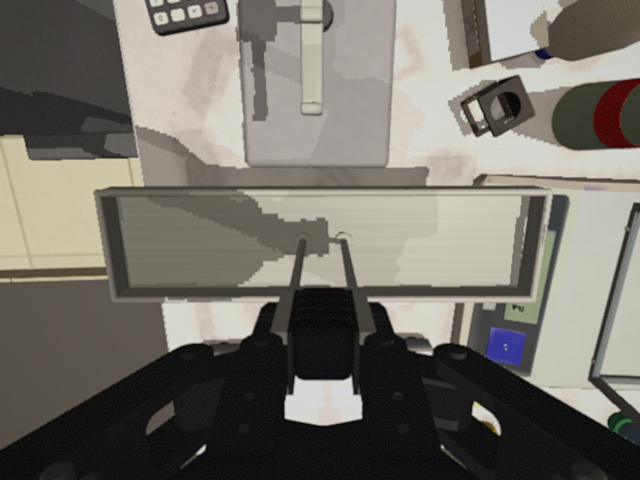

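View pics/s11z.png

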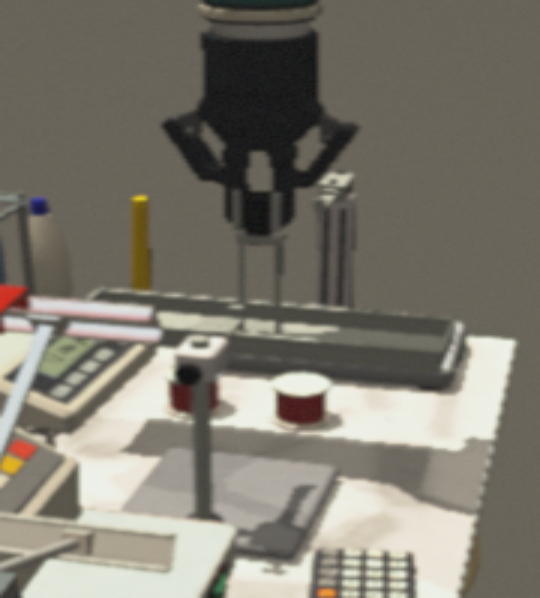

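Run:
```python
from h import *
d=load('w11.npz');im=d['pixels']
print(ray(d,[(301.5,60),(323,60),(301.5,95),(323,95),(301,108),(322,108),(312,115)],[.18,.18,.18,.18,.19,.19,.18]).round(4).tolist())
W=world(d);print([W[v,u].round(3).tolist() for v,u in ((60,306),(60,318),(90,312),(108,312),(105,312),(5,312))])
```

```text
[[0.5519, -0.0982, 0.18], [0.5616, -0.0984, 0.18], [0.5512, -0.113, 0.18], [0.5612, -0.1133, 0.18], [0.5512, -0.1192, 0.19], [0.5606, -0.1195, 0.19], [0.5558, -0.1219, 0.18]]
[[0.554, -0.098, 0.179], [0.559, -0.098, 0.178], [0.556, -0.111, 0.18], [0.556, -0.119, 0.189], [0.556, -0.118, 0.19], [0.557, -0.077, 0.181]]
```

View pics/w11z.png

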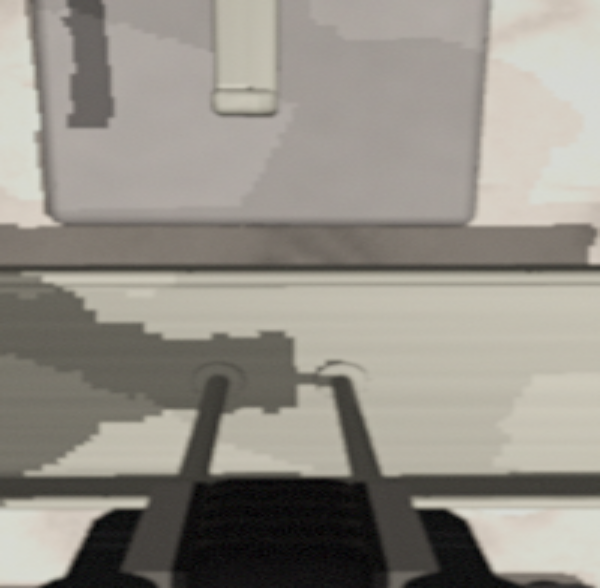

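arm_command(rows=[{"xyz": [-0.005, 0, 0], "delta_rot": [0, 0, 0], "gripper": 0.005}, {"xyz": [0, -0.01, 0], "delta_rot": [0, 0, 0], "gripper": 0.005}, {"xyz": [0, -0.015, 0], "delta_rot": [0, 0, 0], "gripper": 0.005}, {"xyz": [0, -0.016, 0], "delta_rot": [0, 0, 0], "gripper": 0.005}, {"xyz": [0, -0.016, 0], "delta_rot": [0, 0, 0], "gripper": 0.005}, {"xyz": [0, -0.015, 0], "delta_rot": [0, 0, 0], "gripper": 0.005}, {"xyz": [0, -0.015, 0], "delta_rot": [0, 0, 0], "gripper": 0.005}, {"xyz": [0, -0.01, 0], "delta_rot": [0, 0, 0], "gripper": 0.005}, {"xyz": [0, 0, 0.01], "delta_rot": [0, 0, 0], "gripper": 0.005}, {"xyz": [0, 0, 0.01], "delta_rot": [0, 0, 0], "gripper": 0.005}, {"xyz": [0, 0, 0], "delta_rot": [0, 0, 0], "gripper": 0.005}, {"xyz": [0, 0, 0], "delta_rot": [0, 0, 0], "gripper": 0.005}])

```text
time: 11.5
tool_pos: [0.556, -0.1019, 0.1692]
tcp_rot: [-3.141, 0.048, 0.004]
wrist_force: [0.1, -0.7, -6.5]
width: 0.224
```

Run:
```python
from h import *
w=snap('wrist','w12.png');d=snap('side','s12.png');e=snap('scene','c12.png');s=bot.read_state();print(s['tool_pos'],s['tcp_rot'],s['time'],s['wrist_force'],s['torque'])
cv2.imwrite('pics/c12z.png',cv2.resize(e['pixels'][120:320,210:410,::-1],None,fx=3,fy=3))
cv2.imwrite('pics/s12z.png',cv2.resize(d['pixels'][130:350,240:420,::-1],None,fx=3,fy=2.7))
```

```text
[ 0.55712783 -0.1019967   0.17075687] [ 3.14103541e+00 -4.84599653e-02  8.67580408e-04] 11.65 [-0.39400316  0.3394903  -5.669523  ] [-0.02713097 -0.06286587 -0.00844513]
```

View pics/c12z.png

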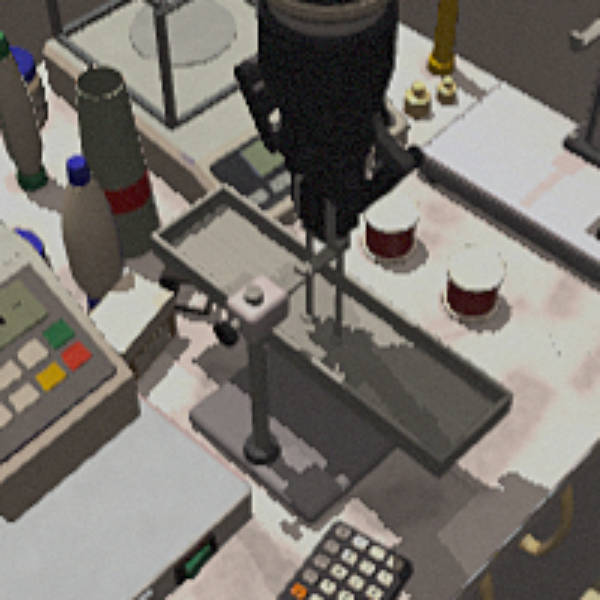

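View pics/s12z.png

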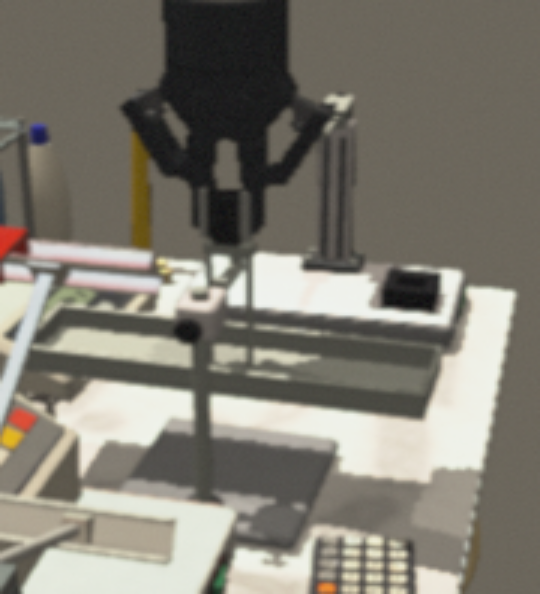

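View pics/w12.png

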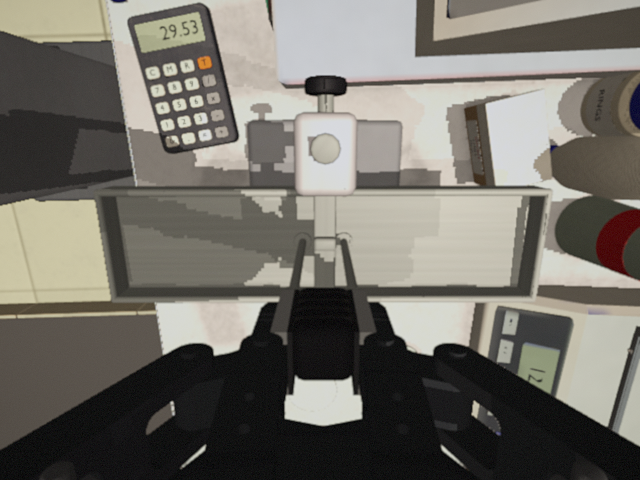

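The hook runs between the rods (hook u≈324, rods 302 and 345). Lowering onto the seat.

arm_command(rows=[{"xyz": [0, 0, 0.006], "delta_rot": [0, 0, 0], "gripper": 0.005}, {"xyz": [0, 0, 0.005], "delta_rot": [0, 0, 0], "gripper": 0.005}, {"xyz": [0, 0, 0.003], "delta_rot": [0, 0, 0], "gripper": 0.005}, {"xyz": [0, 0, 0], "delta_rot": [0, 0, 0], "gripper": 0.005}, {"xyz": [0, 0, 0], "delta_rot": [0, 0, 0], "gripper": 0.005}])

```text
time: 12.15
tool_pos: [0.5567, -0.1014, 0.1563]
tcp_rot: [-3.141, 0.047, 0.001]
wrist_force: [-0.7, 1.1, -6.7]
width: 0.22
```

arm_command(rows=[{"xyz": [0, 0, 0.001], "delta_rot": [0, 0, 0], "gripper": 0.005}, {"xyz": [0, 0, 0], "delta_rot": [0, 0, 0], "gripper": 0.005}])

```text
time: 12.35
tool_pos: [0.5569, -0.1014, 0.1555]
tcp_rot: [3.141, -0.047, 0.0]
wrist_force: [-0.4, 0.1, -6.3]
width: 0.221
```

arm_command(rows=[{"xyz": [0, 0, 0.001], "delta_rot": [0, 0, 0], "gripper": 0.005}, {"xyz": [0, 0, 0], "delta_rot": [0, 0, 0], "gripper": 0.005}])

```text
time: 12.55
tool_pos: [0.557, -0.1014, 0.1551]
tcp_rot: [3.141, -0.047, 0.001]
wrist_force: [-0.4, 0.3, -3.3]
width: 0.221
```

arm_command(rows=[{"xyz": [0, 0, 0.001], "delta_rot": [0, 0, 0], "gripper": 0.005}, {"xyz": [0, 0, 0], "delta_rot": [0, 0, 0], "gripper": 0.005}])

```text
time: 12.75
tool_pos: [0.5571, -0.1014, 0.1551]
tcp_rot: [3.141, -0.047, 0.001]
wrist_force: [-4.3, 0.5, 4.9]
width: 0.219
```

Run:
```python
from h import *
w=snap('wrist','w13.png');d=snap('side','s13.png');s=bot.read_state();print(s['tool_pos'],s['tcp_rot'],s['time'],s['wrist_force'],s['torque'])
cv2.imwrite('pics/s13z.png',cv2.resize(d['pixels'][130:350,240:420,::-1],None,fx=3,fy=2.7))
```

```text
[ 0.55712011 -0.10142935  0.15504239] [ 3.14104495e+00 -4.70612450e-02  1.55555624e-03] 12.85 [-5.20524712  0.6777786   5.26781614] [0.21864451 0.90750105 0.01707356]
```

View pics/w13.png

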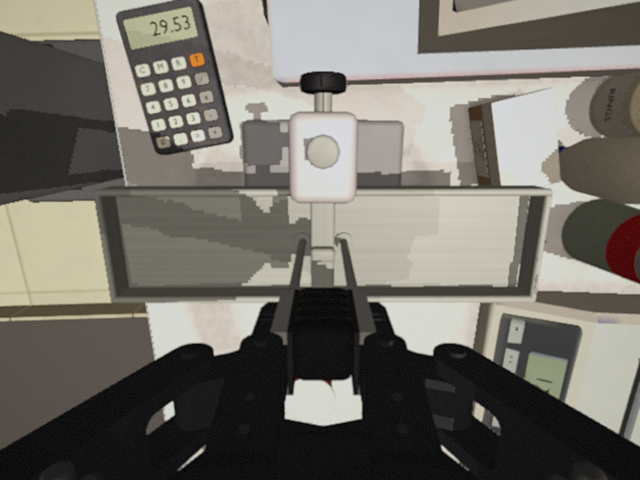

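Contact came at the predicted height, and the stop shows just behind the bar. Releasing and rising.

arm_command(rows=[{"xyz": [0, 0, -0.001], "delta_rot": [0, 0, 0], "gripper": 0.018}, {"xyz": [0, 0, 0], "delta_rot": [0, 0, 0], "gripper": 0.03}, {"xyz": [0, 0, 0], "delta_rot": [0, 0, 0], "gripper": 0.05}, {"xyz": [0, 0, 0], "delta_rot": [0, 0, 0], "gripper": 0.06}, {"xyz": [0, 0, 0], "delta_rot": [0, 0, 0], "gripper": 0.06}, {"xyz": [0, 0, -0.02], "delta_rot": [0, 0, 0], "gripper": 0.06}, {"xyz": [0, 0, -0.04], "delta_rot": [0, 0, 0], "gripper": 0.06}, {"xyz": [0, 0, -0.04], "delta_rot": [0, 0, 0], "gripper": 0.06}, {"xyz": [0, 0, -0.04], "delta_rot": [0, 0, 0], "gripper": 0.06}, {"xyz": [0, 0, -0.04], "delta_rot": [0, 0, 0], "gripper": 0.06}, {"xyz": [0, 0, 0], "delta_rot": [0, 0, 0], "gripper": 0.06}, {"xyz": [0, 0, 0], "delta_rot": [0, 0, 0], "gripper": 0.06}])

```text
time: 14.05
tool_pos: [0.5578, -0.1016, 0.3361]
tcp_rot: [3.14, -0.047, 0.005]
wrist_force: [0.8, 0.4, -0.1]
width: 0.705
```

Run:
```python
from h import *
w=snap('wrist','w14.png');d=snap('side','s14.png');e=snap('scene','c14.png');s=bot.read_state();print(s['tool_pos'],s['tcp_rot'],s['time'],s['wrist_force'],s['torque'])
cv2.imwrite('pics/c14z.png',cv2.resize(e['pixels'][120:370,210:470,::-1],None,fx=3,fy=2.4))
cv2.imwrite('pics/s14z.png',cv2.resize(d['pixels'][130:350,240:420,::-1],None,fx=3,fy=2.7))
```

```text
[ 0.55593196 -0.10121257  0.33233767] [-3.14055323  0.04718714  0.00511387] 14.2 [ 0.24578139 -0.03607185 -0.59141252] [-0.02121146  0.01714617 -0.01365927]
```

View pics/c14z.png

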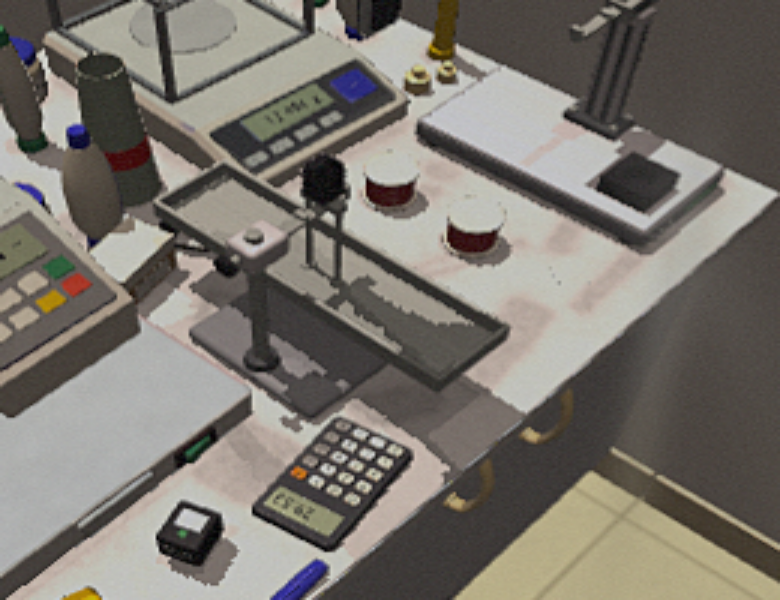

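View pics/w14.png

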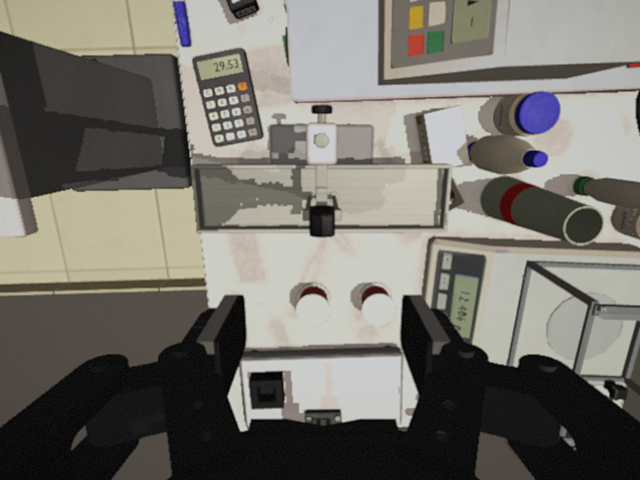

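The tray hangs level on the loading stand with the grip free, and the scale hook is bare. Only two spools are present. In the wrist view the socket is at (267,390). Next, look at the module.

arm_command(rows=[{"xyz": [-0.02, -0.03, 0], "delta_rot": [0, 0, -0.03], "gripper": 0.06}, {"xyz": [-0.03, -0.04, 0], "delta_rot": [0, 0, 0], "gripper": 0.06}, {"xyz": [-0.03, -0.04, 0], "delta_rot": [0, 0, 0], "gripper": 0.06}, {"xyz": [-0.01, -0.03, 0], "delta_rot": [0, 0, 0], "gripper": 0.06}, {"xyz": [0, -0.01, 0], "delta_rot": [0, 0, 0], "gripper": 0.06}, {"xyz": [0, 0, 0], "delta_rot": [0, 0, 0], "gripper": 0.06}, {"xyz": [0, 0, 0], "delta_rot": [0, 0, 0], "gripper": 0.06}])

```text
time: 14.9
tool_pos: [0.4679, 0.0486, 0.3335]
tcp_rot: [3.141, 0.0, -0.002]
wrist_force: [-0.0, -0.4, 0.4]
width: 0.701
```

Run:
```python
from h import *
s=bot.read_state();print(s['tool_pos'],s['tcp_rot'],s['time'])
w=snap('wrist','w15.png')
```

```text
[0.46791169 0.04856774 0.33349455] [ 3.14065052e+00  3.83103493e-04 -2.37561886e-03] 14.9
```

View pics/w15.png

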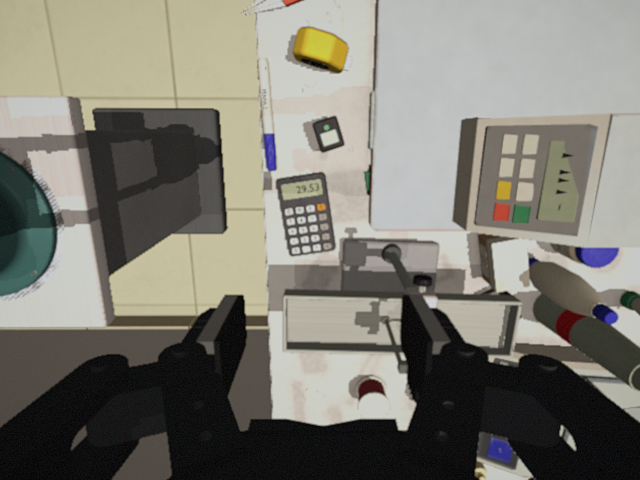

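Run:
```python
from h import *
d=load('w15.npz');W=world(d);z=W[...,2]
m=np.zeros(z.shape,bool);m[105:165,300:358]=1
m&=(z>.042)&(z<.054);P=W[m];r=cv2.minAreaRect((P[:,:2]*1000).astype(np.float32));print(len(P),r,np.median(P,0))
cv2.imwrite('pics/w15z.png',cv2.resize(d['pixels'][100:170,290:370,::-1],None,fx=8,fy=8,interpolation=cv2.INTER_CUBIC))
# socket from w14, shelf heights
d=load('w14.npz');W=world(d)
cv2.imwrite('pics/w14z.png',cv2.resize(d['pixels'][350:430,235:345,::-1],None,fx=7,fy=7,interpolation=cv2.INTER_CUBIC))
d=load('w15.npz');W=world(d);print('box',W[80:110,400:450].reshape(-1,3).mean(0),'keypad',W[130,470],W[170,590])
```

```text
810 ((472.5063171386719, 115.52943420410156), (29.801841735839844, 35.625797271728516), 17.848129272460938) [0.47277602 0.11620035 0.04758559]
box [nan nan nan] keypad [0.62124168 0.11928867 0.08940982] [0.70437695 0.08466175 0.16295211]
```

View pics/w15z.png

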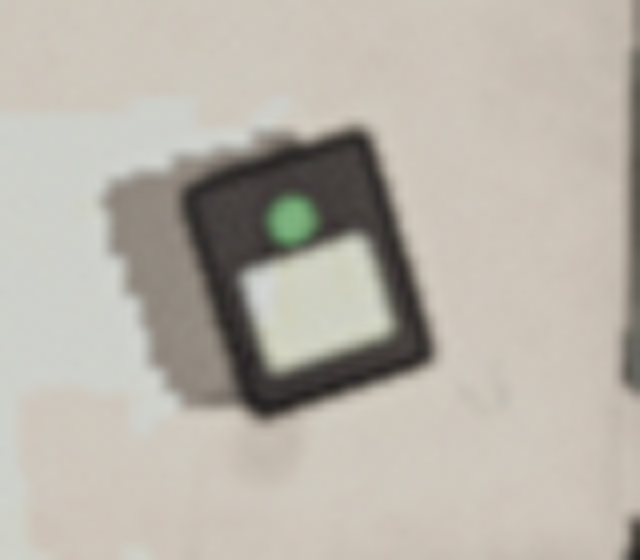

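View pics/w14z.png

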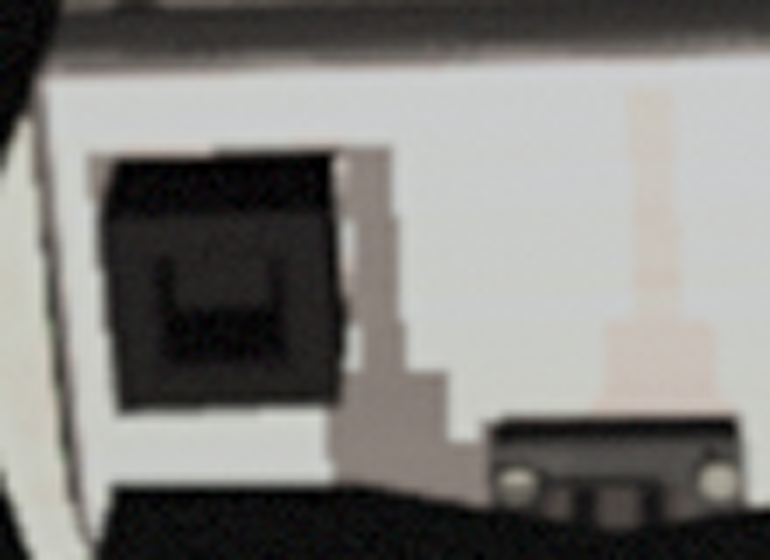

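Run:
```python
from h import *
d=load('w15.npz');W=world(d)
for v in (110,134,160): print([ (u,W[v,u].round(3).tolist()) for u in (360,368,372,376,380,386,400,430)])
d=load('w14.npz');q=lambda a,b:(235+a/7,350+b/7)
print('socket top',ray(d,[q(105,212),q(338,210),q(120,408),q(340,402)],.052).round(4).tolist())
print('hole',ray(d,[q(165,250),q(283,250),q(165,362),q(283,362)],.052).round(4).tolist())
W=world(d);P=W[(abs(W[...,2]-.052)<.003)&(W[...,0]>.43)&(W[...,0]<.51)&(W[...,1]<-.34)&(W[...,1]>-.42)];print(len(P),P.min(0),P.max(0))
print('beam front',ray(d,[q(490,420),q(740,418)],.202))
```

```text
[(360, [0.513, 0.144, -0.001]), (368, [0.521, 0.143, 0.025]), (372, [0.523, 0.141, 0.046]), (376, [0.527, 0.141, 0.054]), (380, [0.531, 0.141, 0.053]), (386, [0.538, 0.141, 0.053]), (400, [0.553, 0.141, 0.054]), (430, [0.587, 0.141, 0.054])]
[(360, [0.514, 0.115, -0.0]), (368, [0.521, 0.115, 0.032]), (372, [0.524, 0.115, 0.048]), (376, [0.528, 0.115, 0.054]), (380, [0.532, 0.115, 0.054]), (386, [0.539, 0.115, 0.052]), (400, [0.555, 0.115, 0.053]), (430, [0.589, 0.115, 0.054])]
[(360, [0.515, 0.082, -0.002]), (368, [0.526, 0.082, -0.001]), (372, [0.524, 0.086, 0.052]), (376, [0.529, 0.086, 0.054]), (380, [0.533, 0.086, 0.054]), (386, [0.54, 0.086, 0.054]), (400, [0.557, 0.086, 0.051]), (430, [0.591, 0.086, 0.054])]
socket top [[0.4499, -0.3597, 0.052], [0.4958, -0.3608, 0.052], [0.4493, -0.4052, 0.052], [0.4937, -0.4053, 0.052]]
hole [[0.4611, -0.3688, 0.052], [0.4844, -0.3695, 0.052], [0.4592, -0.3947, 0.052], [0.4828, -0.3955, 0.052]]
733 [ 0.44657702 -0.40810229  0.04900181] [ 0.49284092 -0.35929443  0.05416729]
beam front [[ 0.53501477 -0.2888288   0.202     ]
 [ 0.56927305 -0.28960995  0.202     ]]
```

Module: centre (0.4725,0.1155), short side at +17.9°. The platform edge at x≈0.523 clears the fingers when they are opened to 50 mm. Moving above it.

arm_command(rows=[{"xyz": [0.0045, -0.037, 0], "delta_rot": [0, 0, 0], "gripper": 0.05}, {"xyz": [0, -0.03, 0], "delta_rot": [0, 0, 0], "gripper": 0.05}, {"xyz": [0, 0, 0.04], "delta_rot": [0, 0, -0.12], "gripper": 0.05}, {"xyz": [0, 0, 0.04], "delta_rot": [0, 0, -0.12], "gripper": 0.05}, {"xyz": [0, 0, 0.04], "delta_rot": [0, 0, -0.071], "gripper": 0.05}, {"xyz": [0, 0, 0.04], "delta_rot": [0, 0, 0], "gripper": 0.05}, {"xyz": [0, 0, 0.04], "delta_rot": [0, 0, 0], "gripper": 0.05}, {"xyz": [0, 0, 0.04], "delta_rot": [0, 0, 0], "gripper": 0.05}, {"xyz": [0, 0, 0.02], "delta_rot": [0, 0, 0], "gripper": 0.05}, {"xyz": [0, 0, 0], "delta_rot": [0, 0, 0], "gripper": 0.05}, {"xyz": [0, 0, 0], "delta_rot": [0, 0, 0], "gripper": 0.05}])

```text
time: 16.05
tool_pos: [0.4727, 0.1153, 0.0744]
tcp_rot: [3.104, 0.484, -0.001]
wrist_force: [-0.3, 0.6, 0.7]
width: 0.586
```

Run:
```python
from h import *
from scipy.spatial.transform import Rotation as R
for i in range(4):
    s=bot.read_state();print(s['tool_pos'],R.from_rotvec(s['tcp_rot']).as_matrix()[:,0].round(4),s['time'])
    w=snap('wrist','w16.png')
d=snap('side','s16.png')
cv2.imwrite('pics/s16z.png',cv2.resize(d['pixels'][280:430,270:420,::-1],None,fx=4,fy=4))
```

```text
[0.4727153  0.11527474 0.07439381] [ 0.9525  0.3047 -0.001 ] 16.05
[0.47379913 0.11570932 0.07561778] [0.9524 0.3049 0.0016] 16.1
[0.47428538 0.11597819 0.07625181] [0.9523 0.3052 0.0031] 16.15
[0.47436143 0.11616028 0.07648643] [0.9522 0.3054 0.0036] 16.2
```

View pics/w16.png

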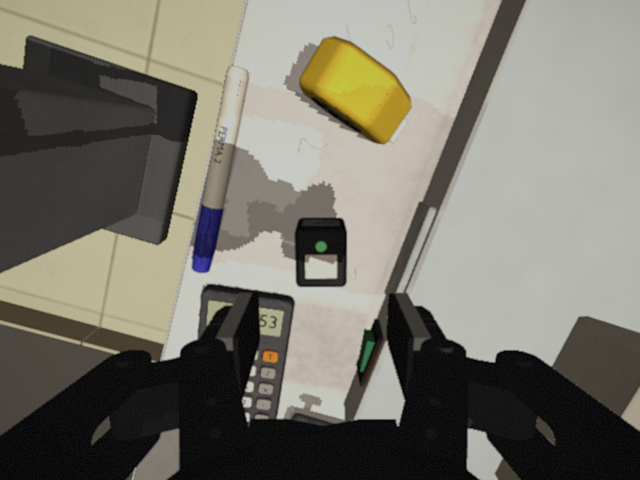

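View pics/s16z.png

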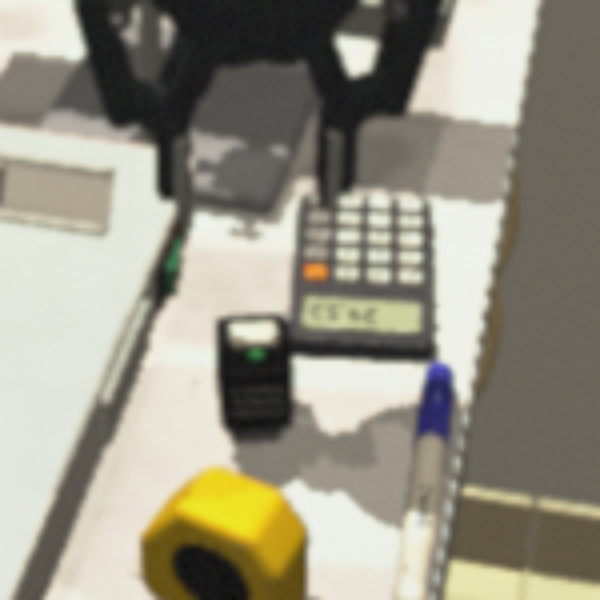

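Run:
```python
from h import *
d=load('w16.npz');W=world(d);z=W[...,2]
m=np.zeros(z.shape,bool);m[205:300,285:360]=1
m&=(z>.042)&(z<.054);P=W[m];r=cv2.minAreaRect((P[:,:2]*1000).astype(np.float32));print(len(P),r)
m=np.zeros(z.shape,bool);m[60:280,180:250]=1;m&=(z>.008)&(z<.03);P=W[m];print('marker',P.min(0),P.max(0))
print(ray(d,[(296,234),(346,233),(297,286),(346,285)],.048).mean(0))
s=bot.read_state();print(s['tool_pos'])
```

```text
3113 ((472.6983947753906, 115.75234985351562), (30.020702362060547, 35.701290130615234), 18.239286422729492)
marker [0.38792262 0.06984992 0.00800018] [0.40691837 0.20181017 0.01770059]
[0.47356442 0.11504866 0.048     ]
[0.47392531 0.11632549 0.07630946]
```

arm_command(force=50, rows=[{"xyz": [0, 0, 0.03], "delta_rot": [0, 0, -0.008], "gripper": 0.05}, {"xyz": [0, 0, 0.03], "delta_rot": [0, 0, 0], "gripper": 0.05}, {"xyz": [0, 0, 0.02], "delta_rot": [0, 0, 0], "gripper": 0.05}, {"xyz": [0, 0, 0.014], "delta_rot": [0, 0, 0], "gripper": 0.05}, {"xyz": [0, 0, 0], "delta_rot": [0, 0, 0], "gripper": 0.05}, {"xyz": [0, 0, 0], "delta_rot": [0, 0, 0], "gripper": 0.05}])

```text
time: 16.9
tool_pos: [0.473, 0.1164, -0.0188]
tcp_rot: [-3.102, -0.499, -0.002]
wrist_force: [-0.5, 0.2, -0.1]
width: 0.585
```

Run:
```python
from h import *
d=snap('side','s17.png');w=snap('wrist','w17.png');print(bot.read_state()['tool_pos'])
cv2.imwrite('pics/s17z.png',cv2.resize(d['pixels'][280:430,270:420,::-1],None,fx=4,fy=4))
```

```text
[ 0.47383796  0.11653625 -0.01804035]
```

View pics/s17z.png

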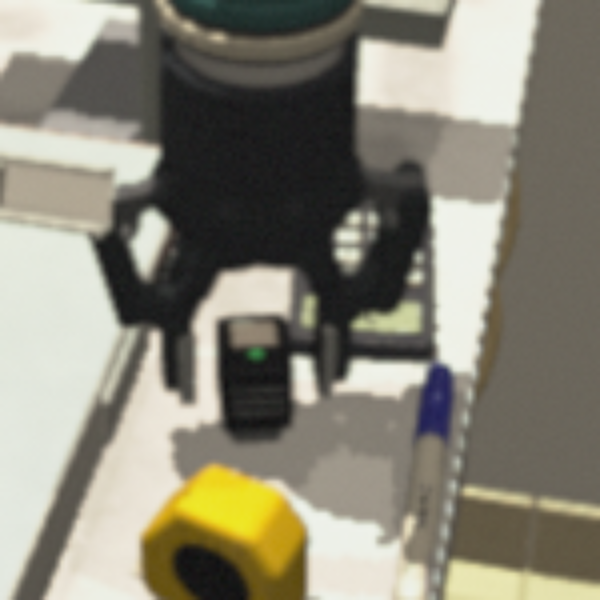

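View pics/w17.png

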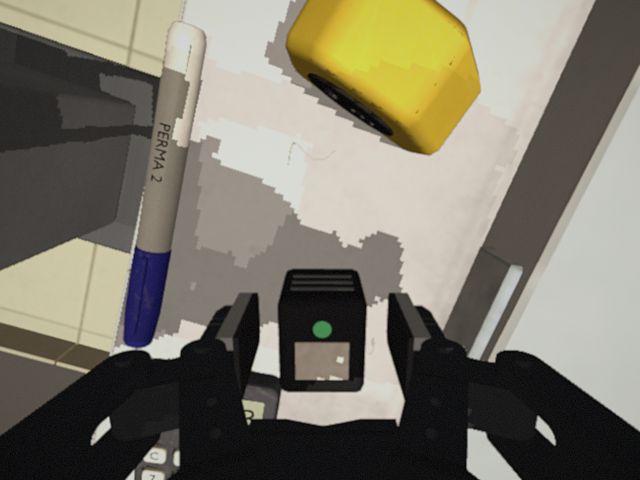

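The pads straddle the module (u 258 to 388, module 280 to 365) at the right depth. Closing and lifting.

arm_command(force=50, rows=[{"xyz": [0, 0, 0], "delta_rot": [0, 0, 0], "gripper": 0.03}, {"xyz": [0, 0, 0], "delta_rot": [0, 0, 0], "gripper": 0.02}, {"xyz": [0, 0, 0], "delta_rot": [0, 0, 0], "gripper": 0.02}, {"xyz": [0, 0, 0], "delta_rot": [0, 0, 0], "gripper": 0.02}, {"xyz": [0, 0, 0], "delta_rot": [0, 0, 0], "gripper": 0.02}, {"xyz": [0, 0, -0.03], "delta_rot": [0, 0, 0], "gripper": 0.02}, {"xyz": [0, 0, -0.04], "delta_rot": [0, 0, 0], "gripper": 0.02}, {"xyz": [0, 0, -0.04], "delta_rot": [0, 0, 0], "gripper": 0.02}, {"xyz": [0, 0, -0.04], "delta_rot": [0, 0, 0], "gripper": 0.02}, {"xyz": [0, 0, -0.04], "delta_rot": [0, 0, 0], "gripper": 0.02}, {"xyz": [0, 0, -0.04], "delta_rot": [0, 0, 0], "gripper": 0.02}, {"xyz": [0, 0, -0.04], "delta_rot": [0, 0, 0], "gripper": 0.02}])

```text
time: 18.2
tool_pos: [0.4717, 0.1161, 0.252]
tcp_rot: [3.102, 0.499, -0.0]
wrist_force: [0.4, 0.7, -0.9]
width: 0.342
```

arm_command(rows=[{"xyz": [0, 0, -0.04], "delta_rot": [0, 0, 0.12], "gripper": 0.02}, {"xyz": [0, 0, 0], "delta_rot": [0, 0, 0.12], "gripper": 0.02}, {"xyz": [0, 0, 0], "delta_rot": [0, 0, 0.08], "gripper": 0.02}, {"xyz": [0, 0, 0], "delta_rot": [0, 0, 0], "gripper": 0.02}, {"xyz": [0, 0, 0], "delta_rot": [0, 0, 0], "gripper": 0.02}])

```text
time: 18.7
tool_pos: [0.4718, 0.1161, 0.29]
tcp_rot: [3.141, 0.002, -0.001]
wrist_force: [-0.1, 0.4, -0.9]
width: 0.341
```

Run:
```python
from h import *
d=snap('side','s18.png');w=snap('wrist','w18.png');s=bot.read_state();print(s['tool_pos'],s['tcp_rot'],s['width'],s['time'])
```

```text
[0.47185349 0.11612261 0.28990208] [ 3.14138199e+00  5.81156068e-04 -1.64745212e-03] 0.34121747892579596 18.8
```

View pics/w18.png

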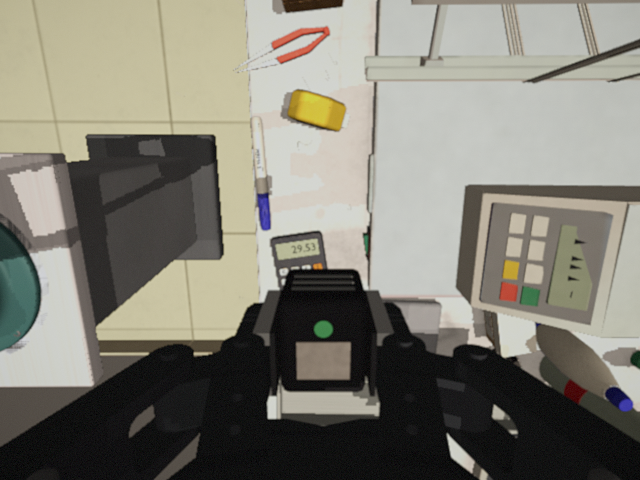

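arm_command(rows=[{"xyz": [0, 0.03, 0], "delta_rot": [0, 0, 0], "gripper": 0.02}, {"xyz": [0, 0.04, 0], "delta_rot": [0, 0, 0], "gripper": 0.02}, {"xyz": [0, 0.04, 0], "delta_rot": [0, 0, 0], "gripper": 0.02}, {"xyz": [0, 0.04, 0], "delta_rot": [0, 0, 0], "gripper": 0.02}, {"xyz": [0, 0.04, 0], "delta_rot": [0, 0, 0], "gripper": 0.02}, {"xyz": [0, 0.04, 0], "delta_rot": [0, 0, 0], "gripper": 0.02}, {"xyz": [0, 0.04, 0], "delta_rot": [0, 0, 0], "gripper": 0.02}, {"xyz": [0, 0.04, 0], "delta_rot": [0, 0, 0], "gripper": 0.02}, {"xyz": [0, 0.04, 0], "delta_rot": [0, 0, 0], "gripper": 0.02}, {"xyz": [0, 0.03, 0], "delta_rot": [0, 0, 0], "gripper": 0.02}, {"xyz": [0, 0, 0], "delta_rot": [0, 0, 0], "gripper": 0.02}, {"xyz": [0, 0, 0], "delta_rot": [0, 0, 0], "gripper": 0.02}])

```text
time: 20.0
tool_pos: [0.4715, -0.264, 0.2897]
tcp_rot: [-3.14, 0.003, 0.002]
wrist_force: [-0.0, -0.1, -1.2]
width: 0.336
```

Run:
```python
from h import *
w=snap('wrist','w19.png');s=bot.read_state();print(s['tool_pos'],s['tcp_rot'],s['width'],s['time'])
cv2.imwrite('pics/w19z.png',cv2.resize(w['pixels'][200:400,200:420,::-1],None,fx=3.5,fy=3))
```

```text
[ 0.47161976 -0.26325015  0.28992178] [-3.14031683e+00  1.45877556e-03  1.38382443e-03] 0.3429157319438771 20.05
```

View pics/w19.png

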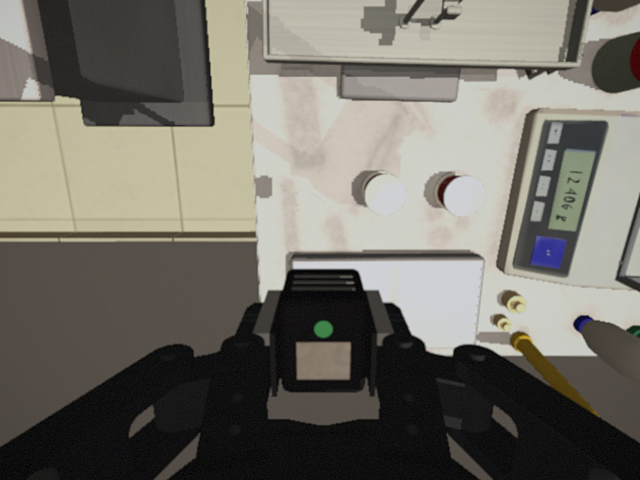

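arm_command(rows=[{"xyz": [0, 0.03, 0], "delta_rot": [0, 0, 0], "gripper": 0.02}, {"xyz": [0, 0.03, 0], "delta_rot": [0, 0, 0], "gripper": 0.02}, {"xyz": [0, 0.02, 0], "delta_rot": [0, 0, 0], "gripper": 0.02}, {"xyz": [0, 0, 0], "delta_rot": [0, 0, 0], "gripper": 0.02}, {"xyz": [0, 0, 0], "delta_rot": [0, 0, 0], "gripper": 0.02}])

```text
time: 20.55
tool_pos: [0.4719, -0.3429, 0.2903]
tcp_rot: [-3.14, 0.001, 0.001]
wrist_force: [-0.4, -0.6, -1.4]
width: 0.342
```

Run:
```python
from h import *
w=snap('wrist','w20.png');s=bot.read_state();print(s['tool_pos'],s['tcp_rot'],s['width'],s['time'])
cv2.imwrite('pics/w20z.png',cv2.resize(w['pixels'][190:310,270:390,::-1],None,fx=5,fy=5,interpolation=cv2.INTER_CUBIC))
```

```text
[ 0.47190459 -0.34264514  0.29038722] [-3.14049201e+00  5.97771490e-04  2.49515485e-04] 0.34396516682733663 20.6
```

View pics/w20.png

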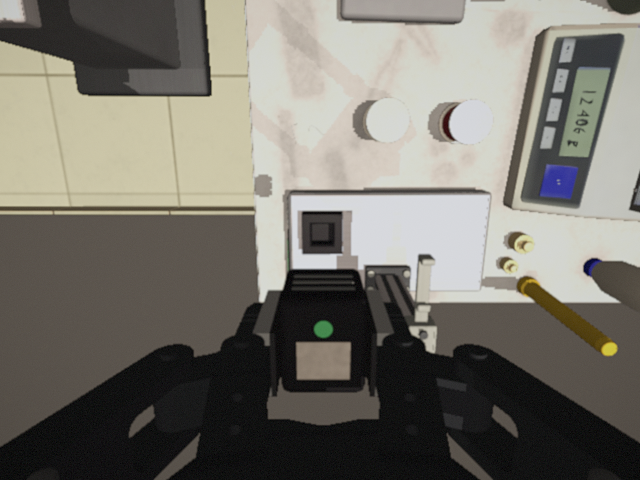

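View pics/w20z.png

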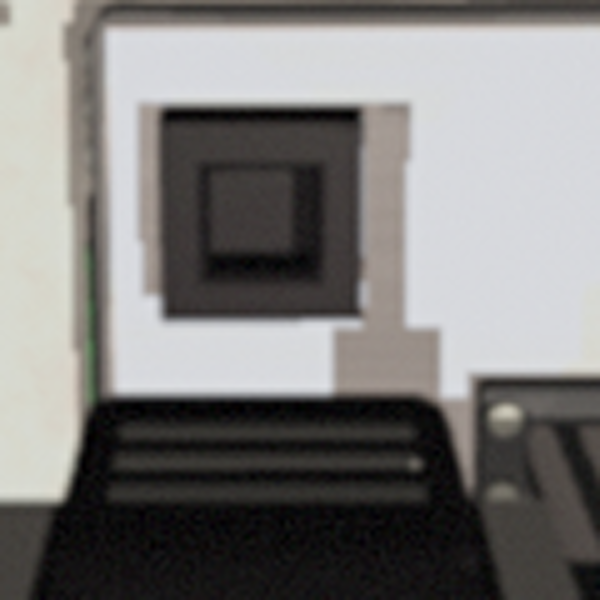

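Run:
```python
from h import *
d=load('w20.npz');q=lambda a,b:(270+a/5,190+b/5)
h=ray(d,[q(203,165),q(322,165),q(203,283),q(322,283)],.052);print('hole',h.round(4).tolist(),h.mean(0))
b=ray(d,[q(162,124),q(360,124),q(162,318),q(360,316)],.052);print('block',b.round(4).tolist(),b.mean(0))
W=world(d);m=np.zeros((480,640),bool);m[270:400,270:378]=1
P=W[m&np.isfinite(W[...,2])];hist=np.histogram(P[:,2],bins=np.arange(.29,.40,.003));print(list(zip(hist[1].round(3),hist[0])))
c=W[330:375,295:355].reshape(-1,3);print('topz',np.median(c,0))
zt=np.median(c[:,2])
m2=m&(abs(W[...,2]-zt)<.003);Q=W[m2];r=cv2.minAreaRect((Q[:,:2]*1000).astype(np.float32));print('top rect',r)
fr=W[272:285,300:345].reshape(-1,3);print('front face',np.median(fr,0))
s=bot.read_state();print(s['tool_pos'])
cv2.imwrite('pics/w20m.png',cv2.resize(d['pixels'][260:420,240:410,::-1],None,fx=4.5,fy=3.7,interpolation=cv2.INTER_CUBIC))
```

```text
hole [[0.4577, -0.3704, 0.052], [0.484, -0.3704, 0.052], [0.4574, -0.3976, 0.052], [0.4842, -0.3976, 0.052]] [ 0.47084781 -0.38399545  0.052     ]
block [[0.4487, -0.3611, 0.052], [0.4923, -0.3611, 0.052], [0.4481, -0.4059, 0.052], [0.4929, -0.4054, 0.052]] [ 0.47051139 -0.38338191  0.052     ]
[(np.float64(0.29), np.int64(0)), (np.float64(0.293), np.int64(0)), (np.float64(0.296), np.int64(0)), (np.float64(0.299), np.int64(0)), (np.float64(0.302), np.int64(0)), (np.float64(0.305), np.int64(0)), (np.float64(0.308), np.int64(0)), (np.float64(0.311), np.int64(0)), (np.float64(0.314), np.int64(0)), (np.float64(0.317), np.int64(0)), (np.float64(0.32), np.int64(0)), (np.float64(0.323), np.int64(3)), (np.float64(0.326), np.int64(115)), (np.float64(0.329), np.int64(186)), (np.float64(0.332), np.int64(225)), (np.float64(0.335), np.int64(326)), (np.float64(0.338), np.int64(285)), (np.float64(0.341), np.int64(337)), (np.float64(0.344), np.int64(302)), (np.float64(0.347), np.int64(408)), (np.float64(0.35), np.int64(396)), (np.float64(0.353), np.int64(3720)), (np.float64(0.356), np.int64(4825)), (np.float64(0.359), np.int64(213)), (np.float64(0.362), np.int64(223)), (np.float64(0.365), np.int64(672)), (np.float64(0.368), np.int64(307)), (np.float64(0.371), np.int64(37)), (np.float64(0.374), np.int64(1)), (np.float64(0.377), np.int64(0)), (np.float64(0.38), np.int64(0)), (np.float64(0.383), np.int64(0)), (np.float64(0.386), np.int64(0)), (np.float64(0.389), np.int64(0)), (np.float64(0.392), np.int64(0)), (np.float64(0.395), np.int64(0))]
topz [nan nan nan]
top rect ((0.0, 0.0), (0.0, 0.0), 0.0)
front face [nan nan nan]
[ 0.47190459 -0.34264514  0.29038722]
```

View pics/w20m.png

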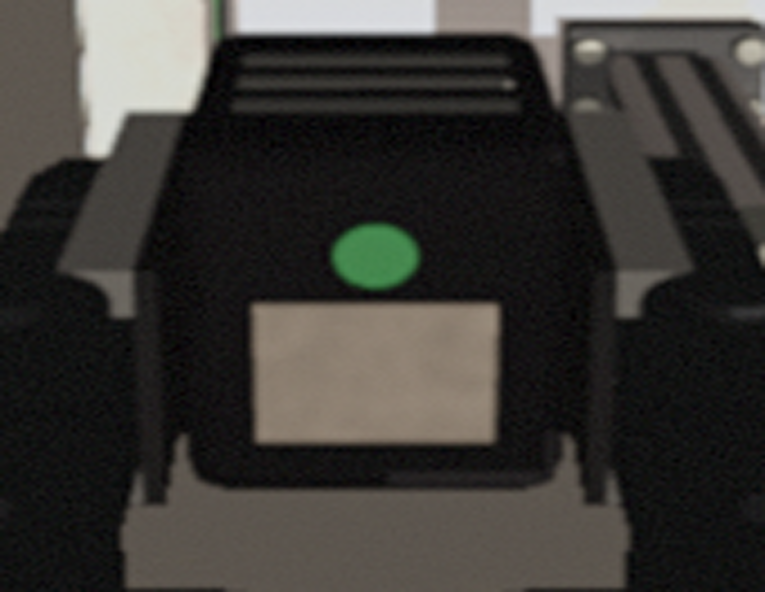

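Run:
```python
from h import *
d=load('w20.npz');W=world(d);m=np.zeros((480,640),bool);m[270:400,275:372]=1
Q=W[m&(abs(W[...,2]-.3555)<.0035)&(W[...,1]<-.30)];
print(np.percentile(Q,[1,50,99],axis=0).round(4));r=cv2.minAreaRect((Q[:,:2]*1000).astype(np.float32));print('top rect',r)
q=lambda a,b:(240+a/4.5,260+b/3.7)
print('label etc',ray(d,[q(252,303),q(500,303),q(252,444),q(500,444),q(375,257),q(215,486),q(545,486),q(200,112),q(550,112)],.356).round(4).tolist())
# same label in w16 on table
d=load('w16.npz');cv2.imwrite('pics/w16m.png',cv2.resize(d['pixels'][210:295,285:360,::-1],None,fx=7,fy=7,interpolation=cv2.INTER_CUBIC))
```

```text
[[ 0.4568 -0.3609  0.3526]
 [ 0.4716 -0.3414  0.3561]
 [ 0.486  -0.326   0.3579]]
top rect ((471.7264099121094, -343.7963562011719), (32.27318572998047, 36.86601257324219), 0.7815117835998535)
label etc [[0.4625, -0.3413, 0.356], [0.481, -0.3413, 0.356], [0.4622, -0.356, 0.356], [0.4812, -0.356, 0.356], [0.4717, -0.3367, 0.356], [0.4593, -0.3606, 0.356], [0.4848, -0.3606, 0.356], [0.4592, -0.3228, 0.356], [0.4842, -0.3228, 0.356]]
```

View pics/w16m.png

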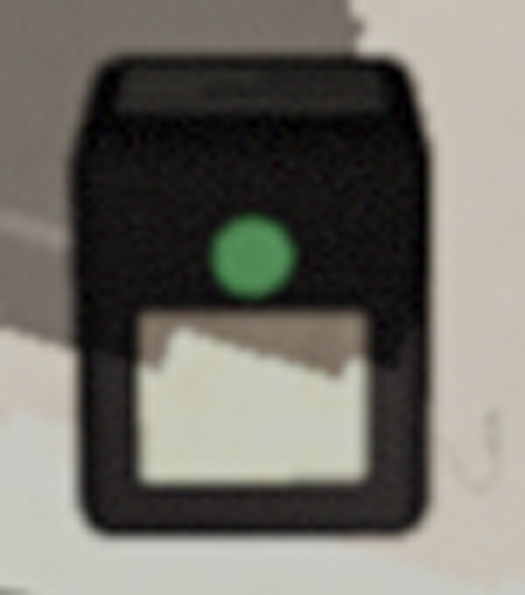

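Run:
```python
from h import *
for n,ox,oy,oz in (('s9',.5485,-.388,.1875),('s8',.5488,-.3886,.170),('s18',.4718,.1161,.29)):
    d=load(n+'.npz');W=world(d)
    rel=W-np.array([ox,oy,oz]); dark=d['pixels'].max(-1)<70
    m=(abs(rel[...,0])<.1)&(abs(rel[...,1])<.06)&(rel[...,2]>.06)&(rel[...,2]<.2)&dark
    P=rel[m]
    for a in np.arange(.06,.2,.015):
        k=(P[:,2]>=a)&(P[:,2]<a+.015)
        if k.sum()>3: print(n,round(a-.04,3),k.sum(),P[k].min(0).round(3),P[k].max(0).round(3))
```

```text
s9 0.02 123 [-0.024 -0.011  0.06 ] [0.021 0.013 0.075]
s9 0.035 98 [-0.039 -0.011  0.075] [0.038 0.017 0.09 ]
s9 0.05 175 [-0.048 -0.013  0.09 ] [0.044 0.017 0.105]
s9 0.065 169 [-0.057 -0.014  0.105] [0.054 0.021 0.12 ]
s9 0.08 265 [-0.066 -0.011  0.12 ] [0.061 0.021 0.135]
s9 0.095 291 [-0.064 -0.007  0.135] [0.061 0.025 0.15 ]
s9 0.11 207 [-0.043 -0.009  0.15 ] [0.037 0.018 0.165]
s9 0.125 174 [-0.039  0.003  0.165] [0.033 0.041 0.18 ]
s9 0.14 224 [-0.038 -0.003  0.18 ] [0.031 0.042 0.195]
s9 0.155 76 [-0.039  0.001  0.195] [0.031 0.041 0.2  ]
s8 0.02 116 [-0.023 -0.002  0.06 ] [0.02  0.015 0.075]
s8 0.035 96 [-0.04  -0.006  0.075] [0.039 0.017 0.09 ]
s8 0.05 175 [-0.047 -0.015  0.09 ] [0.046 0.018 0.105]
s8 0.065 165 [-0.058 -0.013  0.105] [0.053 0.021 0.12 ]
s8 0.08 254 [-0.064 -0.003  0.12 ] [0.061 0.02  0.135]
s8 0.095 287 [-0.066 -0.012  0.135] [0.061 0.024 0.15 ]
s8 0.11 203 [-0.043 -0.004  0.15 ] [0.038 0.023 0.165]
s8 0.125 175 [-0.038 -0.001  0.165] [0.032 0.042 0.18 ]
s8 0.14 213 [-0.038  0.003  0.18 ] [0.03  0.044 0.195]
s8 0.155 71 [-0.038  0.004  0.195] [0.03  0.043 0.2  ]
s18 0.02 382 [-0.03  -0.017  0.06 ] [0.027 0.019 0.075]
s18 0.035 295 [-0.046 -0.009  0.075] [0.044 0.015 0.09 ]
s18 0.05 595 [-0.053 -0.013  0.09 ] [0.051 0.017 0.105]
s18 0.065 635 [-0.058 -0.018  0.105] [0.056 0.019 0.12 ]
s18 0.08 861 [-0.066 -0.006  0.12 ] [0.064 0.021 0.135]
s18 0.095 1079 [-0.066 -0.013  0.135] [0.064 0.023 0.15 ]
s18 0.11 694 [-0.043 -0.005  0.15 ] [0.04  0.015 0.165]
s18 0.125 625 [-0.038 -0.005  0.165] [0.035 0.04  0.18 ]
s18 0.14 792 [-0.038 -0.001  0.18 ] [0.035 0.04  0.195]
s18 0.155 267 [-0.038 -0.005  0.195] [0.034 0.039 0.2  ]
```

The module sits in the hand within 0.5 mm of the TCP, and the hole is at (0.4707,-0.3838). The gripper elbows reach ±65 mm, leaving about 7 mm to the scale hook. Moving over and descending to just above the mouth.

arm_command(rows=[{"xyz": [-0.001, 0.0207, 0], "delta_rot": [0, 0, 0], "gripper": 0.02}, {"xyz": [0, 0.02, 0], "delta_rot": [0, 0, 0], "gripper": 0.02}, {"xyz": [0, 0, 0.03], "delta_rot": [0, 0, 0], "gripper": 0.02}, {"xyz": [0, 0, 0.04], "delta_rot": [0, 0, 0], "gripper": 0.02}, {"xyz": [0, 0, 0.04], "delta_rot": [0, 0, 0], "gripper": 0.02}, {"xyz": [0, 0, 0.04], "delta_rot": [0, 0, 0], "gripper": 0.02}, {"xyz": [0, 0, 0.04], "delta_rot": [0, 0, 0], "gripper": 0.02}, {"xyz": [0, 0, 0.03], "delta_rot": [0, 0, 0], "gripper": 0.02}, {"xyz": [0, 0, 0.02], "delta_rot": [0, 0, 0], "gripper": 0.02}, {"xyz": [0, 0, 0], "delta_rot": [0, 0, 0], "gripper": 0.02}, {"xyz": [0, 0, 0], "delta_rot": [0, 0, 0], "gripper": 0.02}])

```text
time: 21.7
tool_pos: [0.4707, -0.3852, 0.0505]
tcp_rot: [-3.141, 0.002, 0.001]
wrist_force: [-0.3, -0.8, 0.9]
width: 0.342
```

Run:
```python
from h import *
s=bot.read_state();print(s['tool_pos'],s['tcp_rot'],s['time'],s['wrist_force'])
d=snap('side','s21.png');e=snap('scene','c21.png')
cv2.imwrite('pics/s21z.png',cv2.resize(d['pixels'][130:270,310:430,::-1],None,fx=5,fy=4.2))
cv2.imwrite('pics/c21z.png',cv2.resize(e['pixels'][80:230,340:470,::-1],None,fx=5,fy=4))
```

```text
[ 0.47074731 -0.38520814  0.05048028] [-3.14139019e+00  2.14213327e-03  5.91553330e-04] 21.7 [-0.32134811 -0.83520802  0.90810046]
```

View pics/s21z.png

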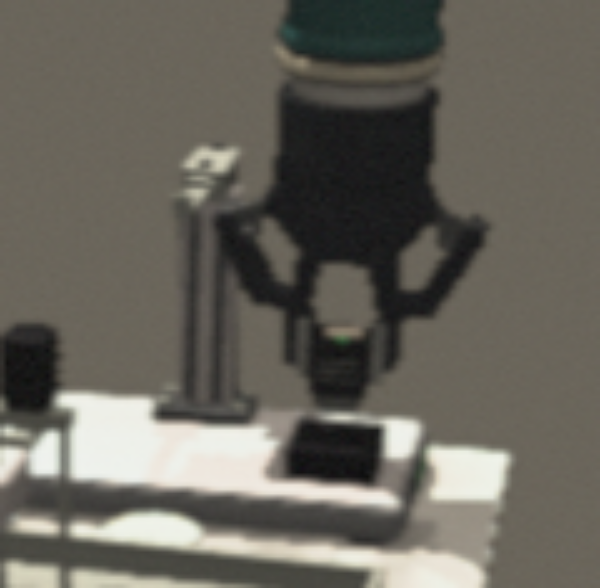

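View pics/c21z.png

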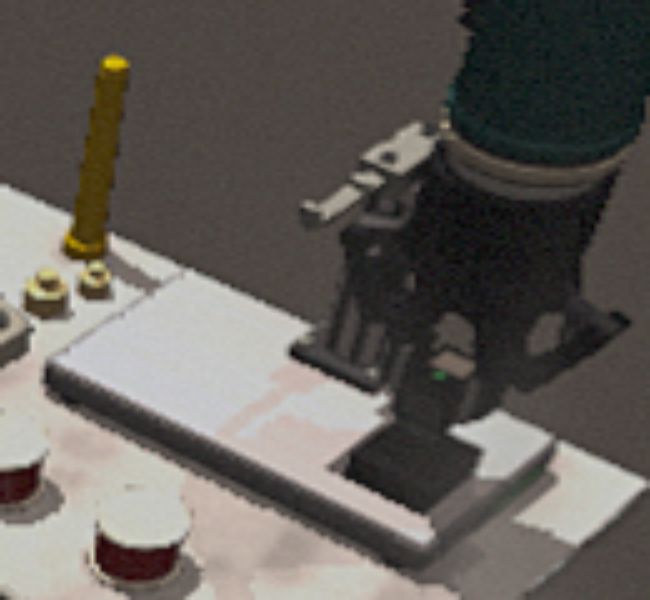

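Elbow is past the hook level. Correcting y by +1.7 mm and inserting slowly.

arm_command(rows=[{"xyz": [0, -0.0017, 0], "delta_rot": [0, 0, 0], "gripper": 0.02}, {"xyz": [0, 0, 0.006], "delta_rot": [0, 0, 0], "gripper": 0.02}, {"xyz": [0, 0, 0.006], "delta_rot": [0, 0, 0], "gripper": 0.02}, {"xyz": [0, 0, 0.005], "delta_rot": [0, 0, 0], "gripper": 0.02}, {"xyz": [0, 0, 0], "delta_rot": [0, 0, 0], "gripper": 0.02}])

```text
time: 22.3
tool_pos: [0.4698, -0.382, 0.0321]
tcp_rot: [-3.14, 0.001, 0.003]
wrist_force: [0.2, 0.2, -0.3]
width: 0.34
```

arm_command(rows=[{"xyz": [0, 0, 0.003], "delta_rot": [0, 0, 0], "gripper": 0.02}, {"xyz": [0, 0, 0.003], "delta_rot": [0, 0, 0], "gripper": 0.02}, {"xyz": [0, 0, 0], "delta_rot": [0, 0, 0], "gripper": 0.02}])

```text
time: 22.6
tool_pos: [0.4705, -0.3825, 0.0269]
tcp_rot: [-3.141, 0.002, 0.001]
wrist_force: [-0.2, -0.1, -0.6]
width: 0.341
```

arm_command(rows=[{"xyz": [0, 0, 0.003], "delta_rot": [0, 0, 0], "gripper": 0.02}, {"xyz": [0, 0, 0.002], "delta_rot": [0, 0, 0], "gripper": 0.02}, {"xyz": [0, 0, 0], "delta_rot": [0, 0, 0], "gripper": 0.02}])

```text
time: 22.9
tool_pos: [0.4705, -0.3826, 0.022]
tcp_rot: [-3.141, 0.002, 0.001]
wrist_force: [-0.2, 0.1, -0.7]
width: 0.345
```

arm_command(rows=[{"xyz": [0, 0, 0.001], "delta_rot": [0, 0, 0], "gripper": 0.02}, {"xyz": [0, 0, 0.001], "delta_rot": [0, 0, 0], "gripper": 0.02}, {"xyz": [0, 0, 0], "delta_rot": [0, 0, 0], "gripper": 0.02}])

```text
time: 23.2
tool_pos: [0.4707, -0.3827, 0.0204]
tcp_rot: [-3.141, 0.002, 0.0]
wrist_force: [-0.1, 0.3, -0.5]
width: 0.343
```

arm_command(rows=[{"xyz": [0, 0, 0.001], "delta_rot": [0, 0, 0], "gripper": 0.02}, {"xyz": [0, 0, 0.001], "delta_rot": [0, 0, 0], "gripper": 0.02}, {"xyz": [0, 0, 0], "delta_rot": [0, 0, 0], "gripper": 0.02}])

```text
time: 23.5
tool_pos: [0.4709, -0.3829, 0.0199]
tcp_rot: [3.141, -0.002, 0.0]
wrist_force: [-3.2, 1.9, 7.2]
width: 0.341
```

Run:
```python
from h import *
s=bot.read_state();print(s['tool_pos'],s['tcp_rot'],s['time'],s['wrist_force'])
d=snap('side','s22.png')
cv2.imwrite('pics/s22z.png',cv2.resize(d['pixels'][150:270,320:430,::-1],None,fx=5,fy=5))
```

```text
[ 0.47086474 -0.38292281  0.01987263] [ 3.14148032e+00 -1.59366646e-03  1.55232415e-04] 23.5 [-3.23401994  1.90600117  7.24645029]
```

View pics/s22z.png

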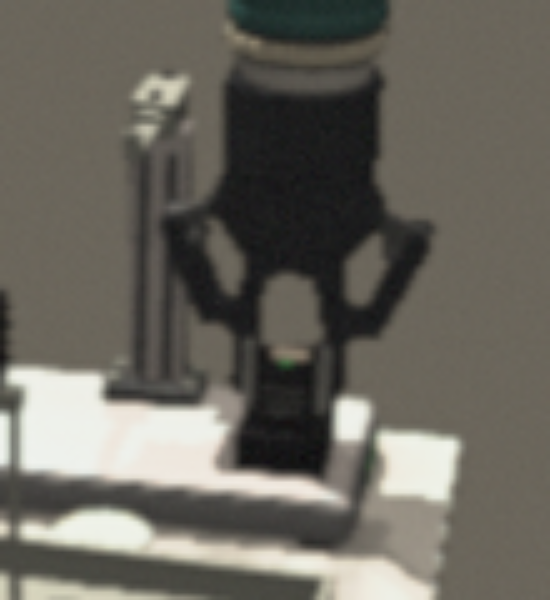

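Contact came at the predicted home height and the block looks flush on the socket. Pressing slightly, releasing and rising with a narrow opening.

arm_command(rows=[{"xyz": [0, 0, 0.001], "delta_rot": [0, 0, 0], "gripper": 0.02}, {"xyz": [0, 0, -0.001], "delta_rot": [0, 0, 0], "gripper": 0.02}, {"xyz": [0, 0, -0.001], "delta_rot": [0, 0, 0], "gripper": 0.034}, {"xyz": [0, 0, 0], "delta_rot": [0, 0, 0], "gripper": 0.042}, {"xyz": [0, 0, 0], "delta_rot": [0, 0, 0], "gripper": 0.042}, {"xyz": [0, 0, -0.02], "delta_rot": [0, 0, 0], "gripper": 0.042}, {"xyz": [0, 0, -0.03], "delta_rot": [0, 0, 0], "gripper": 0.042}, {"xyz": [0, 0, -0.04], "delta_rot": [0, 0, 0], "gripper": 0.042}, {"xyz": [0, 0, -0.04], "delta_rot": [0, 0, 0], "gripper": 0.042}, {"xyz": [0, 0, -0.04], "delta_rot": [0, 0, 0], "gripper": 0.042}, {"xyz": [0, 0, -0.04], "delta_rot": [0, 0, 0], "gripper": 0.042}, {"xyz": [0, 0, -0.04], "delta_rot": [0, 0, 0], "gripper": 0.042}])

```text
time: 24.75
tool_pos: [0.4705, -0.3826, 0.2708]
tcp_rot: [-3.141, 0.002, 0.0]
wrist_force: [0.2, -0.4, -0.0]
width: 0.493
```

arm_command(rows=[{"xyz": [0, -0.03, -0.02], "delta_rot": [0, 0, 0], "gripper": 0.07}, {"xyz": [0.02, -0.03, 0], "delta_rot": [0, 0, 0], "gripper": 0.07}, {"xyz": [0.02, 0, 0], "delta_rot": [0, 0, 0], "gripper": 0.07}, {"xyz": [0, 0, 0], "delta_rot": [0, 0, 0], "gripper": 0.07}, {"xyz": [0, 0, 0], "delta_rot": [0, 0, 0], "gripper": 0.07}])

```text
time: 25.25
tool_pos: [0.5105, -0.3227, 0.2887]
tcp_rot: [-3.141, 0.0, 0.002]
wrist_force: [0.3, 1.0, -0.0]
width: 0.822
```

Run:
```python
from h import *
s=bot.read_state();print(s['tool_pos'],s['tcp_rot'],s['time'],s['wrist_force'])
snap('wrist','w23.png')
```

```text
[ 0.51048728 -0.32267694  0.28873667] [-3.14115134e+00  3.95392163e-04  2.46547800e-03] 25.25 [ 0.31069921  1.01459751 -0.02027186]
```

View pics/w23.png

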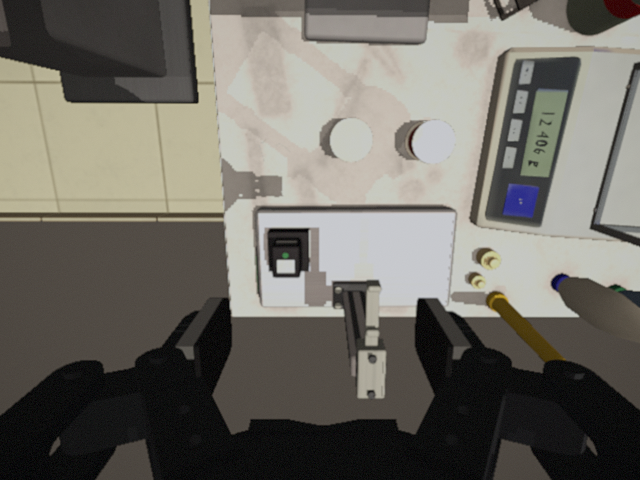

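Run:
```python
from h import *
d=load('w23.npz');W=world(d);z=W[...,2]
def reg(n,u0,u1,v0,v1,zl,zh):
    m=np.zeros(z.shape,bool);m[v0:v1,u0:u1]=1;m&=(z>zl)&(z<zh);P=W[m]
    r=cv2.minAreaRect((P[:,:2]*1000).astype(np.float32));print(n,len(P),np.median(P,0).round(4),np.round(r[0],1),np.round(r[1],1),round(r[2],1))
reg('module',255,325,220,285,.07,.1)
reg('spA',315,385,105,175,.036,.05)
reg('spB',395,470,105,175,.036,.05)
cv2.imwrite('pics/w23z.png',cv2.resize(d['pixels'][270:405,325:405,::-1],None,fx=6,fy=4.4,interpolation=cv2.INTER_CUBIC))
```

```text
module 1054 [ 0.471  -0.381   0.0854] [ 470.2 -383.5] [36.5 30. ] 89.5
spA 1494 [ 0.5392 -0.2607  0.0416] [ 539.3 -261.3] [45.  44.9] 44.2
spB 1497 [ 0.6277 -0.2629  0.0415] [ 627.8 -263.4] [45.1 44.8] 50.1
```

View pics/w23z.png

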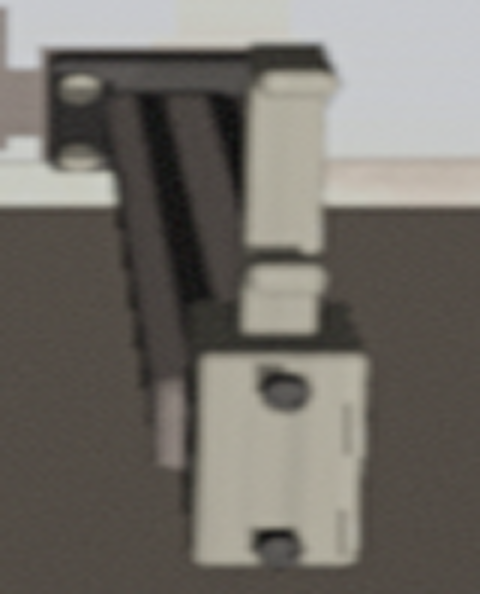

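Module is home: top at z=0.0854 (0.086 expected), centre (0.470,-0.3835), square. Two spools, untouched: (0.5393,-0.2612) and (0.6277,-0.2632). Refining the scale seat and tray pose.

Run:
```python
from h import *
d=load('w23.npz');q=lambda a,b:(325+a/6,270+b/4.4)
print('lip top front/back',ray(d,[q(255,72),q(335,72),q(250,96),q(325,96)],.205).round(4).tolist())
print('bar edges',ray(d,[q(246,150),q(325,150),q(245,245),q(325,245)],.195).round(4).tolist())
print('stop top',ray(d,[q(245,268),q(325,268),q(245,290),q(322,290)],.201).round(4).tolist())
# tray on load from w14
d=load('w14.npz');W=world(d);z=W[...,2]
m=np.zeros(z.shape,bool);m[150:245,185:460]=1;m&=(z>.1)&(z<.112);P=W[m]
r=cv2.minAreaRect((P[:,:2]*1000).astype(np.float32));print('rim',len(P),r)
m=np.zeros(z.shape,bool);m[180:250,295:350]=1;m&=(z>.222)&(z<.235);P=W[m];r=cv2.minAreaRect((P[:,:2]*1000).astype(np.float32));print('grip',len(P),r)
```

```text
lip top front/back [[0.5426, -0.3623, 0.205], [0.5524, -0.3623, 0.205], [0.5422, -0.3666, 0.205], [0.5513, -0.3666, 0.205]]
bar edges [[0.5431, -0.3811, 0.195], [0.5533, -0.3811, 0.195], [0.5436, -0.3995, 0.195], [0.554, -0.3995, 0.195]]
stop top [[0.543, -0.4007, 0.201], [0.5532, -0.4007, 0.201], [0.5431, -0.405, 0.201], [0.553, -0.405, 0.201]]
rim 2675 ((556.3700561523438, -101.49459075927734), (73.75334167480469, 274.1109313964844), 88.28936004638672)
grip 645 ((556.6610717773438, -100.68020629882812), (19.469913482666016, 19.502338409423828), 87.96321868896484)
```

Scale seat is at (0.5483,-0.3835) and the tray on the load hook at (0.5564,-0.101), yaw about -1.8°. Spools will go at ±92 mm along the tray, held by the top flange so tips stay above the walls. Hovering over spool A first.

arm_command(rows=[{"xyz": [0.009, -0.021, 0.02], "delta_rot": [0, 0, 0], "gripper": 0.07}, {"xyz": [0.01, -0.02, 0.04], "delta_rot": [0, 0, 0], "gripper": 0.07}, {"xyz": [0.01, -0.02, 0.04], "delta_rot": [0, 0, 0], "gripper": 0.07}, {"xyz": [0, 0, 0.04], "delta_rot": [0, 0, 0], "gripper": 0.07}, {"xyz": [0, 0, 0.04], "delta_rot": [0, 0, 0], "gripper": 0.07}, {"xyz": [0, 0, 0.04], "delta_rot": [0, 0, 0], "gripper": 0.07}, {"xyz": [0, 0, 0], "delta_rot": [0, 0, 0], "gripper": 0.07}, {"xyz": [0, 0, 0], "delta_rot": [0, 0, 0], "gripper": 0.07}])

```text
time: 26.1
tool_pos: [0.5387, -0.2621, 0.069]
tcp_rot: [-3.141, 0.003, 0.004]
wrist_force: [0.5, 0.7, -0.0]
width: 0.821
```

```bash
cat >> h.py <<'E'
def reg(d,n,u0,u1,v0,v1,zl,zh):
    W=world(d);z=W[...,2]
    m=np.zeros(z.shape,bool);m[v0:v1,u0:u1]=1;m&=(z>zl)&(z<zh);P=W[m]
    if len(P)<5: print(n,len(P));return
    r=cv2.minAreaRect((P[:,:2]*1000).astype(np.float32));print(n,len(P),np.median(P,0).round(4),np.round(r[0],1),np.round(r[1],1),round(r[2],1))
E
python3 - <<'E'
from h import *
s=bot.read_state();print(s['tool_pos'],s['time'])
snap('wrist','w24.png')
E
```

```text
[ 0.5386506  -0.26209558  0.06904254] 26.1
```

View pics/w24.png

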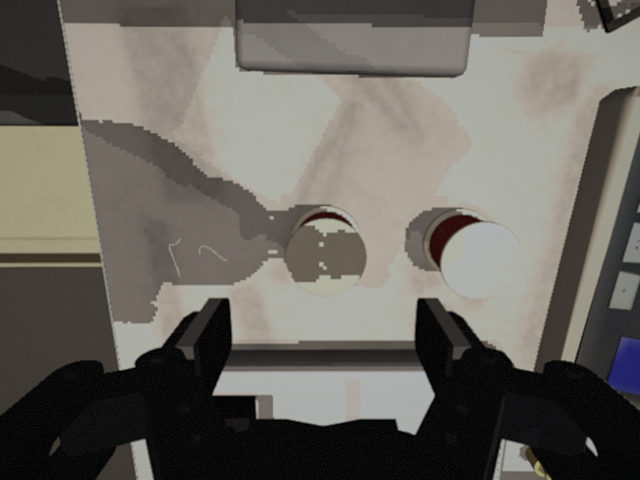

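Spool A at (327,252) is central between the pads. Descending, gripping, lifting.

arm_command(force=30, rows=[{"xyz": [0.0005, 0, 0.03], "delta_rot": [0, 0, 0], "gripper": 0.07}, {"xyz": [0, 0, 0.03], "delta_rot": [0, 0, 0], "gripper": 0.07}, {"xyz": [0, 0, 0.02], "delta_rot": [0, 0, 0], "gripper": 0.07}, {"xyz": [0, 0, 0.01], "delta_rot": [0, 0, 0], "gripper": 0.07}, {"xyz": [0, 0, 0], "delta_rot": [0, 0, 0], "gripper": 0.06}, {"xyz": [0, 0, 0], "delta_rot": [0, 0, 0], "gripper": 0.05}, {"xyz": [0, 0, 0], "delta_rot": [0, 0, 0], "gripper": 0.04}, {"xyz": [0, 0, 0], "delta_rot": [0, 0, 0], "gripper": 0.04}, {"xyz": [0, 0, 0], "delta_rot": [0, 0, 0], "gripper": 0.04}, {"xyz": [0, 0, 0], "delta_rot": [0, 0, 0], "gripper": 0.04}])

```text
time: 27.15
tool_pos: [0.5424, -0.2631, -0.0179]
tcp_rot: [3.139, -0.001, 0.006]
wrist_force: [-1.1, -0.6, 6.9]
width: 0.523
```

arm_command(rows=[{"xyz": [0, 0, -0.03], "delta_rot": [0, 0, 0], "gripper": 0.04}, {"xyz": [0, 0, -0.04], "delta_rot": [0, 0, 0], "gripper": 0.04}, {"xyz": [0, 0, -0.04], "delta_rot": [0, 0, 0], "gripper": 0.04}, {"xyz": [0, 0, -0.04], "delta_rot": [0, 0, 0], "gripper": 0.04}, {"xyz": [0, 0, 0], "delta_rot": [0, 0, 0], "gripper": 0.04}])

```text
time: 27.65
tool_pos: [0.5454, -0.2645, 0.1381]
tcp_rot: [3.135, -0.001, 0.02]
wrist_force: [-0.3, -0.2, 0.1]
width: 0.517
```

Run:
```python
from h import *
s=bot.read_state();print(s['tool_pos'],s['time'],s['width'],s['wrist_force'])
snap('wrist','w25.png');d=snap('side','s25.png')
cv2.imwrite('pics/s25z.png',cv2.resize(d['pixels'][100:320,260:420,::-1],None,fx=3.5,fy=2.7))
```

```text
[ 0.54543194 -0.26448522  0.13807763] 27.65 0.5171941563189184 [-0.33733035 -0.22921627  0.06136333]
```

View pics/w25.png

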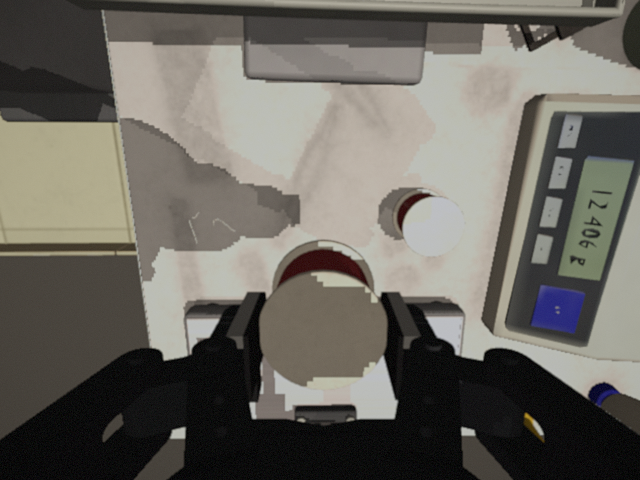

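View pics/s25z.png

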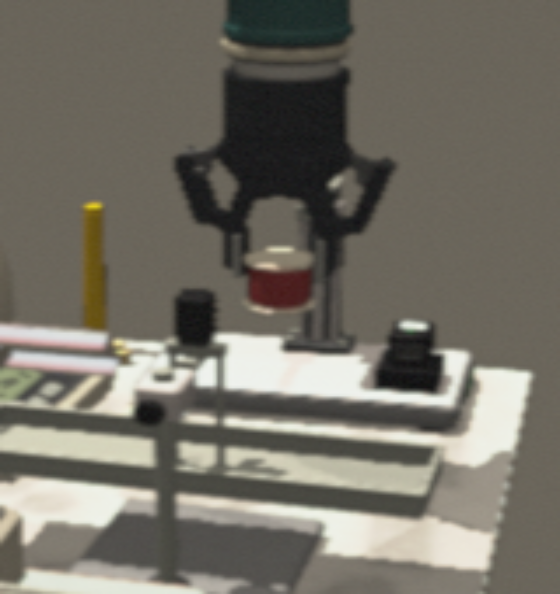

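arm_command(rows=[{"xyz": [0, 0, 0], "delta_rot": [0, 0, 0], "gripper": 0.04}, {"xyz": [0, 0, 0], "delta_rot": [0, 0, 0], "gripper": 0.04}])

```text
time: 27.95
tool_pos: [0.539, -0.2611, 0.1274]
tcp_rot: [-3.14, 0.002, 0.005]
wrist_force: [-0.1, -0.4, -0.3]
width: 0.519
```

Run:
```python
from h import *
s=bot.read_state();print(s['tool_pos'],s['time'],s['width'],s['wrist_force'],s['q'])
w=snap('wrist','w26.png')
W=world(w);m=np.zeros((480,640),bool);m[265:395,255:395]=1
z=W[...,2][m];print(np.nanpercentile(z,[5,25,50,75,95]).round(4))
zt=np.nanmedian(z);reg(w,'top',255,395,265,395,zt-.003,zt+.003)
print(np.linalg.inv(w['camera_from_world']).round(4))
```

```text
[ 0.53898855 -0.26109941  0.12743143] 27.95 0.5190339136569416 [-0.14967888 -0.40990404 -0.25931244] [-4.92705078e-01  1.71897501e-01  1.83673377e+00  1.17542193e-05
  1.13655935e+00 -4.91730975e-01]
[0.0003 0.1779 0.1867 0.1873 0.1886]
top 12601 [ 0.5388 -0.2582  0.187 ] [ 538.  -259.6] [47.  48.3] 82.9
[[ 1.000e+00 -3.000e-04  3.700e-03  5.393e-01]
 [-7.000e-04  9.627e-01  2.704e-01 -1.921e-01]
 [-3.600e-03 -2.704e-01  9.627e-01  3.097e-01]
 [ 0.000e+00  0.000e+00  0.000e+00  1.000e+00]]
```

Spool A is held upright, its bottom 17.6 mm above the reported tool z. Moving it over the near end of the tray.

arm_command(rows=[{"xyz": [-0.03, 0, 0], "delta_rot": [0, 0, 0], "gripper": 0.04}, {"xyz": [-0.03, -0.01, 0], "delta_rot": [0, 0, 0], "gripper": 0.04}, {"xyz": [-0.0146, -0.03, 0], "delta_rot": [0, 0, 0], "gripper": 0.04}, {"xyz": [0, -0.04, 0], "delta_rot": [0, 0, 0], "gripper": 0.04}, {"xyz": [0, -0.04, 0], "delta_rot": [0, 0, 0], "gripper": 0.04}, {"xyz": [0, -0.03, 0], "delta_rot": [0, 0, 0.03], "gripper": 0.04}, {"xyz": [0, -0.012, 0], "delta_rot": [0, 0, 0], "gripper": 0.04}, {"xyz": [0, 0, 0], "delta_rot": [0, 0, 0], "gripper": 0.04}, {"xyz": [0, 0, 0], "delta_rot": [0, 0, 0], "gripper": 0.04}])

```text
time: 28.9
tool_pos: [0.4662, -0.1004, 0.129]
tcp_rot: [3.141, -0.047, -0.001]
wrist_force: [0.6, -0.3, -0.6]
width: 0.518
```

Run:
```python
from h import *
s=bot.read_state();print(s['tool_pos'],s['time'],s['width'])
snap('wrist','w27.png');d=snap('side','s27.png')
cv2.imwrite('pics/s27z.png',cv2.resize(d['pixels'][130:350,240:420,::-1],None,fx=3.3,fy=2.7))
```

```text
[ 0.46622542 -0.10035145  0.12904271] 28.9 0.5183882992349288
```

View pics/w27.png

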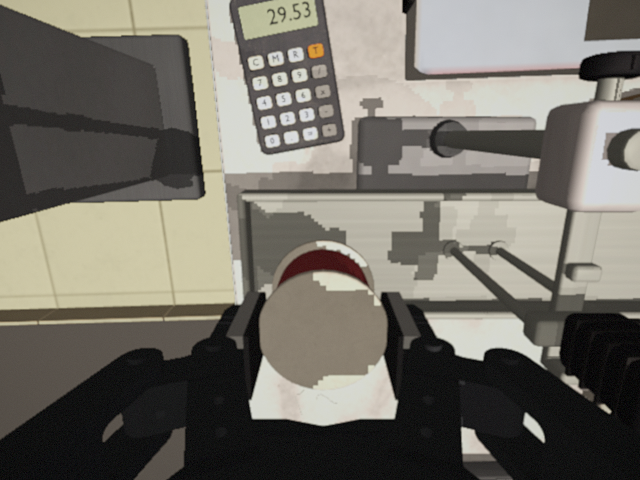

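View pics/s27z.png

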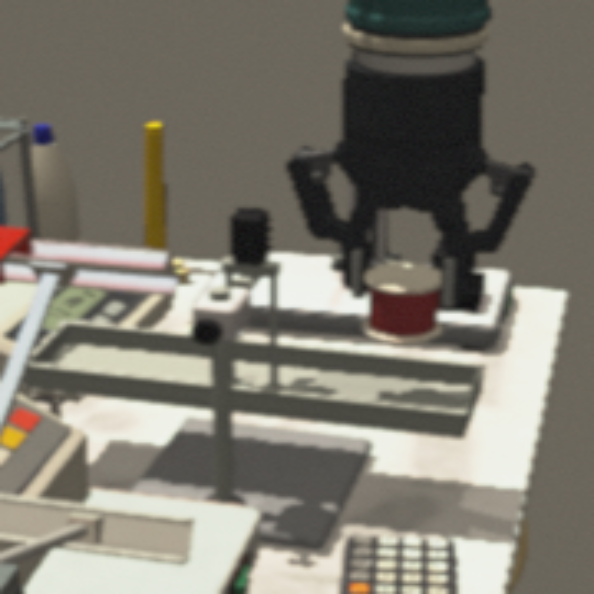

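arm_command(rows=[{"xyz": [-0.0015, -0.001, 0.02], "delta_rot": [0, 0, 0], "gripper": 0.04}, {"xyz": [0, 0, 0.02], "delta_rot": [0, 0, 0], "gripper": 0.04}, {"xyz": [0, 0, 0.01], "delta_rot": [0, 0, 0], "gripper": 0.04}, {"xyz": [0, 0, 0.004], "delta_rot": [0, 0, 0], "gripper": 0.04}, {"xyz": [0, 0, 0], "delta_rot": [0, 0, 0], "gripper": 0.04}, {"xyz": [0, 0, 0], "delta_rot": [0, 0, 0], "gripper": 0.04}])

```text
time: 29.6
tool_pos: [0.4655, -0.0992, 0.0762]
tcp_rot: [3.141, -0.049, 0.002]
wrist_force: [0.5, 0.8, -0.5]
width: 0.518
```

Run:
```python
from h import *
s=bot.read_state();print(s['tool_pos'],s['time'],s['width'],s['wrist_force'])
w=snap('wrist','w28.png');d=snap('side','s28.png')
cv2.imwrite('pics/s28z.png',cv2.resize(d['pixels'][150:310,270:420,::-1],None,fx=4,fy=3.7))
W=world(w);z=W[280:380,275:375,2];print(np.nanmedian(z))
```

```text
[ 0.46551724 -0.09921206  0.07620647] 29.6 0.517920956951193 [ 0.5008117   0.77233276 -0.49023597]
0.135766761830023
```

View pics/w28.png

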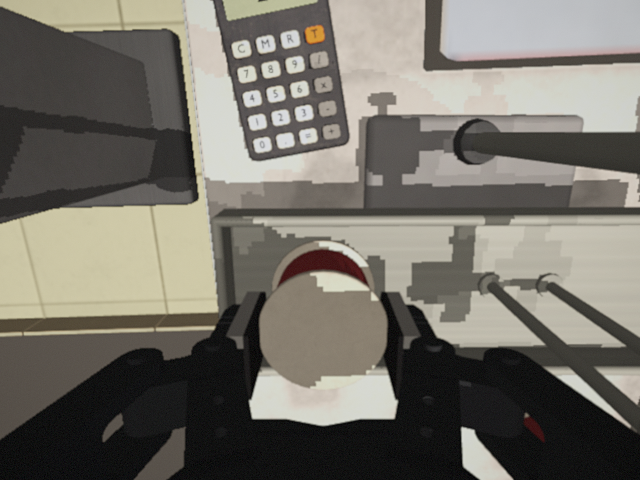

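View pics/s28z.png

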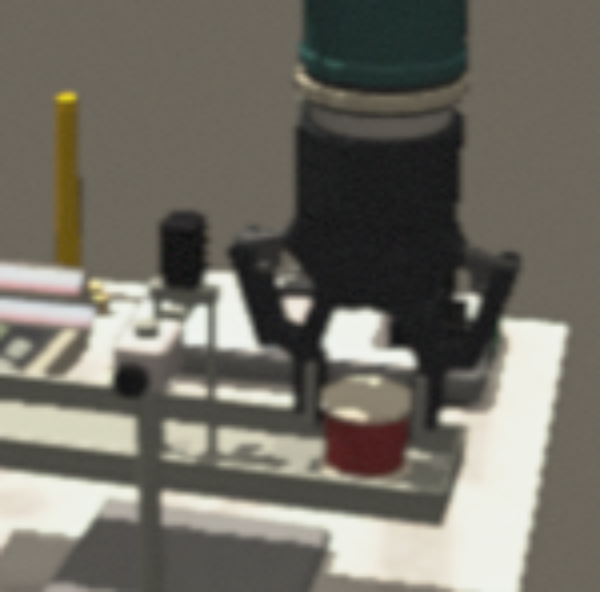

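Spool bottom is about 5 mm over the floor, inside the walls. Lowering 4 mm and releasing.

arm_command(rows=[{"xyz": [0, 0, 0.003], "delta_rot": [0, 0, 0], "gripper": 0.04}, {"xyz": [0, 0, 0.001], "delta_rot": [0, 0, 0], "gripper": 0.04}, {"xyz": [0, 0, 0], "delta_rot": [0, 0, 0], "gripper": 0.046}, {"xyz": [0, 0, 0], "delta_rot": [0, 0, 0], "gripper": 0.05}, {"xyz": [0, 0, 0], "delta_rot": [0, 0, 0], "gripper": 0.055}, {"xyz": [0, 0, 0], "delta_rot": [0, 0, 0], "gripper": 0.055}, {"xyz": [0, 0, -0.02], "delta_rot": [0, 0, 0], "gripper": 0.055}, {"xyz": [0, 0, -0.03], "delta_rot": [0, 0, 0], "gripper": 0.055}, {"xyz": [0, 0, -0.04], "delta_rot": [0, 0, 0], "gripper": 0.055}, {"xyz": [0, 0, -0.04], "delta_rot": [0, 0, 0], "gripper": 0.07}, {"xyz": [0, 0, -0.04], "delta_rot": [0, 0, 0], "gripper": 0.07}, {"xyz": [0, 0, 0], "delta_rot": [0, 0, 0], "gripper": 0.07}])

```text
time: 30.9
tool_pos: [0.469, -0.0999, 0.2488]
tcp_rot: [3.138, -0.049, 0.019]
wrist_force: [0.1, -0.2, 1.0]
width: 0.819
```

Run:
```python
from h import *
s=bot.read_state();print(s['tool_pos'],s['time'],s['width'],s['wrist_force'])
w=snap('wrist','w29.png');d=snap('scene','c29.png')
cv2.imwrite('pics/c29z.png',cv2.resize(d['pixels'][120:370,210:470,::-1],None,fx=3,fy=2.4))
```

```text
[ 0.46897335 -0.09986011  0.24878319] 30.9 0.8193302346450713 [ 0.07945701 -0.19963753  1.03351689]
```

View pics/w29.png

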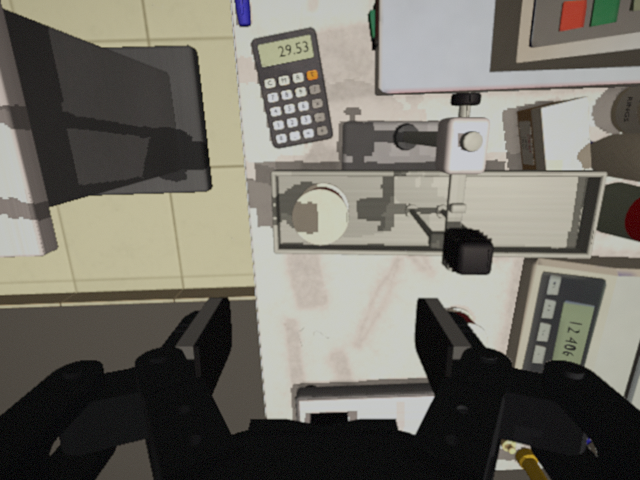

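View pics/c29z.png

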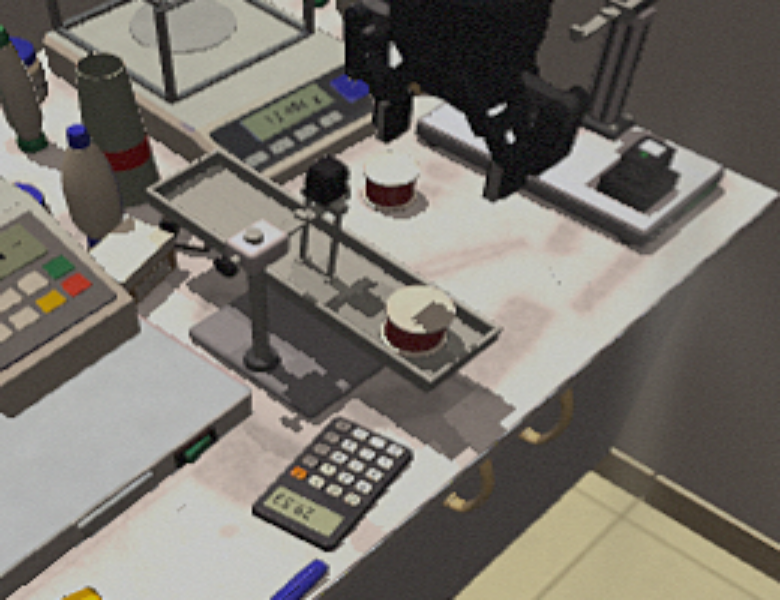

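Spool A stands in the tray's near end and the tray is level. On to spool B, at about (0.628,-0.263).

arm_command(rows=[{"xyz": [0.02, 0.02, 0], "delta_rot": [0, 0, -0.03], "gripper": 0.07}, {"xyz": [0.03, 0.03, 0], "delta_rot": [0, 0, 0], "gripper": 0.07}, {"xyz": [0.03, 0.03, 0], "delta_rot": [0, 0, 0], "gripper": 0.07}, {"xyz": [0.03, 0.03, 0], "delta_rot": [0, 0, 0], "gripper": 0.07}, {"xyz": [0.03, 0.03, 0], "delta_rot": [0, 0, 0], "gripper": 0.07}, {"xyz": [0.02, 0.023, 0], "delta_rot": [0, 0, 0], "gripper": 0.07}, {"xyz": [0, 0, 0.04], "delta_rot": [0, 0, 0], "gripper": 0.07}, {"xyz": [0, 0, 0.04], "delta_rot": [0, 0, 0], "gripper": 0.07}, {"xyz": [0, 0, 0], "delta_rot": [0, 0, 0], "gripper": 0.07}, {"xyz": [0, 0, 0], "delta_rot": [0, 0, 0], "gripper": 0.07}])

```text
time: 32.0
tool_pos: [0.6222, -0.2617, 0.1588]
tcp_rot: [-3.139, 0.002, 0.008]
wrist_force: [1.1, -0.2, -0.0]
width: 0.821
```

Run:
```python
from h import *
s=bot.read_state();print(s['tool_pos'],s['time'],s['tcp_rot'])
w=snap('wrist','w30.png')
W=world(w);z=W[...,2];m=(z>.036)&(z<.048)&(W[...,0]>.5)&(W[...,0]<.69)&(W[...,1]>-.33)&(W[...,1]<-.17);P=W[m]
print(len(P),cv2.minAreaRect((P[:,:2]*1000).astype(np.float32)))
```

```text
[ 0.62217994 -0.26165577  0.15879614] 32.0 [-3.13918349e+00  1.57539681e-03  8.17961939e-03]
2607 ((654.8167724609375, -280.8321533203125), (45.8062744140625, 110.81017303466797), 57.28049087524414)
```

View pics/w30.png

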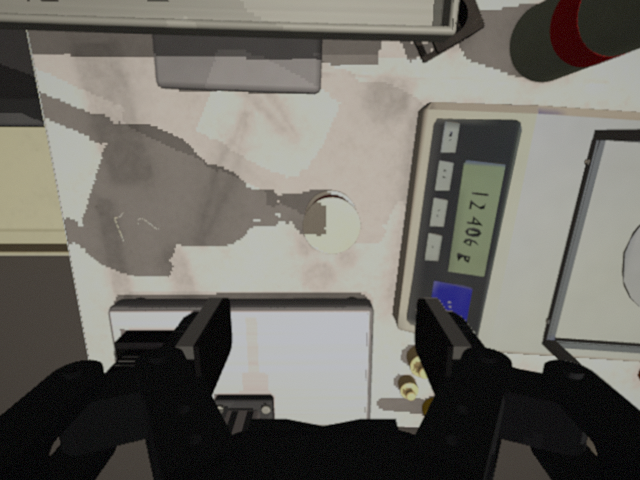

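Run:
```python
from h import *
d=load('w30.npz');reg(d,'spB',290,370,180,265,.036,.05)
W=world(d);print('bal left edge',[W[v,u].round(3).tolist() for v,u in((200,420),(200,425),(300,410),(300,415))])
s=bot.read_state();print(s['tool_pos'])
```

```text
spB 2579 [ 0.6275 -0.2627  0.0416] [ 627.5 -263.1] [45.5 45.3] 62.9
bal left edge [[0.697, -0.244, 0.038], [0.701, -0.243, 0.04], [0.694, -0.327, 0.042], [0.698, -0.327, 0.042]]
[ 0.62394631 -0.26238388  0.16156714]
```

arm_command(force=30, rows=[{"xyz": [0.0045, 0.0008, 0], "delta_rot": [0, 0, 0], "gripper": 0.06}, {"xyz": [0, 0, 0.04], "delta_rot": [0, 0, 0], "gripper": 0.06}, {"xyz": [0, 0, 0.04], "delta_rot": [0, 0, 0], "gripper": 0.06}, {"xyz": [0, 0, 0.03], "delta_rot": [0, 0, 0], "gripper": 0.06}, {"xyz": [0, 0, 0.02], "delta_rot": [0, 0, 0], "gripper": 0.06}, {"xyz": [0, 0, 0], "delta_rot": [0, 0, 0], "gripper": 0.06}, {"xyz": [0, 0, 0], "delta_rot": [0, 0, 0], "gripper": 0.06}])

```text
time: 32.75
tool_pos: [0.6302, -0.2638, 0.0336]
tcp_rot: [3.14, -0.001, 0.004]
wrist_force: [0.4, 0.8, 0.7]
width: 0.7
```

Run:
```python
from h import *
s=bot.read_state();print(s['tool_pos'],s['time'],s['wrist_force'])
w=snap('wrist','w31.png');e=snap('scene','c31.png')
cv2.imwrite('pics/c31z.png',cv2.resize(e['pixels'][100:260,260:440,::-1],None,fx=4,fy=3.7))
```

```text
[ 0.63020007 -0.26384052  0.03361866] 32.75 [0.40109052 0.84477833 0.6699973 ]
```

View pics/w31.png

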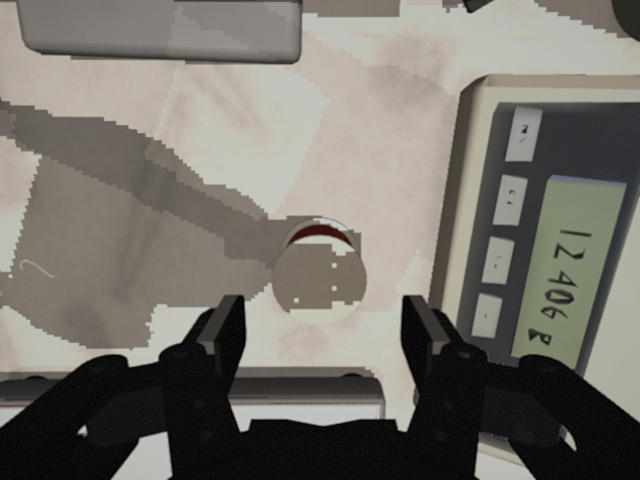

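View pics/c31z.png

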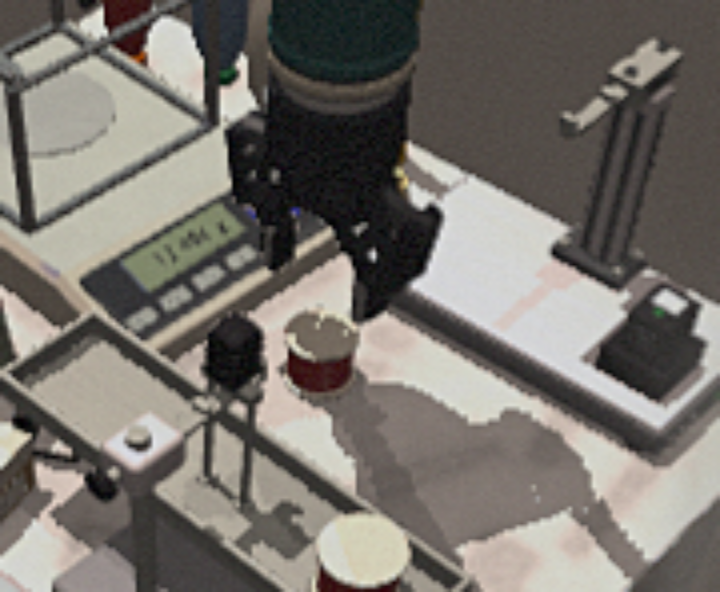

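arm_command(force=30, rows=[{"xyz": [-0.002, 0, 0.02], "delta_rot": [0, 0, 0], "gripper": 0.06}, {"xyz": [0, 0, 0.02], "delta_rot": [0, 0, 0], "gripper": 0.06}, {"xyz": [0, 0, 0.012], "delta_rot": [0, 0, 0], "gripper": 0.06}, {"xyz": [0, 0, 0], "delta_rot": [0, 0, 0], "gripper": 0.06}, {"xyz": [0, 0, 0], "delta_rot": [0, 0, 0], "gripper": 0.05}, {"xyz": [0, 0, 0], "delta_rot": [0, 0, 0], "gripper": 0.04}, {"xyz": [0, 0, 0], "delta_rot": [0, 0, 0], "gripper": 0.04}, {"xyz": [0, 0, 0], "delta_rot": [0, 0, 0], "gripper": 0.04}, {"xyz": [0, 0, 0], "delta_rot": [0, 0, 0], "gripper": 0.04}])

```text
time: 33.75
tool_pos: [0.6279, -0.264, -0.0188]
tcp_rot: [3.14, -0.002, 0.004]
wrist_force: [-0.5, -0.9, 5.6]
width: 0.526
```

arm_command(rows=[{"xyz": [0, 0, -0.03], "delta_rot": [0, 0, 0], "gripper": 0.04}, {"xyz": [0, 0, -0.04], "delta_rot": [0, 0, 0], "gripper": 0.04}, {"xyz": [0, 0, -0.04], "delta_rot": [0, 0, 0], "gripper": 0.04}, {"xyz": [0, 0, -0.04], "delta_rot": [0, 0, 0], "gripper": 0.04}, {"xyz": [0, 0, 0], "delta_rot": [0, 0, 0], "gripper": 0.04}, {"xyz": [0, 0, 0], "delta_rot": [0, 0, 0], "gripper": 0.04}, {"xyz": [0, 0, 0], "delta_rot": [0, 0, 0], "gripper": 0.04}])

```text
time: 34.45
tool_pos: [0.6252, -0.2627, 0.1276]
tcp_rot: [-3.14, 0.002, 0.004]
wrist_force: [-0.2, -0.1, -1.0]
width: 0.527
```

Run:
```python
from h import *
s=bot.read_state();print(s['tool_pos'],s['time'],s['width'],s['wrist_force'])
w=snap('wrist','w32.png')
W=world(w);z=W[280:380,275:375,2];zt=np.nanmedian(z);print(zt)
reg(w,'top',255,395,265,395,zt-.003,zt+.003)
```

```text
[ 0.62521168 -0.26268394  0.12763184] 34.45 0.5265205063494176 [-0.23045247 -0.07057378 -0.95675509]
0.18803563352548996
top 12689 [ 0.625  -0.2608  0.1881] [ 624.4 -262.2] [46.5 47.9] 84.0
```

View pics/w32.png

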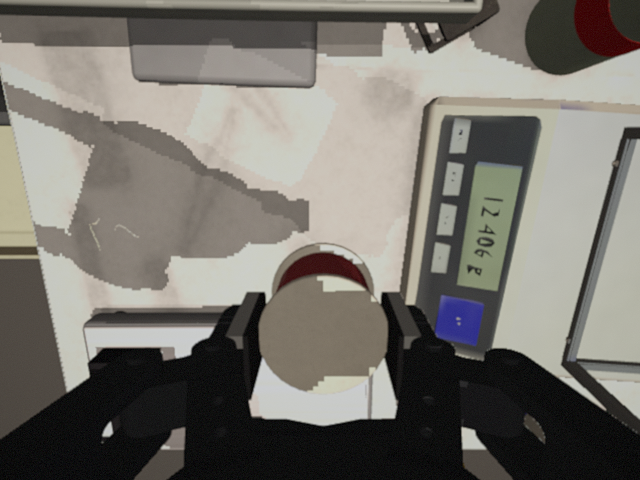

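arm_command(rows=[{"xyz": [0.0235, -0.01, 0], "delta_rot": [0, 0, 0], "gripper": 0.04}, {"xyz": [0, -0.03, 0], "delta_rot": [0, 0, 0], "gripper": 0.04}, {"xyz": [0, -0.04, 0], "delta_rot": [0, 0, 0], "gripper": 0.04}, {"xyz": [0, -0.04, 0], "delta_rot": [0, 0, 0], "gripper": 0.04}, {"xyz": [0, -0.028, 0], "delta_rot": [0, 0, 0], "gripper": 0.04}, {"xyz": [0, -0.01, 0], "delta_rot": [0, 0, 0.03], "gripper": 0.04}, {"xyz": [0, 0, 0], "delta_rot": [0, 0, 0], "gripper": 0.04}, {"xyz": [0, 0, 0], "delta_rot": [0, 0, 0], "gripper": 0.04}, {"xyz": [0, 0, 0], "delta_rot": [0, 0, 0], "gripper": 0.04}])

```text
time: 35.4
tool_pos: [0.6497, -0.1062, 0.1285]
tcp_rot: [3.141, -0.049, -0.002]
wrist_force: [0.0, -0.1, -0.5]
width: 0.528
```

Run:
```python
from h import *
s=bot.read_state();print(s['tool_pos'],s['time'],s['width'])
snap('wrist','w33.png');d=snap('side','s33.png')
w=load('w33.npz');reg(w,'rim',330,640,150,340,.1,.112);reg(w,'rimL',0,270,150,340,.1,.112)
W=world(w);z=W[...,2]
m=(z>.1)&(z<.112)&(W[...,1]>-.16)&(W[...,1]<-.04);P=W[m];print(P.min(0),P.max(0),cv2.minAreaRect((P[:,:2]*1000).astype(np.float32)))
cv2.imwrite('pics/s33z.png',cv2.resize(d['pixels'][130:350,240:420,::-1],None,fx=3.3,fy=2.7))
```

```text
[ 0.64970402 -0.10618618  0.1284862 ] 35.4 0.5282332690406837
rim 3521 [ 0.7401 -0.0939  0.1074] [730.  -89.3] [ 85.8 156.9] 80.0
rimL 3880 [ 0.5534 -0.0916  0.1064] [541.  -89.9] [ 95.7 160.1] 87.4
[ 0.45897707 -0.14259319  0.10000014] [ 0.80713599 -0.04014032  0.11199785] ((633.5828857421875, -90.88777923583984), (98.75347137451172, 347.5286560058594), 88.87527465820312)
```

View pics/w33.png

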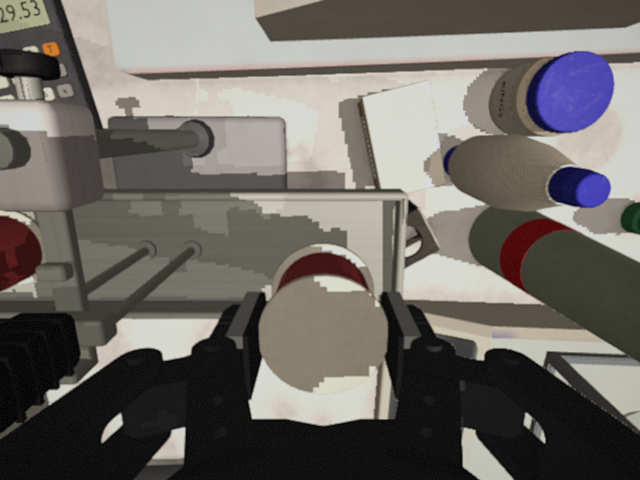

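View pics/s33z.png

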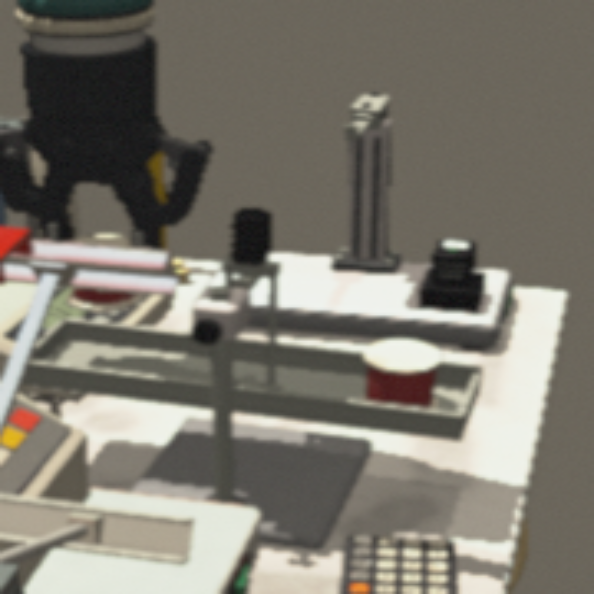

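arm_command(rows=[{"xyz": [-0.001, -0.0015, 0.02], "delta_rot": [0, 0, 0], "gripper": 0.04}, {"xyz": [0, 0, 0.02], "delta_rot": [0, 0, 0], "gripper": 0.04}, {"xyz": [0, 0, 0.01], "delta_rot": [0, 0, 0], "gripper": 0.04}, {"xyz": [0, 0, 0.003], "delta_rot": [0, 0, 0], "gripper": 0.04}, {"xyz": [0, 0, 0], "delta_rot": [0, 0, 0], "gripper": 0.04}, {"xyz": [0, 0, 0], "delta_rot": [0, 0, 0], "gripper": 0.04}])

```text
time: 36.1
tool_pos: [0.6501, -0.1041, 0.0775]
tcp_rot: [3.141, -0.049, 0.003]
wrist_force: [0.2, 0.2, -0.4]
width: 0.521
```

Run:
```python
from h import *
s=bot.read_state();print(s['tool_pos'],s['time'],s['width'],s['wrist_force'])
w=snap('wrist','w34.png');d=snap('scene','c34.png')
cv2.imwrite('pics/c34z.png',cv2.resize(d['pixels'][130:290,210:400,::-1],None,fx=4,fy=3.7))
W=world(w);z=W[280:380,275:375,2];print(np.nanmedian(z))
```

```text
[ 0.65008998 -0.10414895  0.07753405] 36.1 0.520784724001742 [ 0.20171557  0.17626464 -0.35748765]
0.13793254295798874
```

View pics/w34.png

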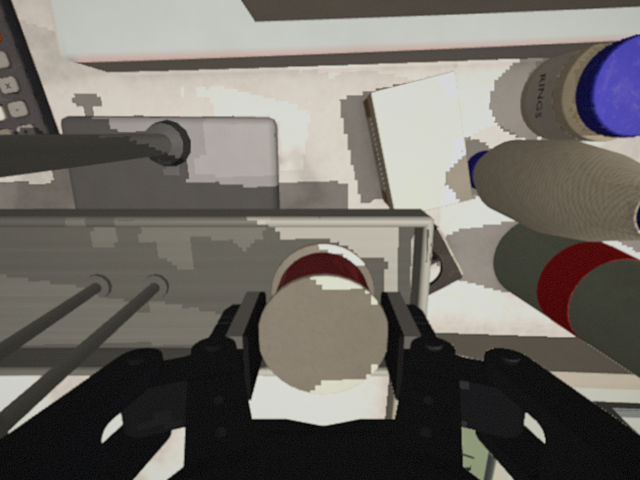

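View pics/c34z.png

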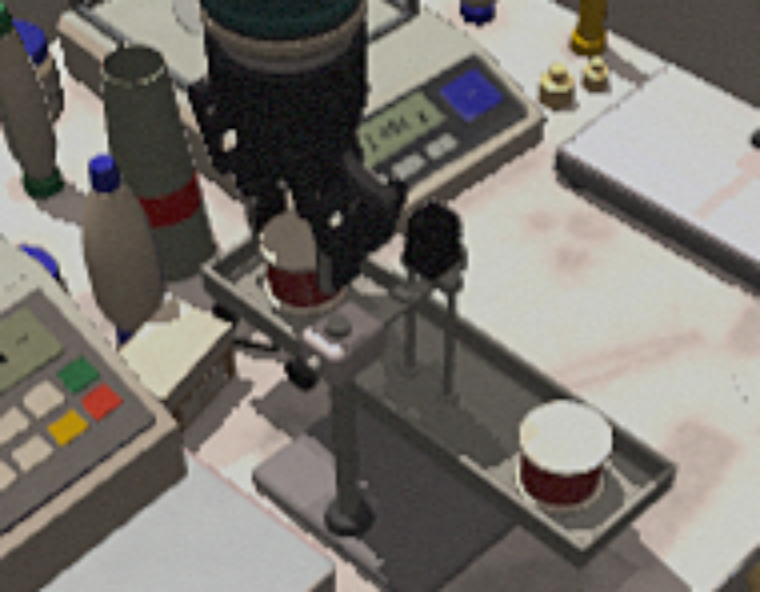

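Spool B is inside the walls, about 7 mm over the floor. Lowering 5.5 mm and releasing.

arm_command(rows=[{"xyz": [0, 0, 0.003], "delta_rot": [0, 0, 0], "gripper": 0.04}, {"xyz": [0, 0, 0.0025], "delta_rot": [0, 0, 0], "gripper": 0.04}, {"xyz": [0, 0, 0], "delta_rot": [0, 0, 0], "gripper": 0.046}, {"xyz": [0, 0, 0], "delta_rot": [0, 0, 0], "gripper": 0.05}, {"xyz": [0, 0, 0], "delta_rot": [0, 0, 0], "gripper": 0.055}, {"xyz": [0, 0, 0], "delta_rot": [0, 0, 0], "gripper": 0.055}, {"xyz": [0, 0, -0.02], "delta_rot": [0, 0, 0], "gripper": 0.055}, {"xyz": [0, 0, -0.03], "delta_rot": [0, 0, 0], "gripper": 0.055}, {"xyz": [0, 0, -0.04], "delta_rot": [0, 0, 0], "gripper": 0.055}, {"xyz": [0, 0, -0.04], "delta_rot": [0, 0, 0], "gripper": 0.06}, {"xyz": [0, 0, -0.04], "delta_rot": [0, 0, 0], "gripper": 0.06}, {"xyz": [0, 0, -0.03], "delta_rot": [0, 0, 0], "gripper": 0.06}])

```text
time: 37.4
tool_pos: [0.6501, -0.1039, 0.2746]
tcp_rot: [3.141, -0.049, 0.006]
wrist_force: [0.9, -0.8, -0.8]
width: 0.706
```

arm_command(rows=[{"xyz": [-0.03, 0.03, 0], "delta_rot": [0, 0, 0], "gripper": 0.06}, {"xyz": [-0.03, 0.03, 0], "delta_rot": [0, 0, 0], "gripper": 0.06}, {"xyz": [-0.03, 0, 0], "delta_rot": [0, 0, 0], "gripper": 0.06}, {"xyz": [0, 0, 0], "delta_rot": [0, 0, 0], "gripper": 0.06}, {"xyz": [0, 0, 0], "delta_rot": [0, 0, 0], "gripper": 0.06}, {"xyz": [0, 0, 0], "delta_rot": [0, 0, 0], "gripper": 0.06}])

```text
time: 38.0
tool_pos: [0.5583, -0.1608, 0.2713]
tcp_rot: [3.141, -0.048, 0.002]
wrist_force: [0.5, 0.2, 0.3]
width: 0.703
```

Run:
```python
from h import *
s=bot.read_state();print(s['tool_pos'],s['time'],s['tcp_rot'])
w=snap('wrist','w35.png');d=snap('scene','c35.png')
cv2.imwrite('pics/c35z.png',cv2.resize(d['pixels'][100:350,210:470,::-1],None,fx=3,fy=2.4))
```

```text
[ 0.55832202 -0.16081789  0.27127472] 38.0 [ 3.14111169e+00 -4.80818846e-02  1.71575262e-03]
```

View pics/w35.png

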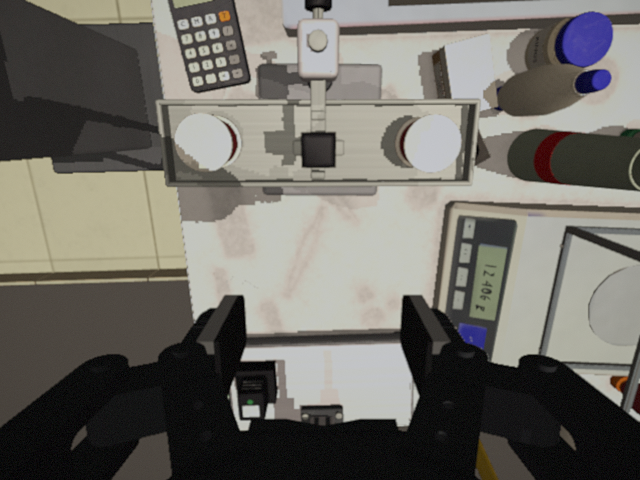

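View pics/c35z.png

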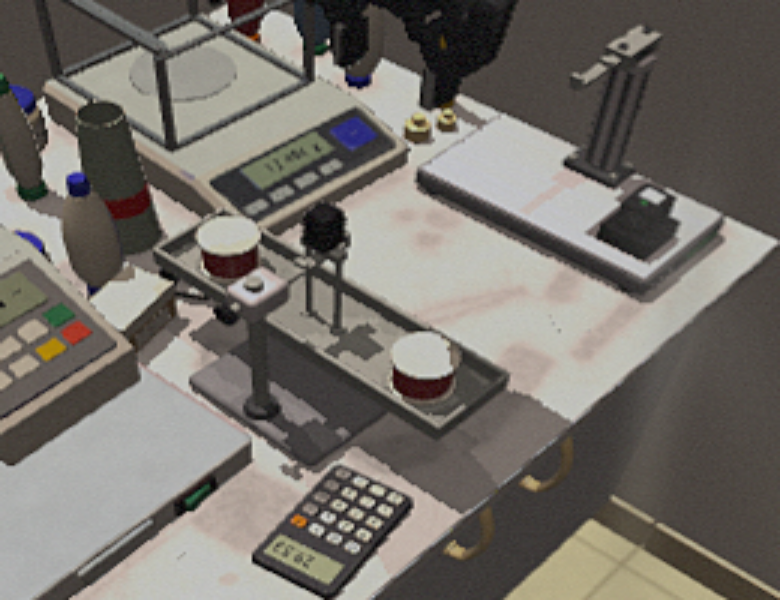

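Both spools stand in the tray at (205,142) and (432,143), and the gap between the stands is empty. Measuring the grip for pickup.

Run:
```python
from h import *
d=load('w35.npz');reg(d,'grip',295,345,125,172,.221,.24);reg(d,'spN',170,245,105,175,.122,.138);reg(d,'spF',395,465,105,175,.122,.138)
W=world(d)
print('rim L/R z',[W[v,u].round(4).tolist() for v,u in((140,164),(160,166),(140,474),(160,473),(102,260),(101,400))])
reg(d,'module',225,285,350,430,.075,.1)
```

```text
grip 1211 [ 0.5569 -0.1011  0.2273] [ 556.9 -101.4] [19.6 19.6] 88.2
spN 2645 [ 0.4635 -0.0965  0.1303] [463.5 -97.1] [45.6 45. ] 80.7
spF 2631 [ 0.648  -0.1029  0.1289] [ 648.2 -103.1] [44.6 46.4] 88.1
rim L/R z [[0.4233, -0.0944, 0.1064], [0.4231, -0.1112, 0.1075], [0.6899, -0.1025, 0.1062], [0.6907, -0.1195, 0.1053], [0.5083, -0.0662, 0.1082], [0.6256, -0.0688, 0.106]]
module 872 [ 0.4714 -0.3793  0.0856] [ 470.4 -383.3] [30.3 36.8] 0.4
```

arm_command(force=90, rows=[{"xyz": [-0.0032, -0.03, 0], "delta_rot": [0, 0, 0], "gripper": 0.06}, {"xyz": [0, -0.0295, 0], "delta_rot": [0, 0, 0], "gripper": 0.06}, {"xyz": [0, 0, 0], "delta_rot": [0, 0, 0], "gripper": 0.06}, {"xyz": [0, 0, 0.03], "delta_rot": [0, 0, 0], "gripper": 0.06}, {"xyz": [0, 0, 0.03], "delta_rot": [0, 0, 0], "gripper": 0.06}, {"xyz": [0, 0, 0.015], "delta_rot": [0, 0, 0], "gripper": 0.06}, {"xyz": [0, 0, 0], "delta_rot": [0, 0, 0], "gripper": 0.06}, {"xyz": [0, 0, 0], "delta_rot": [0, 0, 0], "gripper": 0.06}])

```text
time: 38.9
tool_pos: [0.5566, -0.1017, 0.1964]
tcp_rot: [3.141, -0.049, 0.0]
wrist_force: [-0.7, -0.4, 0.0]
width: 0.702
```

Run:
```python
from h import *
s=bot.read_state();print(s['tool_pos'],s['time'],s['tcp_rot'])
w=snap('wrist','w36.png')
```

```text
[ 0.55659194 -0.10168895  0.19639929] 38.9 [ 3.14107327e+00 -4.86607244e-02  1.33178375e-04]
```

View pics/w36.png

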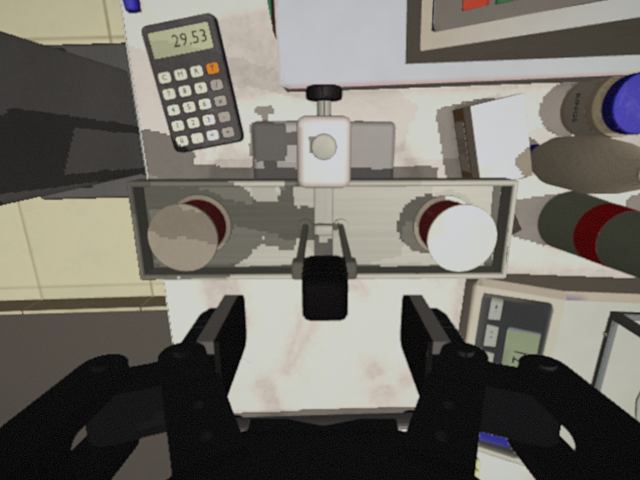

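arm_command(force=90, rows=[{"xyz": [0, 0, 0.02], "delta_rot": [0, 0, 0], "gripper": 0.06}, {"xyz": [0, 0, 0.015], "delta_rot": [0, 0, 0], "gripper": 0.06}, {"xyz": [0, 0, 0.006], "delta_rot": [0, 0, 0], "gripper": 0.06}, {"xyz": [0, 0, 0], "delta_rot": [0, 0, 0], "gripper": 0.06}, {"xyz": [0, 0, 0], "delta_rot": [0, 0, 0], "gripper": 0.03}, {"xyz": [0, 0, 0], "delta_rot": [0, 0, 0], "gripper": 0.02}, {"xyz": [0, 0, 0], "delta_rot": [0, 0, 0], "gripper": 0.01}, {"xyz": [0, 0, 0], "delta_rot": [0, 0, 0], "gripper": 0.005}, {"xyz": [0, 0, 0], "delta_rot": [0, 0, 0], "gripper": 0.005}, {"xyz": [0, 0, 0], "delta_rot": [0, 0, 0], "gripper": 0.005}, {"xyz": [0, 0, 0], "delta_rot": [0, 0, 0], "gripper": 0.005}])

```text
time: 40.05
tool_pos: [0.5568, -0.1016, 0.1562]
tcp_rot: [3.141, -0.049, 0.003]
wrist_force: [-1.2, 0.5, 6.1]
width: 0.223
```

arm_command(rows=[{"xyz": [0, 0, -0.004], "delta_rot": [0, 0, 0], "gripper": 0.005}, {"xyz": [0, 0, -0.006], "delta_rot": [0, 0, 0], "gripper": 0.005}, {"xyz": [0, 0, -0.006], "delta_rot": [0, 0, 0], "gripper": 0.005}, {"xyz": [0, 0, -0.004], "delta_rot": [0, 0, 0], "gripper": 0.005}, {"xyz": [0, 0, 0], "delta_rot": [0, 0, 0], "gripper": 0.005}, {"xyz": [0, 0, 0], "delta_rot": [0, 0, 0], "gripper": 0.005}])

```text
time: 40.65
tool_pos: [0.556, -0.1014, 0.1749]
tcp_rot: [-3.141, 0.049, 0.0]
wrist_force: [-0.5, 0.4, -6.9]
width: 0.221
```

Run:
```python
from h import *
s=bot.read_state();print(s['tool_pos'],s['time'],s['tcp_rot'],s['width'],s['wrist_force'],s['torque'])
w=snap('wrist','w37.png');d=snap('side','s37.png')
cv2.imwrite('pics/s37z.png',cv2.resize(d['pixels'][130:350,240:420,::-1],None,fx=3.3,fy=2.7))
```

```text
[ 0.55602142 -0.10139276  0.17489808] 40.65 [-3.14120260e+00  4.86245166e-02  2.26876655e-04] 0.2206939622435039 [-0.49034372  0.40538524 -6.85369354] [-0.02790358 -0.0343259  -0.02675262]
```

View pics/w37.png

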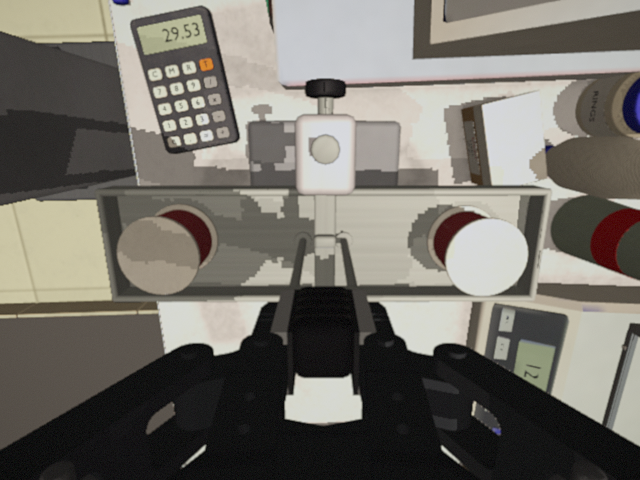

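View pics/s37z.png

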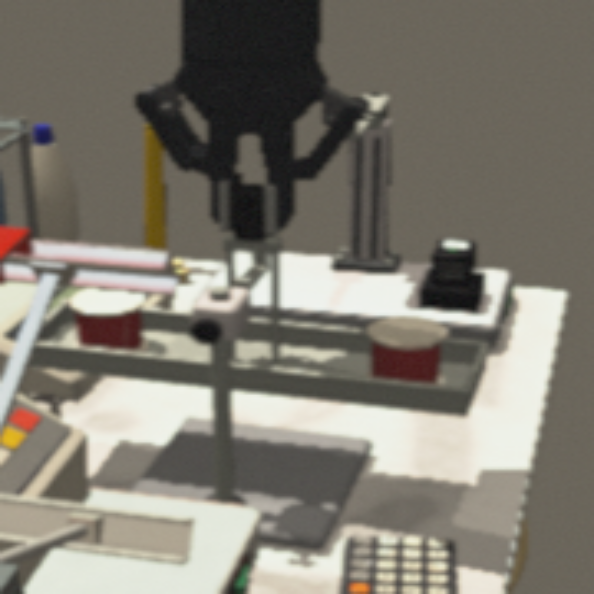

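Loaded tray is lifted and level, about 9 mm above the lip. Drawing it gently to the front.

arm_command(rows=[{"xyz": [0, 0.005, 0], "delta_rot": [0, 0, 0], "gripper": 0.005}, {"xyz": [0, 0.01, 0], "delta_rot": [0, 0, 0], "gripper": 0.005}, {"xyz": [0, 0.014, 0], "delta_rot": [0, 0, 0], "gripper": 0.005}, {"xyz": [0, 0.016, 0], "delta_rot": [0, 0, 0], "gripper": 0.005}, {"xyz": [0, 0.016, 0], "delta_rot": [0, 0, 0], "gripper": 0.005}, {"xyz": [0, 0.014, 0], "delta_rot": [0, 0, 0], "gripper": 0.005}, {"xyz": [0, 0.01, 0], "delta_rot": [0, 0, 0], "gripper": 0.005}, {"xyz": [0, 0.005, 0], "delta_rot": [0, 0, 0], "gripper": 0.005}, {"xyz": [0, 0, 0], "delta_rot": [0, 0, 0], "gripper": 0.005}, {"xyz": [0, 0, -0.005], "delta_rot": [0, 0, 0], "gripper": 0.005}, {"xyz": [0, 0, -0.008], "delta_rot": [0, 0, -0.015], "gripper": 0.005}, {"xyz": [0, 0, -0.006], "delta_rot": [0, 0, -0.015], "gripper": 0.005}])

```text
time: 41.95
tool_pos: [0.5538, -0.1909, 0.1952]
tcp_rot: [3.141, 0.002, 0.002]
wrist_force: [0.5, 0.2, -6.2]
width: 0.22
```

arm_command(rows=[{"xyz": [0, 0, 0], "delta_rot": [0, 0, 0], "gripper": 0.005}, {"xyz": [0, 0, 0], "delta_rot": [0, 0, 0], "gripper": 0.005}])

```text
time: 42.15
tool_pos: [0.5537, -0.1912, 0.1947]
tcp_rot: [3.141, -0.001, 0.002]
wrist_force: [-1.1, -0.5, -6.7]
width: 0.219
```

Run:
```python
from h import *
s=bot.read_state();print(s['tool_pos'],s['time'],s['tcp_rot'],s['width'],s['wrist_force'],s['torque'])
w=snap('wrist','w38.png');d=snap('side','s38.png')
cv2.imwrite('pics/s38z.png',cv2.resize(d['pixels'][130:350,240:420,::-1],None,fx=3.3,fy=2.7))
```

```text
[ 0.55374846 -0.19118447  0.194722  ] 42.15 [ 3.14114484e+00 -7.33018216e-04  1.87781593e-03] 0.21879554287188757 [-1.11190589 -0.47118187 -6.73272297] [-0.05278285  0.02293971  0.02205294]
```

View pics/w38.png

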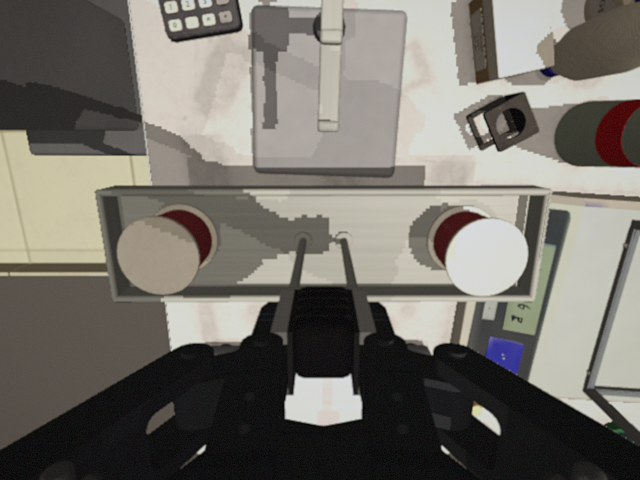

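View pics/s38z.png

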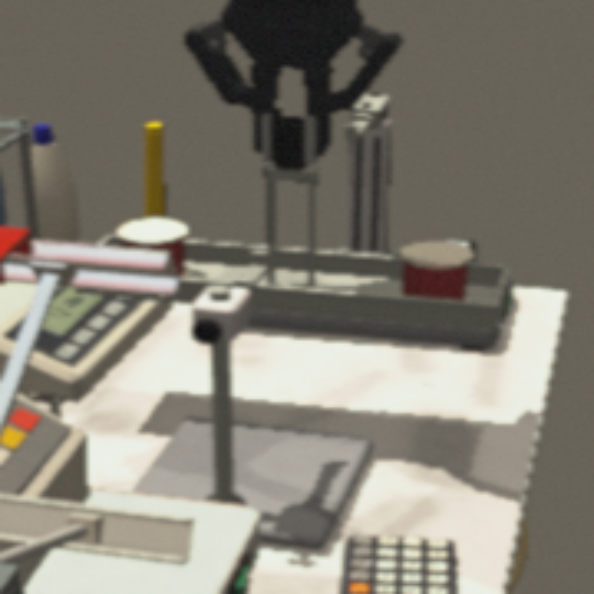

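arm_command(rows=[{"xyz": [-0.0025, 0.005, 0], "delta_rot": [0, 0, 0], "gripper": 0.005}, {"xyz": [-0.003, 0.01, 0], "delta_rot": [0, 0, 0], "gripper": 0.005}, {"xyz": [0, 0.015, 0], "delta_rot": [0, 0, 0], "gripper": 0.005}, {"xyz": [0, 0.018, 0], "delta_rot": [0, 0, 0], "gripper": 0.005}, {"xyz": [0, 0.018, 0], "delta_rot": [0, 0, 0], "gripper": 0.005}, {"xyz": [0, 0.016, 0], "delta_rot": [0, 0, 0], "gripper": 0.005}, {"xyz": [0, 0.012, 0], "delta_rot": [0, 0, 0], "gripper": 0.005}, {"xyz": [0, 0.009, 0], "delta_rot": [0, 0, 0], "gripper": 0.005}, {"xyz": [0, 0.005, 0], "delta_rot": [0, 0, 0], "gripper": 0.005}, {"xyz": [0, 0, 0], "delta_rot": [0, 0, 0], "gripper": 0.005}, {"xyz": [0, 0, 0], "delta_rot": [0, 0, 0], "gripper": 0.005}])

```text
time: 43.35
tool_pos: [0.5477, -0.2988, 0.1938]
tcp_rot: [-3.141, 0.001, 0.0]
wrist_force: [1.5, -0.1, -6.6]
width: 0.219
```

Run:
```python
from h import *
s=bot.read_state();print(s['tool_pos'],s['time'],s['tcp_rot'],s['width'],s['wrist_force'],s['torque'])
w=snap('wrist','w39.png');d=snap('side','s39.png');e=snap('scene','c39.png')
cv2.imwrite('pics/s39z.png',cv2.resize(d['pixels'][110:280,270:420,::-1],None,fx=4,fy=3.5))
cv2.imwrite('pics/c39z.png',cv2.resize(e['pixels'][80:260,300:480,::-1],None,fx=3.6,fy=3.3))
```

```text
[ 0.54766736 -0.29884949  0.19384406] 43.35 [-3.14086232e+00  1.31471934e-03  3.86407803e-04] 0.2188890941235425 [ 1.52914192 -0.06972998 -6.59582568] [ 0.0552772   0.02306529 -0.04660231]
```

View pics/s39z.png

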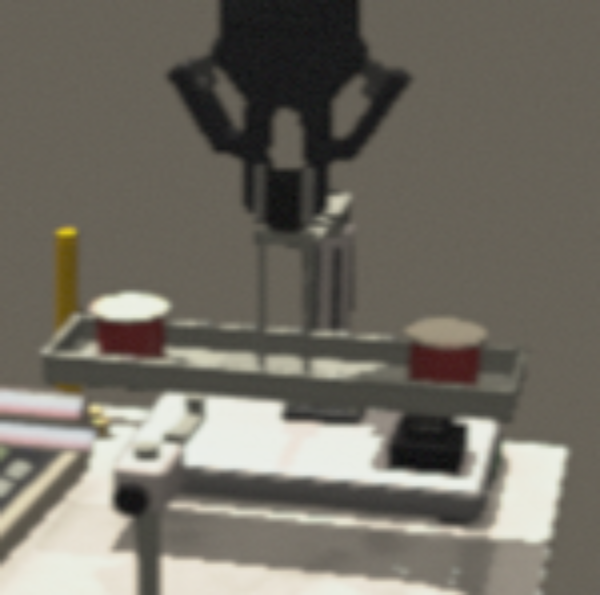

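View pics/c39z.png

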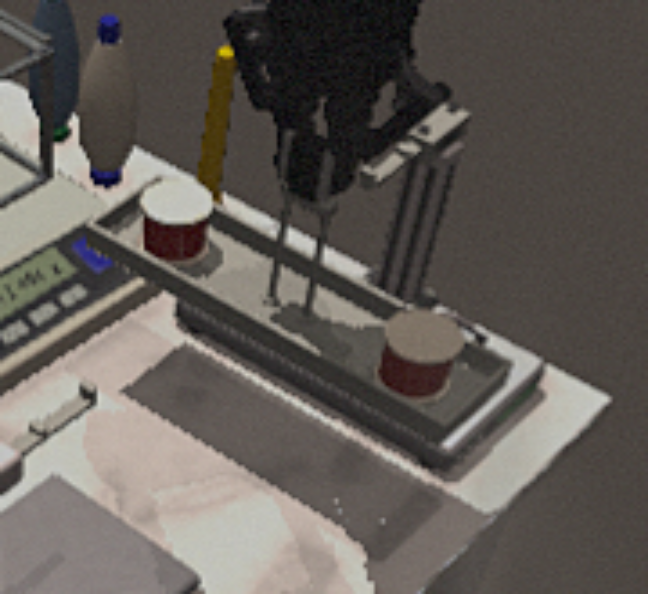

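arm_command(rows=[{"xyz": [0.0005, 0.005, 0], "delta_rot": [0, 0, 0], "gripper": 0.005}, {"xyz": [0, 0.01, 0], "delta_rot": [0, 0, 0], "gripper": 0.005}, {"xyz": [0, 0.014, 0], "delta_rot": [0, 0, 0], "gripper": 0.005}, {"xyz": [0, 0.015, 0], "delta_rot": [0, 0, 0], "gripper": 0.005}, {"xyz": [0, 0.015, 0], "delta_rot": [0, 0, 0], "gripper": 0.005}, {"xyz": [0, 0.013, 0], "delta_rot": [0, 0, 0], "gripper": 0.005}, {"xyz": [0, 0.009, 0], "delta_rot": [0, 0, 0], "gripper": 0.005}, {"xyz": [0, 0.004, 0], "delta_rot": [0, 0, 0], "gripper": 0.005}, {"xyz": [0, 0, 0], "delta_rot": [0, 0, 0], "gripper": 0.005}, {"xyz": [0, 0, 0], "delta_rot": [0, 0, 0], "gripper": 0.005}])

```text
time: 44.5
tool_pos: [0.5481, -0.3839, 0.1938]
tcp_rot: [-3.141, 0.002, 0.0]
wrist_force: [0.4, 0.2, -7.3]
width: 0.218
```

Run:
```python
from h import *
s=bot.read_state();print(s['tool_pos'],s['time'],s['tcp_rot'],s['width'],s['wrist_force'],s['torque'])
w=snap('wrist','w40.png');d=snap('side','s40.png');e=snap('scene','c40.png')
cv2.imwrite('pics/s40z.png',cv2.resize(d['pixels'][110:280,270:420,::-1],None,fx=4,fy=3.5))
cv2.imwrite('pics/c40z.png',cv2.resize(e['pixels'][80:220,350:480,::-1],None,fx=5,fy=4.3))
```

```text
[ 0.54805689 -0.38390888  0.19382651] 44.5 [-3.14078107e+00  1.60484764e-03  3.97908665e-04] 0.21848503599523283 [ 0.4444231   0.17004293 -7.27073516] [-0.00359276  0.03456115 -0.01690122]
```

View pics/w40.png

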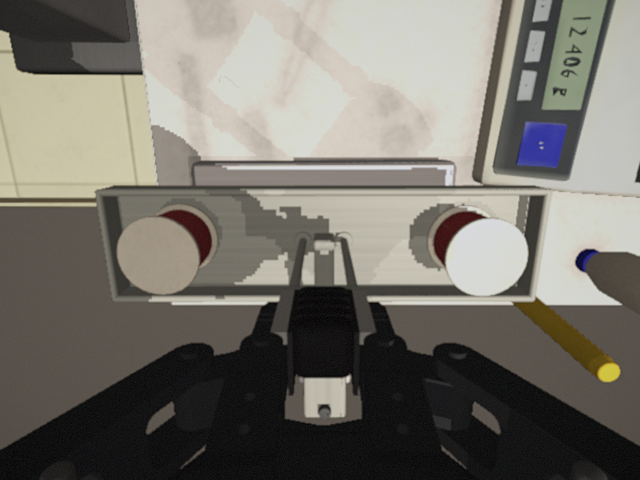

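View pics/c40z.png

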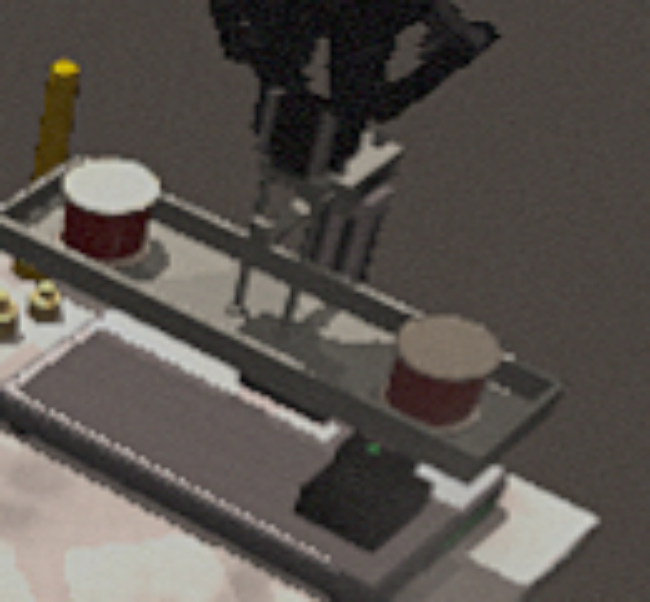

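The hook runs between the rods with the lip in front of the bar. Lowering onto the scale's seat.

arm_command(rows=[{"xyz": [0, 0, 0.005], "delta_rot": [0, 0, 0], "gripper": 0.005}, {"xyz": [0, 0, 0.006], "delta_rot": [0, 0, 0], "gripper": 0.005}, {"xyz": [0, 0, 0.006], "delta_rot": [0, 0, 0], "gripper": 0.005}, {"xyz": [0, 0, 0.004], "delta_rot": [0, 0, 0], "gripper": 0.005}, {"xyz": [0, 0, 0], "delta_rot": [0, 0, 0], "gripper": 0.005}, {"xyz": [0, 0, 0], "delta_rot": [0, 0, 0], "gripper": 0.005}])

```text
time: 45.25
tool_pos: [0.548, -0.3843, 0.1727]
tcp_rot: [-3.141, 0.002, 0.0]
wrist_force: [-0.1, -0.4, -7.9]
width: 0.222
```

arm_command(rows=[{"xyz": [0, 0, 0.001], "delta_rot": [0, 0, 0], "gripper": 0.005}, {"xyz": [0, 0, 0.001], "delta_rot": [0, 0, 0], "gripper": 0.005}, {"xyz": [0, 0, 0], "delta_rot": [0, 0, 0], "gripper": 0.005}])

```text
time: 45.55
tool_pos: [0.5483, -0.3845, 0.1713]
tcp_rot: [3.141, -0.002, 0.001]
wrist_force: [0.5, 0.5, -5.4]
width: 0.224
```

arm_command(rows=[{"xyz": [0, 0, 0.001], "delta_rot": [0, 0, 0], "gripper": 0.005}, {"xyz": [0, 0, 0], "delta_rot": [0, 0, 0], "gripper": 0.005}])

```text
time: 45.75
tool_pos: [0.5483, -0.3846, 0.1712]
tcp_rot: [3.141, -0.002, 0.001]
wrist_force: [-1.4, 1.2, 0.4]
width: 0.222
```

Run:
```python
from h import *
s=bot.read_state();print(s['tool_pos'],s['time'],s['wrist_force'],s['torque'])
w=snap('wrist','w41.png');d=snap('side','s41.png')
cv2.imwrite('pics/s41z.png',cv2.resize(d['pixels'][110:280,270:420,::-1],None,fx=4,fy=3.5))
```

```text
[ 0.548253   -0.38456687  0.17121594] 45.75 [-1.36987359  1.1837521   0.44056523] [ 0.23700378  0.35675128 -0.02434166]
```

View pics/w41.png

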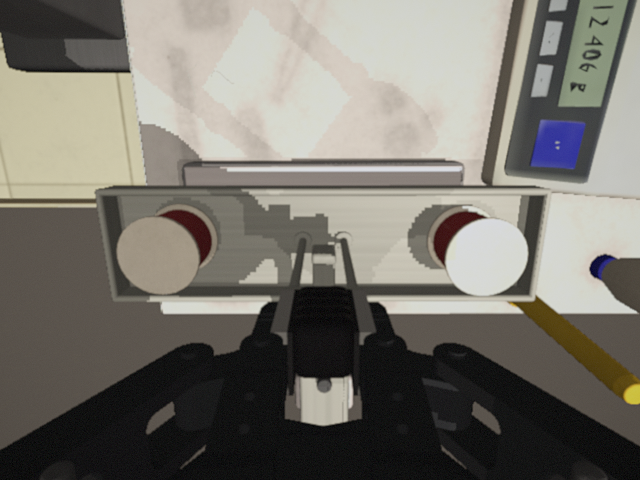

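View pics/s41z.png

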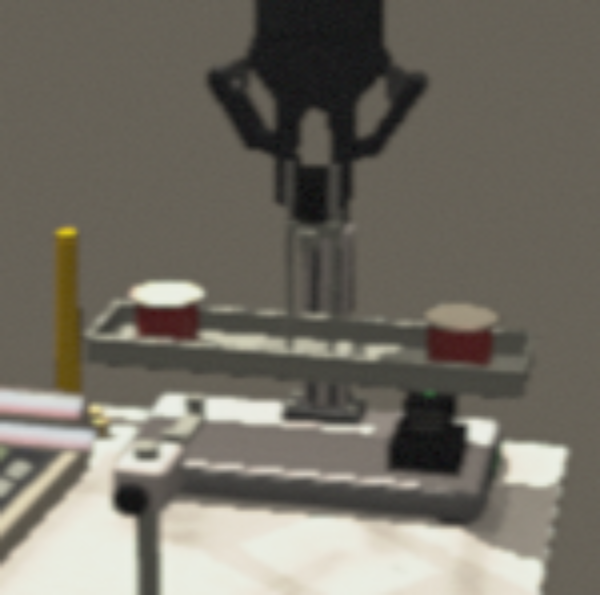

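The tray is seated (load off the wrist). Releasing and rising clear.

arm_command(rows=[{"xyz": [0, 0, 0], "delta_rot": [0, 0, 0], "gripper": 0.019}, {"xyz": [0, 0, 0], "delta_rot": [0, 0, 0], "gripper": 0.03}, {"xyz": [0, 0, 0], "delta_rot": [0, 0, 0], "gripper": 0.05}, {"xyz": [0, 0, 0], "delta_rot": [0, 0, 0], "gripper": 0.06}, {"xyz": [0, 0, 0], "delta_rot": [0, 0, 0], "gripper": 0.06}, {"xyz": [0, 0, -0.02], "delta_rot": [0, 0, 0], "gripper": 0.06}, {"xyz": [0, 0, -0.04], "delta_rot": [0, 0, 0], "gripper": 0.06}, {"xyz": [0, 0, -0.04], "delta_rot": [0, 0, 0], "gripper": 0.06}, {"xyz": [0, 0, -0.04], "delta_rot": [0, 0, 0], "gripper": 0.06}, {"xyz": [0, -0.03, -0.04], "delta_rot": [0, 0, 0], "gripper": 0.06}, {"xyz": [0, -0.04, -0.03], "delta_rot": [0, 0, 0], "gripper": 0.06}, {"xyz": [0, -0.04, 0], "delta_rot": [0, 0, 0], "gripper": 0.06}])

```text
time: 47.05
tool_pos: [0.5502, -0.2748, 0.3869]
tcp_rot: [3.136, -0.004, 0.015]
wrist_force: [0.8, 0.2, 0.7]
width: 0.707
```

arm_command(rows=[{"xyz": [0, 0, 0], "delta_rot": [0, 0, 0], "gripper": 0.06}, {"xyz": [0, 0, 0], "delta_rot": [0, 0, 0], "gripper": 0.06}, {"xyz": [0, 0, 0], "delta_rot": [0, 0, 0], "gripper": 0.06}, {"xyz": [0, 0, 0], "delta_rot": [0, 0, 0], "gripper": 0.06}, {"xyz": [0, 0, 0], "delta_rot": [0, 0, 0], "gripper": 0.06}])

```text
time: 47.55
tool_pos: [0.5479, -0.2753, 0.379]
tcp_rot: [-3.141, 0.004, 0.002]
wrist_force: [0.5, 0.6, -0.1]
width: 0.705
```

Run:
```python
from h import *
s=bot.read_state();print(s['tool_pos'],s['time'],s['wrist_force'])
w=snap('wrist','w42.png');d=snap('side','s42.png');e=snap('scene','c42.png')
W=world(w);z=W[...,2]
for n,a,b,c,f,l,h in (('grip',.52,.58,-.42,-.34,.235,.25),('spN',.42,.5,-.43,-.34,.136,.152),('spF',.6,.68,-.43,-.34,.136,.152),('rim',.40,.70,-.44,-.33,.114,.126)):
    m=(W[...,0]>a)&(W[...,0]<b)&(W[...,1]>c)&(W[...,1]<f)&(z>l)&(z<h);P=W[m]
    if len(P)>5: print(n,len(P),np.median(P,0).round(4),cv2.minAreaRect((P[:,:2]*1000).astype(np.float32)))
cv2.imwrite('pics/c42z.png',cv2.resize(e['pixels'][60:360,210:480,::-1],None,fx=2.8,fy=2))
```

```text
[ 0.54792338 -0.27530223  0.37898302] 47.55 [ 0.54443442  0.57730473 -0.14820495]
grip 470 [ 0.5481 -0.3814  0.242 ] ((547.6307983398438, -383.38848876953125), (19.44637107849121, 20.062397003173828), 0.25550606846809387)
spN 932 [ 0.4586 -0.3775  0.1444] ((457.1213684082031, -379.3660583496094), (38.67007064819336, 45.46169662475586), 49.432254791259766)
spF 902 [ 0.6349 -0.3782  0.1447] ((637.2068481445312, -380.724365234375), (45.6697998046875, 39.50242614746094), 37.4950065612793)
rim 2327 [ 0.5361 -0.3626  0.121 ] ((547.9557495117188, -391.9753723144531), (274.5244445800781, 89.81291198730469), 0.00412720488384366)
```

View pics/w42.png

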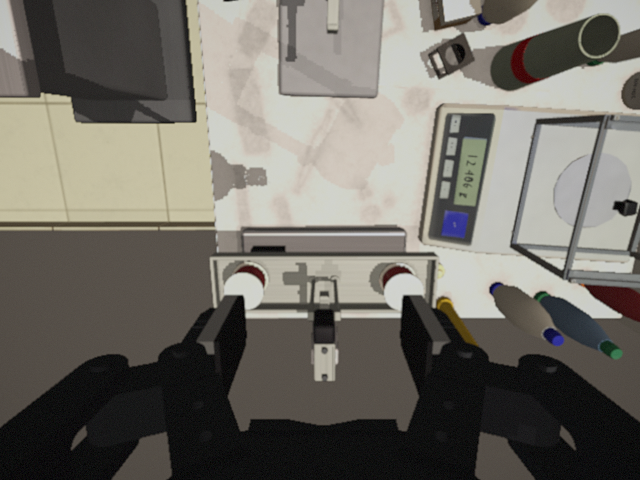

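View pics/c42z.png

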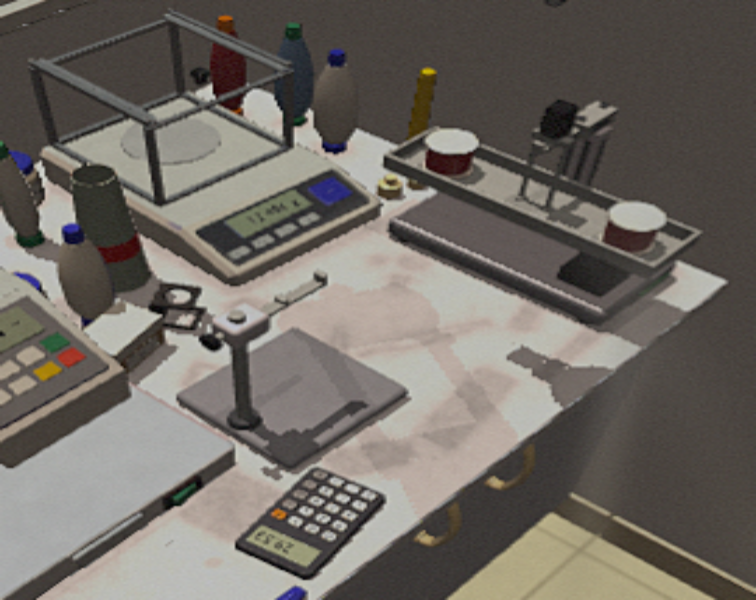

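View pics/s42.png

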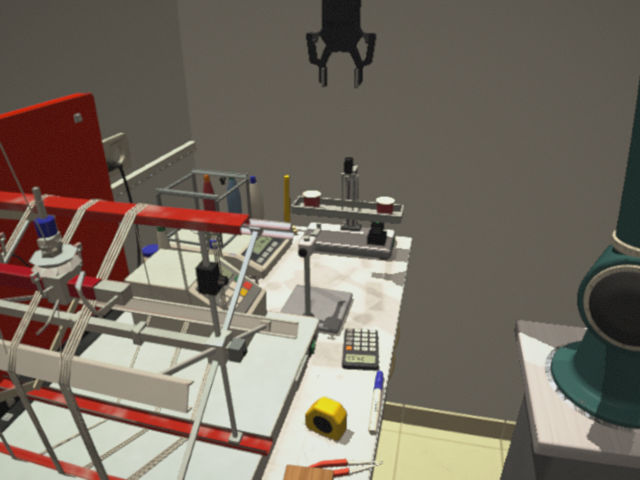

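Everything is in place: grip top at (0.5477,-0.3834,0.242), rim level, both spools in the tray, bystanders untouched. Handing in.

Run:
```python
from h import *
print(bot.finish_job());print(bot.read_state()['time'])
```

```text
the job is handed in; nothing more can be done
None
the job is handed in; nothing more can be done
```

I moved the tray to the loading stand, plugged the logger module into the scale's socket and put both spools that were there onto the tray. I then hung the loaded tray back on the scale's hook, let go, rose clear and handed in at about 48 s. Handing in gave no verdict.

**Last checks:**
- **Tray:** it hangs within about 1 mm of the scale's seat as I measured it, level, with nothing touching it.
- **Spools:** both stand inside the tray walls. The gap between the stands was empty, so there was no third spool.
- **Module:** before I re-hung the tray, its top stood at 0.0856 m (0.086 m is fully home) and it sat square, within about 1 mm of the hole's centre. After that the tray hid most of it. The last full side view showed it still seated.
- **Bystanders:** they looked unmoved in the last pictures. I did not measure their positions again.

**One disagreement:** the cameras placed the closed fingertips about 40 mm above the reported tool point. I set my heights from the pictures and from contact forces, and contact came where that predicted.

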